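# Load the drying station and switch it on

## Robot

A 6-joint arm with a two-finger parallel gripper is mounted at the origin on a cart in front of the work surface, level with it; the furniture and walls round the work are solid. World frame = base frame: x ahead of the robot, y to its left, z up, the work surface at z = 0. Lengths are in mm, angles in rad, forces in N, time in s.
With the tool pointing down it reaches from about 375 to 900 mm from the base axis. Payload 3.1 kg.
Tool frame: the origin (TCP) lies at the very end of the fingers, on their centre line; the grasp point (between the pads) lies behind it (robot.grip_depth is the z of the grasp point in the tool frame, in mm); z points along the fingers, y is the direction in which the jaws open and shut (so a half turn about z gives the same grasp; the last joint's range is limited). The gripper opens to 87 mm and grips with 3 to 60 N. Pads are 19 mm wide; open, the fingers measure 117 mm over their backs; the gripper's body (75 mm by 190 mm) begins 51 mm behind the grasp point.
Start: joints at [-0.178, 0.527, 1.433, -0, 1.181, -0.178], TCP at [624.977, 0.034, 222.548] pointing down, gripper open.
Joint ranges: [-3.08, 3.08], [-0.75, 2.2], [0.22, 2.44], [-1.43, 4.57], [0, 2.65], [-2.85, 2.85]. Speed limits (rad/s): [2.79, 2.79, 3.14, 3.14, 3.14, 3.14].

## Interface

Orientations are given as a rotation vector (axis times angle).
In Python, from station import robot, eyes gives the robot as it stands.
- The arm moves only by the tool play_rows, never from a script. Its argument "steps" is a list of rows, each a list of 3 entries, a list of its own where there are three numbers: the closure, from -1 (fully open) to 1 (shut), so that 0 is half open, then the shift along the tool's x, y, z in m, then the turn, a rotation vector about the tool's x, y, z in rad. In form: [[gripper, [dx, dy, dz], [wx, wy, wz]], ...]. A call has 1 to 8 rows; each row shifts and turns the commanded pose from where the row before left it, along the tool's axes as they then stand; what a row does not reach is not made up. A row lasts 1/12 s, in which the tool goes at most 41.7 mm and 7.16 degrees, less where a joint would pass 70% of its speed; a pose out of reach is approached as far as the arm can. A call with a gripper value outside its range is refused whole. The fingers move at their own pace and stop on an object; the grip force is fixed at half the most. Time passes only in rows, so rows that do not move let the fingers close. It gives the time, the measured TCP pose, the force and the opening at its end, in the units of the state.
- robot.get_obs(): the state, without advancing time (a new reading comes with each control period).
- eyes.grab_frame(name): name is "side" or "top" or "wrist"; returns the picture (384x512x3 uint8, red, green, blue); there is no depth.
- eyes.get_calibration(name): a dict with "K" (3x3 intrinsics, pixels), "distortion" ([k1, k2, p1, p2, k3] as OpenCV has them; the pictures are not rectified), "world_from_camera" (4x4, takes a point from camera to world coordinates). Camera axes: x right, y up, looking along -z (the intrinsics and any distortion apply to the point x, -y, -z); pixel columns grow to the right and rows downward; lengths in mm; the calibration is good to about 2 mm. A picture is of the moment at which its call begins: read the wrist's pose just before it. get_calibration takes no time and is no camera call; for the wrist camera it gives the pose at the moment of the call.
- robot.hand_in(): hands the job in, once; it reports no verdict.
The state is a dict: "t": time; "joint_positions": joint angles; "joint_vel": joint speeds; "tau": joint torques, N m; "tcp_pos": TCP position; "tcp_rot": TCP orientation; "ft_force": force on the tool from outside, world axes, zero at the start; "ft_torque": the same for the moment, N m; "opening": finger opening in mm.
Only numpy, scipy, OpenCV 4.12 (cv2) and the standard library are available. Lean on these libraries where they do the work, as an engineer would, in place of code of your own. Each camera call takes 0.05 s, during which the arm holds its last target.

## Task

Load the drying station with the wet kit. First turn its air off: lift the valve lever out of its notch at the red mark, swing it across and let it drop fully into the notch at the blue mark. Then, with the lever left there, put every pestle handle-first down through a ring so that it hangs by its head, one to a ring, and hang both ear defenders by their headbands over the rail, one cup on each side of it; when all are hanging, bring the lever back into the notch at the red mark, and leave the bottle, the petri dishes and the small beaker where they stand.

Things in the scene. Friction and masses are not known exactly. Their poses are not given: they have to be found in the camera images.
- pestle_a: White ceramic pestle, 155 mm long, standing head up in the draining block; may be absent. Origin at the centre of its handle's flat foot, z along it towards the head. Handle 23 mm diameter (19 at the foot's edge) to z = 100 mm, then a cone out to the 42 mm head; straight head side from z = 112 to 138 mm, domed top at 155 mm. 0.18 kg.
- pestle_b: White ceramic pestle, 155 mm long, standing head up in the draining block; may be absent. Origin at the centre of its handle's flat foot, z along it towards the head. Handle 23 mm diameter (19 at the foot's edge) to z = 100 mm, then a cone out to the 42 mm head; straight head side from z = 112 to 138 mm, domed top at 155 mm. 0.18 kg.
- pestle_c: White ceramic pestle, 155 mm long, standing head up in the draining block; may be absent. Origin at the centre of its handle's flat foot, z along it towards the head. Handle 23 mm diameter (19 at the foot's edge) to z = 100 mm, then a cone out to the 42 mm head; straight head side from z = 112 to 138 mm, domed top at 155 mm. 0.18 kg.
- head_a (a point): Point on the axis of pestle_a in the middle of its 42 mm head, 125 mm above the foot, 30 mm below the top; the height to grip. May be absent.
- head_b (a point): Point on the axis of pestle_b in the middle of its 42 mm head, 125 mm above the foot, 30 mm below the top; the height to grip. May be absent.
- head_c (a point): Point on the axis of pestle_c in the middle of its 42 mm head, 125 mm above the foot, 30 mm below the top; the height to grip. May be absent.
- ear_a: Ear defenders, blue cups, rigid black headband, standing on the cups, 0.22 kg. Origin under its middle, level with the cups' undersides; z up to the band, y from cup to cup, x across the band. 142 (y) x 62 (x) x 165 mm high; cups 74 high, 86 clear between. Crown: black cushion 26 wide (x), 50 long (y), 16 thick, z = 149 to 165: grip its 26 mm from above by the fingertips, no deeper than its underside.
- ear_b: Ear defenders, green cups, rigid black headband, standing on the cups, 0.22 kg. Origin under its middle, level with the cups' undersides; z up to the band, y from cup to cup, x across the band. 142 (y) x 62 (x) x 165 mm high; cups 74 high, 86 clear between. Crown: black cushion 26 wide (x), 50 long (y), 16 thick, z = 149 to 165: grip its 26 mm from above by the fingertips, no deeper than its underside.
- crown_a (a point): Middle of the underside of the crown cushion of ear_a, 149 mm above the cups' undersides, 16 mm below the top. This flat surface comes to rest on the rail, the rail running along ear_a's x axis; it hangs stably so.
- crown_b (a point): Middle of the underside of the crown cushion of ear_b, 149 mm above the cups' undersides, 16 mm below the top. This flat surface comes to rest on the rail, the rail running along ear_b's x axis; it hangs stably so.
- caddy: Grey plastic draining block, fixed, 144 x 144 x 70 mm high, origin under its centre. Four upright blind holes of 26 mm diameter, 60 mm deep, at x, y = +-40 mm; the pestles stand in up to three of them, leaning by at most 3 degrees, foot 10 mm above the bench.
- ring_stand: Drying-station ring holder, fixed: white base 120 x 270 x 10 mm, two aluminium posts and a crossbeam (top at 128 mm) 58 mm behind (+x) the ring centres. Origin on the bench below the middle ring; x points away from the front, the three steel rings are in a row along y, 80 mm apart.
- ring_0 (a point): Centre of ring 0 at its upper face, 130 mm above the bench. Bore 30 mm diameter, outer diameter 47 mm, 10 mm thick. A seated pestle has its foot about 106 mm below this face. Axes as ring_stand.
- ring_1 (a point): Centre of ring 1 at its upper face, 130 mm above the bench. Bore 30 mm diameter, outer diameter 47 mm, 10 mm thick. A seated pestle has its foot about 106 mm below this face. Axes as ring_stand.
- ring_2 (a point): Centre of ring 2 at its upper face, 130 mm above the bench. Bore 30 mm diameter, outer diameter 47 mm, 10 mm thick. A seated pestle has its foot about 106 mm below this face. Axes as ring_stand.
- rail: Drying rail, fixed: flat-topped bar 16 mm wide, 14 high, 250 long along this body's y axis, its top 182 mm above the bench; posts under its ends at y = +-118 mm, so y = -85 to 85 is clear for hanging. Under it a white air duct 64 mm thick (x) and 204 long, from 30 to 110 mm high: the cups hang one on each side of it with 11 mm to spare. Origin on the bench under the bar's middle.
- valve: Air valve, grey and brass, on a white box 96 x 110 x 60 mm high, fixed. Origin on the bench under the lever's vertical pivot. The lever points from the pivot to the front (-x of this body) and swings 30 degrees to each side of it. At each end of the swing there is a notch; between them a raised gate 15 mm high. Red mark beside the notch on the -y side, blue mark beside the notch on the +y side.
- valve_axis (a point): Point on the lever's vertical pivot axis, 154 mm above the bench (level with the middle of the lowered knob).
- knob (a point): Middle of the round black upright knob on the lever's end, 112 mm from the pivot axis: 28 mm diameter, 24 mm up and 24 mm down from here; it may turn in the grip. Raise it 15 to 26 mm (20 is good, 26 is the stop), carry it on a level arc about the pivot, let it down or go over the other notch: it falls in by its weight. Lifting takes about 3 N, swinging 1.5 N.
- swing (a joint): Lever angle in rad: 0 = in line with the notch at the blue mark (air off), 1.047 = in line with the notch at the red mark (air on); it grows anticlockwise seen from above, and stays where it is left.
- lift (a joint): Lift of the lever in m: 0 = fully down in a notch, 0.015 = resting on the gate between the notches, 0.026 = top stop. It falls by its own weight.
- bottle: White reagent bottle with a blue cap, 60 mm diameter, 120 mm high, origin under its centre; a bystander.
- dishes: Stack of petri dishes, 92 mm diameter, 45 mm high, origin under its centre; a bystander.
- beaker: Small clear beaker, 55 mm diameter, 71 mm high, origin under its centre; a bystander.
Things that resemble listed ones, but are neither listed nor needed, are in the scene too. Leave any purple look-alike of the pestle_c alone.

How it is judged (in metres and radians):
On the way, in this order (a step that is already met when the one before it is completed fails the run):
1. The lever is fully down in the notch at the blue mark (air off) (value of joint swing below 0.12 rad and value of joint lift below 0.004 m), for 0.2 s.
2. With the lever still in the blue notch, every pestle hangs in a ring and both ear defenders hang over the rail (all of step 1 and ((horizontal distance between head_a and ring_0 below 0.015 m and z of head_a in the frame of ring_0 between 0.008 and 0.032 m and angle between pestle_a's own z axis and vertical below 0.2 rad and linear speed of pestle_a below 0.05 m/s) or (horizontal distance between head_a and ring_1 below 0.015 m and z of head_a in the frame of ring_1 between 0.008 and 0.032 m and angle between pestle_a's own z axis and vertical below 0.2 rad and linear speed of pestle_a below 0.05 m/s) or (horizontal distance between head_a and ring_2 below 0.015 m and z of head_a in the frame of ring_2 between 0.008 and 0.032 m and angle between pestle_a's own z axis and vertical below 0.2 rad and linear speed of pestle_a below 0.05 m/s)) and ((horizontal distance between head_b and ring_0 below 0.015 m and z of head_b in the frame of ring_0 between 0.008 and 0.032 m and angle between pestle_b's own z axis and vertical below 0.2 rad and linear speed of pestle_b below 0.05 m/s) or (horizontal distance between head_b and ring_1 below 0.015 m and z of head_b in the frame of ring_1 between 0.008 and 0.032 m and angle between pestle_b's own z axis and vertical below 0.2 rad and linear speed of pestle_b below 0.05 m/s) or (horizontal distance between head_b and ring_2 below 0.015 m and z of head_b in the frame of ring_2 between 0.008 and 0.032 m and angle between pestle_b's own z axis and vertical below 0.2 rad and linear speed of pestle_b below 0.05 m/s)) and ((horizontal distance between head_c and ring_0 below 0.015 m and z of head_c in the frame of ring_0 between 0.008 and 0.032 m and angle between pestle_c's own z axis and vertical below 0.2 rad and linear speed of pestle_c below 0.05 m/s) or (horizontal distance between head_c and ring_1 below 0.015 m and z of head_c in the frame of ring_1 between 0.008 and 0.032 m and angle between pestle_c's own z axis and vertical below 0.2 rad and linear speed of pestle_c below 0.05 m/s) or (horizontal distance between head_c and ring_2 below 0.015 m and z of head_c in the frame of ring_2 between 0.008 and 0.032 m and angle between pestle_c's own z axis and vertical below 0.2 rad and linear speed of pestle_c below 0.05 m/s)) and x of crown_a in the frame of rail between -0.03 and 0.03 m and y of crown_a in the frame of rail between -0.12 and 0.12 m and z of crown_a in the frame of rail between 0.175 and 0.192 m and angle between each of ear_a, ear_b's own z axis and vertical below 0.4 rad and linear speed of each of ear_a, ear_b below 0.15 m/s and x of crown_b in the frame of rail between -0.03 and 0.03 m and y of crown_b in the frame of rail between -0.12 and 0.12 m and z of crown_b in the frame of rail between 0.175 and 0.192 m), for 0.2 s.
At the end, for the whole second after the job is handed in: Each pestle hangs by its head in a ring (head middle within 15 mm of its axis, 8 to 32 mm above it, tilt under 0.2 rad); both ear defenders hang over the bar (crown within 10 mm of its top, tilt under 0.4 rad, under 0.15 m/s); lever within 0.12 rad of the red end, lift under 4 mm (((horizontal distance between head_a and ring_0 below 0.015 m and z of head_a in the frame of ring_0 between 0.008 and 0.032 m and angle between pestle_a's own z axis and vertical below 0.2 rad and linear speed of pestle_a below 0.05 m/s) or (horizontal distance between head_a and ring_1 below 0.015 m and z of head_a in the frame of ring_1 between 0.008 and 0.032 m and angle between pestle_a's own z axis and vertical below 0.2 rad and linear speed of pestle_a below 0.05 m/s) or (horizontal distance between head_a and ring_2 below 0.015 m and z of head_a in the frame of ring_2 between 0.008 and 0.032 m and angle between pestle_a's own z axis and vertical below 0.2 rad and linear speed of pestle_a below 0.05 m/s)) and ((horizontal distance between head_b and ring_0 below 0.015 m and z of head_b in the frame of ring_0 between 0.008 and 0.032 m and angle between pestle_b's own z axis and vertical below 0.2 rad and linear speed of pestle_b below 0.05 m/s) or (horizontal distance between head_b and ring_1 below 0.015 m and z of head_b in the frame of ring_1 between 0.008 and 0.032 m and angle between pestle_b's own z axis and vertical below 0.2 rad and linear speed of pestle_b below 0.05 m/s) or (horizontal distance between head_b and ring_2 below 0.015 m and z of head_b in the frame of ring_2 between 0.008 and 0.032 m and angle between pestle_b's own z axis and vertical below 0.2 rad and linear speed of pestle_b below 0.05 m/s)) and ((horizontal distance between head_c and ring_0 below 0.015 m and z of head_c in the frame of ring_0 between 0.008 and 0.032 m and angle between pestle_c's own z axis and vertical below 0.2 rad and linear speed of pestle_c below 0.05 m/s) or (horizontal distance between head_c and ring_1 below 0.015 m and z of head_c in the frame of ring_1 between 0.008 and 0.032 m and angle between pestle_c's own z axis and vertical below 0.2 rad and linear speed of pestle_c below 0.05 m/s) or (horizontal distance between head_c and ring_2 below 0.015 m and z of head_c in the frame of ring_2 between 0.008 and 0.032 m and angle between pestle_c's own z axis and vertical below 0.2 rad and linear speed of pestle_c below 0.05 m/s)) and x of crown_a in the frame of rail between -0.03 and 0.03 m and y of crown_a in the frame of rail between -0.12 and 0.12 m and z of crown_a in the frame of rail between 0.175 and 0.192 m and angle between each of ear_a, ear_b's own z axis and vertical below 0.4 rad and linear speed of each of ear_a, ear_b below 0.15 m/s and x of crown_b in the frame of rail between -0.03 and 0.03 m and y of crown_b in the frame of rail between -0.12 and 0.12 m and z of crown_b in the frame of rail between 0.175 and 0.192 m and value of joint swing above 0.927 rad and value of joint lift below 0.004 m); the robot touches nothing.
It fails at once if The bottle is moved more than 30 mm or tipped (distance of bottle from where it was at the start of the episode above 0.03 m or angle between bottle's own z axis and vertical above 0.5 rad).
It fails at once if The stack of petri dishes is moved more than 30 mm or tipped (distance of dishes from where it was at the start of the episode above 0.03 m or angle between dishes's own z axis and vertical above 0.5 rad).
It fails at once if The beaker is moved more than 30 mm or tipped (distance of beaker from where it was at the start of the episode above 0.03 m or angle between beaker's own z axis and vertical above 0.5 rad).
Of pestle_a, pestle_b, pestle_c only 2 to 3 are there at a start; the rules pass over those that are not, and their reading is None.
At some moment in a run one of ear_a, ear_b may be knocked a few centimetres aside while the robot is not near it.
It also fails if it takes over 210 s, if anything falls off the work surface, if the arm or the gripper's body presses on something with over 40 N, if the wrist force passes 120 N, or if a joint passes its speed limit or range.

## Working session

There is one attempt and no reset: what is moved stays moved. The work goes in short steps, Python scripts to look and compute and a tool call to move; the robot and the scene stay as the last step left them, time stands still between calls to the robot, and variables do not carry over. Pictures are saved under pics/ and viewed, and the job is handed in when it is done.

Besides the shell and the picture viewer there is one more tool, called after ">>>" in YAML: its name, and indented under it one key for each argument. play_rows: Moves the arm, as the interface text tells. Its arguments: {"type":"object","properties":{"steps":{"type":"array","items":{"type":"array"}}},"required":["steps"]}

```bash
ls; mkdir -p pics
python3 - <<'E'
from station import robot, eyes
import cv2
print(robot.get_obs(), robot.grip_depth)
for n in ["side","top","wrist"]:
    f=eyes.grab_frame(n); cv2.imwrite(f"pics/{n}0.png",cv2.resize(f[:,:,::-1],(768,576),interpolation=cv2.INTER_CUBIC))
    c=eyes.get_calibration(n); print(n,c)
E
```

```text
pics
{'t': 0.0, 'joint_positions': array([-1.78494708e-01,  5.28451612e-01,  1.43387458e+00, -1.55091253e-05,
        1.18134142e+00, -1.78506631e-01]), 'joint_vel': array([-0.00028004,  0.00206357,  0.00095038, -0.00114223,  0.00034183,
       -0.0004661 ]), 'tau': array([-5.45745443e-04, -4.40045428e+01, -1.76593530e+01,  6.32597599e-02,
        5.83207863e-02, -1.53719384e-04]), 'tcp_pos': array([6.24297930e+02, 1.54981864e-01, 2.21589356e+02]), 'tcp_rot': array([-2.22022186e+00, -2.22026144e+00,  1.87636688e-03]), 'ft_force': array([-0.15620701, -0.38507073, -0.29294163]), 'ft_torque': array([ 0.00784295, -0.01654461, -0.01462475]), 'opening': 86.99041867059255} -18.700000000000003
side {'K': array([[368.69730336,   0.        , 252.72221035],
       [  0.        , 368.69730336, 191.88873286],
       [  0.        ,   0.        ,   1.        ]]), 'distortion': array([0.01375099, 0.        , 0.        , 0.        , 0.        ]), 'world_from_camera': array([[-9.66767600e-01,  1.74398402e-01, -1.86937436e-01,
         2.99843972e+02],
       [-2.55215453e-01, -6.15402653e-01,  7.45751
[... 740 characters left out ...]
   [ 0.00000000e+00,  0.00000000e+00,  0.00000000e+00,
         1.00000000e+00]])}
wrist {'K': array([[323.66021716,   0.        , 249.44295256],
       [  0.        , 323.66021716, 188.80128368],
       [  0.        ,   0.        ,   1.        ]]), 'distortion': array([-0.03812513,  0.        ,  0.        ,  0.        ,  0.        ]), 'world_from_camera': array([[ 9.99998563e-01, -3.92493334e-04,  1.64896203e-03,
         6.24664782e+02],
       [-3.52739392e-05,  9.67792341e-01,  2.51749842e-01,
         6.86140145e+01],
       [-1.69466296e-03, -2.51749538e-01,  9.67790937e-01,
         3.84133764e+02],
       [ 0.00000000e+00,  0.00000000e+00,  0.00000000e+00,
         1.00000000e+00]])}
```

View pics/side0.png

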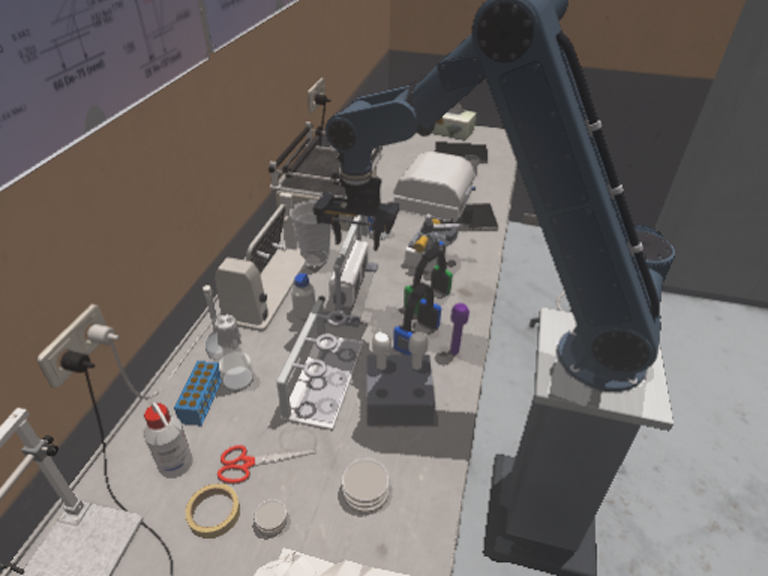

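View pics/top0.png

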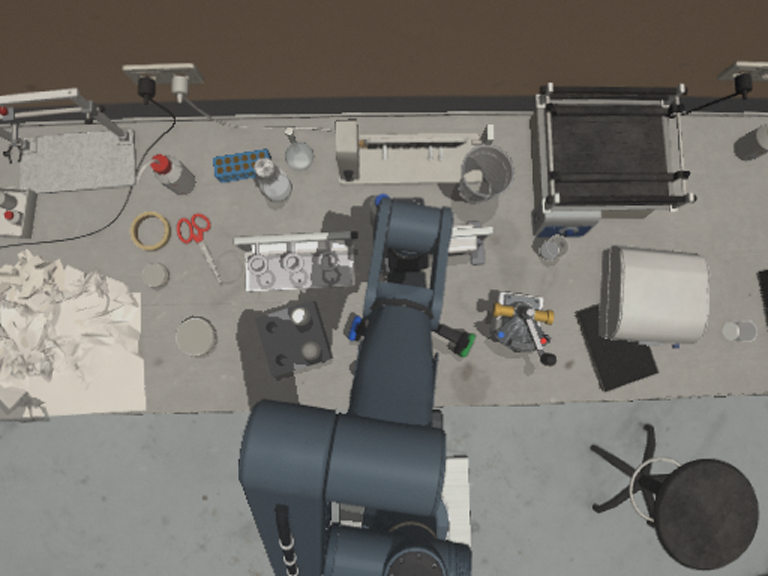

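View pics/wrist0.png

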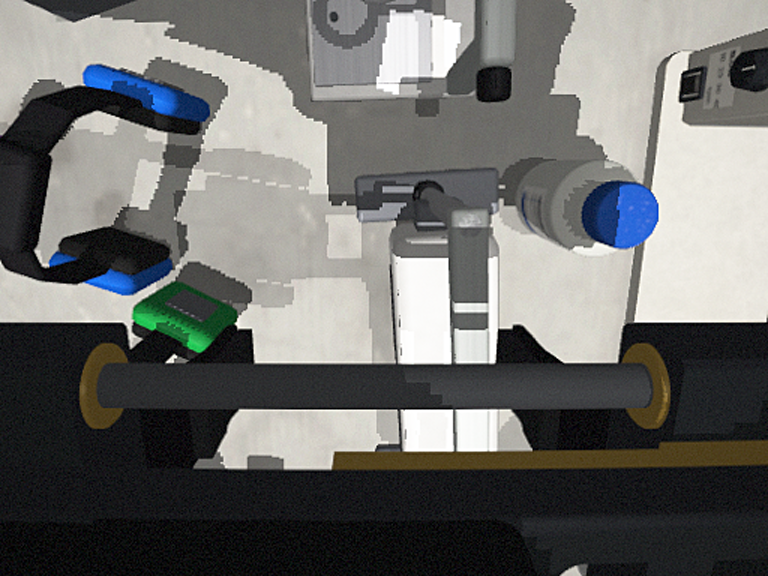

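```bash
cat > h.py <<'E'
import numpy as np, cv2
from station import robot, eyes
from scipy.spatial.transform import Rotation as R
def ray(cal,uv):
    p=cv2.undistortPoints(np.array([[uv]],float),cal["K"],cal["distortion"])[0,0]
    T=cal["world_from_camera"]; d=T[:3,:3]@np.array([p[0],-p[1],-1.0])
    return T[:3,3],d
def onz(cal,uv,z):
    o,d=ray(cal,uv); return o+d*(z-o[2])/d[2]
def proj(cal,P):
    P=np.atleast_2d(np.array(P,float)); T=cal["world_from_camera"]
    c=(P-T[:3,3])@T[:3,:3]; c=c*[1,-1,-1]
    return cv2.projectPoints(c.reshape(-1,1,3),np.zeros(3),np.zeros(3),cal["K"],cal["distortion"])[0][:,0]
def tri(*obs):
    A=np.zeros((3,3));b=np.zeros(3)
    for cal,uv in obs:
        o,d=ray(cal,uv); d=d/np.linalg.norm(d); M=np.eye(3)-np.outer(d,d); A+=M;b+=M@o
    X=np.linalg.solve(A,b)
    return X,[np.linalg.norm(proj(c,X)[0]-uv).round(2) for c,uv in obs]
def crop(f,x0,y0,x1,y1,name,s=None):
    s=s or min(800/(x1-x0),600/(y1-y0))
    cv2.imwrite("pics/"+name,cv2.resize(f[y0:y1,x0:x1,::-1],None,fx=s,fy=s,interpolation=cv2.INTER_CUBIC)); print(name,"scale",s)
def shot(n):
    cal=eyes.get_calibration(n); f=eyes.grab_frame(n); np.save(f"pics/{n}_last.npy",f); return f,cal
def down(yaw):
    "tool pointing down, jaw (tool y) direction at angle yaw from world x"
    y=np.array([np.cos(yaw),np.sin(yaw),0]);z=np.array([0,0,-1.]);x=np.cross(y,z)
    return R.from_matrix(np.c_[x,y,z])
def st():
    o=robot.get_obs(); print("t",round(o["t"],2),"tcp",o["tcp_pos"].round(1),"yaw",jaw(o["tcp_rot"]).round(4),"F",o["ft_force"].round(1),"open",o["opening"].round(1),"q",o["joint_positions"].round(2)); return o
def jaw(rv):
    y=R.from_rotvec(rv).as_matrix()[:,1]; return np.arctan2(y[1],y[0])
E
python3 - <<'E'
from h import *
f,c=shot("top")
crop(f,320,180,400,250,"t1.png");crop(f,150,140,260,260,"t2.png",5)
s,c2=shot("side")
crop(s,220,130,330,290,"s2.png",3.7)
for uv,z in [((547/1.5,358/1.5),178),((299/1.5,316/1.5),168),((311/1.5,351/1.5),168)]: print(onz(c,uv,z).round(0))
E
```

```text
t1.png scale 8.571428571428571
t2.png scale 5
s2.png scale 3.7
[ 397. -312.  178.]
[501. 227. 168.]
[425. 202. 168.]
```

View pics/t1.png

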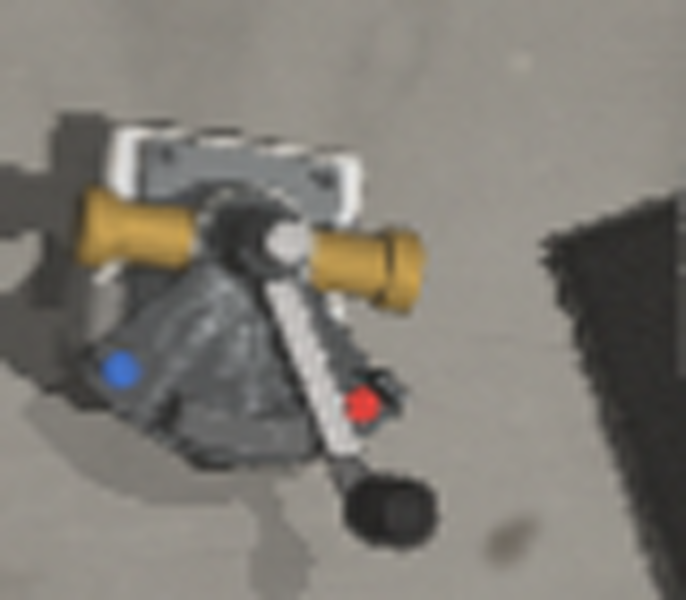

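View pics/t2.png

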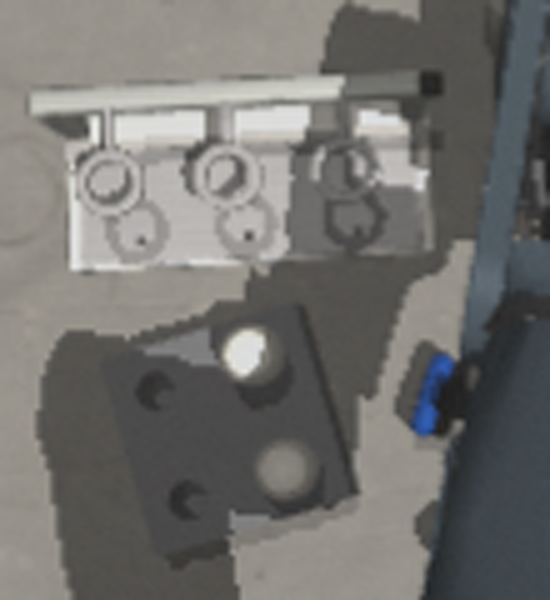

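View pics/s2.png

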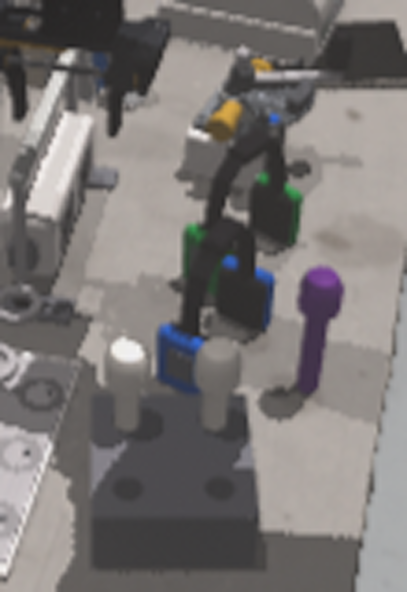

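Run:
```python
from h import *
c=eyes.get_calibration("top"); s=eyes.get_calibration("side")
T1=lambda u,v:(320+u/8.5714,180+v/8.5714)
T2=lambda u,v:(150+u/5,140+v/5)
S2=lambda u,v:(220+u/3.7,130+v/3.7)
k=onz(c,T1(402,515),178)
print("knob",k)
for z in (165,175,190): print("piv",z,onz(c,T1(290,243),z), onz(c,T1(250,243),z))
print("red",onz(c,T1(362,405),100),"blue",onz(c,T1(121,370),100))
# rings at z130
for p in [(109,181),(229,175),(347,168)]: print("ring",onz(c,T2(*p),130))
print("dimples",[onz(c,T2(*p),10).round(1) for p in [(138,229),(248,227),(353,217)]])
print("purple", onz(s,S2(310,390),0), onz(s,S2(321,288),140))
for p in [(250,352),(290,468)]: print("pestle",onz(c,T2(*p),160))
print("side heads",[onz(s,S2(*p),140).round(1) for p in [(127,362),(219,365)]])
print("caddy", [onz(c,T2(*p),70).round(1) for p in [(105,360),(302,303),(357,492),(168,560)]])
```

```text
knob [ 391.65592735 -319.71285157  178.        ]
piv 165 [ 497.16967205 -283.98515341  165.        ] [ 497.5528481 -268.2484157  165.       ]
piv 175 [ 496.84548362 -281.25327987  175.        ] [ 497.22566746 -265.63942994  175.        ]
piv 190 [ 496.35920098 -277.15546957  190.        ] [ 496.73489651 -261.7259513   190.        ]
red [ 432.69809585 -328.75106619  100.        ] blue [ 449.52547201 -230.13290756  100.        ]
ring [621.56864082 323.68902199 130.        ]
ring [623.89343755 242.1718472  130.        ]
ring [626.9681851  162.05039276 130.        ]
dimples [array([600.5, 325.9,  10. ]), array([600.2, 244.6,  10. ]), array([606. , 166.9,  10. ])]
purple [344.6521263   79.23317997   0.        ] [348.4250256   81.56285234 140.        ]
pestle [502.41043396 225.58732711 160.        ]
pestle [425.76435976 200.3833098  160.        ]
side heads [array([500. , 225.4, 140. ]), array([420.7, 207.1, 140. ])]
caddy [array([502.3, 339. ,  70. ]), array([539.5, 199.7,  70. ]), array([405.8, 163.1,  70. ]), array([361.4, 296.1,  70. ])]
```

```bash
cat >> h.py <<'E'
import json,math
def plan(x,y,z,yaw=None,g=-1,n=None,start=None,vmax=36.,R1=None,dec=3):
    """rows from the measured pose to a down-pointing target (world mm). rounded, with carry"""
    if start is None:
        o=robot.get_obs(); p=o["tcp_pos"].copy(); r=R.from_rotvec(o["tcp_rot"])
    else: p,r=start
    if yaw is None: yaw=jaw(r.as_rotvec())
    rt=R1 if R1 is not None else down(yaw)
    tgt=np.array([x,y,z],float)
    d=np.linalg.norm(tgt-p); rv=(r.inv()*rt).as_rotvec()
    N=n or max(1,math.ceil(d/vmax),math.ceil(np.linalg.norm(rv)/0.115))
    rows=[]; p0=p.copy(); r0=r
    for i in range(1,N+1):
        want=p0+(tgt-p0)*i/N
        dt=np.round(r.as_matrix().T@(want-p)/1000,dec if i<N else max(dec,4))
        wr=r0*R.from_rotvec(rv*i/N)
        w=np.round((r.inv()*wr).as_rotvec(),3 if i==N else 2)
        p=p+r.as_matrix()@dt*1000; r=r*R.from_rotvec(w)
        rows.append([g,[float(v)+0.0 for v in dt],[float(v)+0.0 for v in w]])
    for i in range(0,N,8): print(json.dumps(rows[i:i+8]))
    return p,r
E
python3 - <<'E'
from h import *
plan(392,-320,270,np.radians(-69))
E
```

```text
[[-1, [-0.027, -0.019, -0.004], [0.0, 0.0, 0.1]], [-1, [-0.028, -0.017, -0.004], [0.0, 0.0, 0.1]], [-1, [-0.03, -0.014, -0.004], [0.0, 0.0, 0.1]], [-1, [-0.031, -0.01, -0.004], [0.0, 0.0, 0.1]], [-1, [-0.033, -0.008, -0.004], [0.0, 0.0, 0.1]], [-1, [-0.032, -0.004, -0.004], [0.0, 0.0, 0.1]], [-1, [-0.033, -0.001, -0.004], [0.0, 0.0, 0.1]], [-1, [-0.033, 0.002, -0.004], [0.0, 0.0, 0.1]]]
[[-1, [-0.033, 0.006, -0.004], [0.0, 0.0, 0.1]], [-1, [-0.031, 0.009, -0.004], [0.0, 0.0, 0.1]], [-1, [-0.031, 0.012, -0.004], [0.0, 0.0, 0.1]], [-1, [-0.0295, 0.0147, -0.0037], [-0.001, 0.001, 0.104]]]
```

>>> play_rows:
  steps:
    - [-1,[-0.027,-0.019,-0.004],[0.0,0.0,0.1]]
    - [-1,[-0.028,-0.017,-0.004],[0.0,0.0,0.1]]
    - [-1,[-0.03,-0.014,-0.004],[0.0,0.0,0.1]]
    - [-1,[-0.031,-0.01,-0.004],[0.0,0.0,0.1]]
    - [-1,[-0.033,-0.008,-0.004],[0.0,0.0,0.1]]
    - [-1,[-0.032,-0.004,-0.004],[0.0,0.0,0.1]]
    - [-1,[-0.033,-0.001,-0.004],[0.0,0.0,0.1]]
    - [-1,[-0.033,0.002,-0.004],[0.0,0.0,0.1]]

```text
t: 0.92
tcp_pos: [468.5, -214.1, 254.8]
tcp_rot: [2.914, 1.174, 0.0]
ft_force: [0.5, 0.2, -1.3]
opening: 87.0
```

>>> play_rows:
  steps:
    - [-1,[-0.033,0.006,-0.004],[0.0,0.0,0.1]]
    - [-1,[-0.031,0.009,-0.004],[0.0,0.0,0.1]]
    - [-1,[-0.031,0.012,-0.004],[0.0,0.0,0.1]]
    - [-1,[-0.0295,0.0147,-0.0037],[0,0,0.1]]
    - [-1,[0,0,0],[0,0,0]]

```text
t: 1.33
tcp_pos: [389.9, -325.2, 271.2]
tcp_rot: [3.086, 0.566, -0.001]
ft_force: [-0.0, 0.8, 0.4]
opening: 87.0
```

Run:
```python
from h import *
st()
f,c=shot("wrist"); crop(f,0,0,512,384,"w1.png",1.5)
f,c=shot("top"); crop(f,0,0,512,384,"t3.png",1.5)
f,c=shot("side"); crop(f,150,60,350,260,"s3.png",3)
```

```text
Traceback (most recent call last):
  File "h.py", line 30, in st
    o=robot.get_obs(); print("t",round(o["t"],2),"tcp",o["tcp_pos"].round(1),"yaw",jaw(o["tcp_rot"]).round(4),"F",o["ft_force"].round(1),"open",o["opening"].round(1),"q",o["joint_positions"].round(2)); return o
                                                                                                                                                ^^^^^^^^^^^^^^^^^^
AttributeError: 'float' object has no attribute 'round'
```

```bash
sed -i 's/o\["opening"\].round(1)/round(o["opening"],1)/' h.py
python3 - <<'E'
from h import *
st()
f,c=shot("wrist"); crop(f,0,0,512,384,"w1.png",1.5)
f,c=shot("top"); crop(f,0,0,512,384,"t3.png",1.5)
f,c=shot("side"); crop(f,150,60,350,260,"s3.png",3)
E
```

```text
t 1.33 tcp [ 389.9 -325.2  271.2] yaw -1.2083 F [-0.   0.8  0.4] open 87.0 q [-0.91  0.31  1.66 -0.    1.17  0.3 ]
w1.png scale 1.5
t3.png scale 1.5
s3.png scale 3
```

View pics/w1.png

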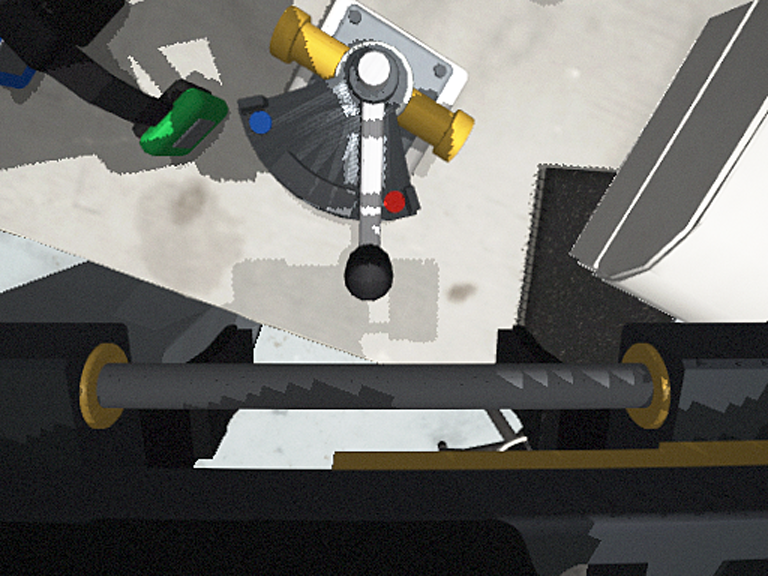

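View pics/t3.png

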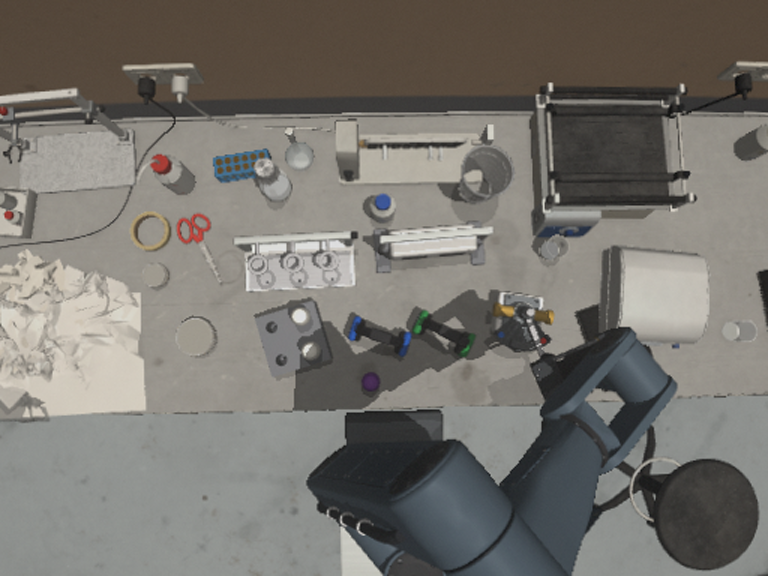

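View pics/s3.png

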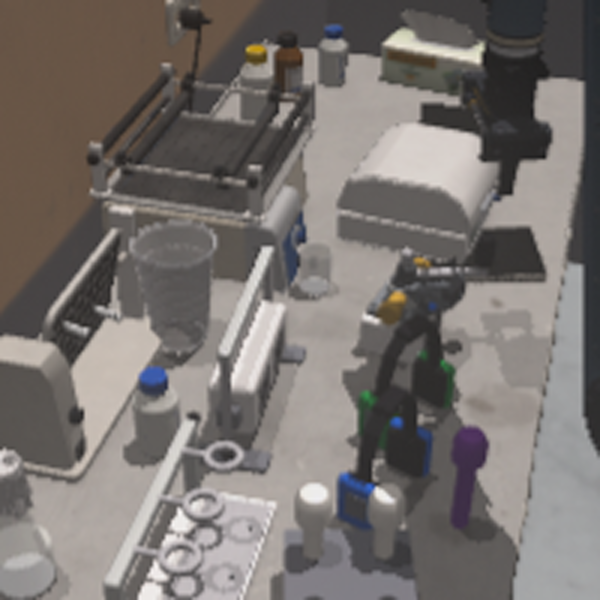

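Run:
```python
from h import *
c=eyes.get_calibration("wrist"); t=eyes.get_calibration("top")
print(c["world_from_camera"][:3,3])
for z in (154,170,178): print(z,onz(c,(368/1.5,272/1.5),z))
for z in (165,180,195): print("hub",z,onz(c,(374/1.5,67/1.5),z))
print(tri((c,(374/1.5,67/1.5)),(t,(320+290/8.5714,180+243/8.5714))))
print(tri((c,(368/1.5,272/1.5)),(t,(320+398/8.5714,180+515/8.5714))))
print("red",onz(c,(395/1.5,202/1.5),100),"blue",onz(c,(260/1.5,122/1.5),100))
```

```text
[ 455.34842163 -294.77453549  432.45966548]
154 [ 393.36828218 -315.27744547  154.        ]
170 [ 396.92959592 -314.09936979  170.        ]
178 [ 398.71025279 -313.51033195  178.        ]
hub 165 [ 497.90437604 -278.47339192  165.        ]
hub 180 [ 495.51770097 -279.38761259  180.        ]
hub 195 [ 493.1310259  -280.30183325  195.        ]
(array([ 496.09387291, -279.61127211,  180.1221201 ]), [np.float64(0.9), np.float64(0.19)])
(array([ 394.83730472, -316.13405812,  175.85570048]), [np.float64(5.01), np.float64(1.28)])
red [ 433.51820986 -318.81551662  100.        ] blue [ 449.95718205 -217.03194727  100.        ]
```

Run:
```python
from h import *
plan(391,-317,141,-1.225)
```

```text
[[-1, [0.0, -0.001, 0.032], [0.0, 0.0, 0.01]], [-1, [0.0, 0.0, 0.033], [0.0, 0.0, 0.0]], [-1, [0.0, -0.001, 0.032], [0.0, 0.0, 0.01]], [-1, [0.0, -0.0008, 0.0321], [-0.001, 0.0, 0.005]]]
```

>>> play_rows:
  steps:
    - [-1,[0.0,-0.001,0.032],[0.0,0.0,0.01]]
    - [-1,[0.0,0.0,0.033],[0.0,0.0,0.0]]
    - [-1,[0.0,-0.001,0.032],[0.0,0.0,0.01]]
    - [-1,[0.0,-0.001,0.032],[0,0.0,0]]
    - [-1,[0,0,0],[0,0,0]]
    - [0.5,[0,0,0],[0,0,0]]
    - [0.5,[0,0,0],[0,0,0]]
    - [0.5,[0,0,0],[0,0,0]]

```text
t: 2.15
tcp_pos: [392.6, -318.1, 143.2]
tcp_rot: [3.089, 0.549, 0.003]
ft_force: [0.8, -0.3, 0.2]
opening: 74.1
```

Run:
```python
from h import *
st()
f,c=shot("wrist"); crop(f,0,0,512,384,"w2.png",1.5)
```

```text
t 2.15 tcp [ 392.6 -318.1  143.2] yaw -1.2188 F [ 0.8 -0.3  0.2] open 74.1 q [-0.9   0.49  1.81  0.    0.84  0.32]
w2.png scale 1.5
```

View pics/w2.png

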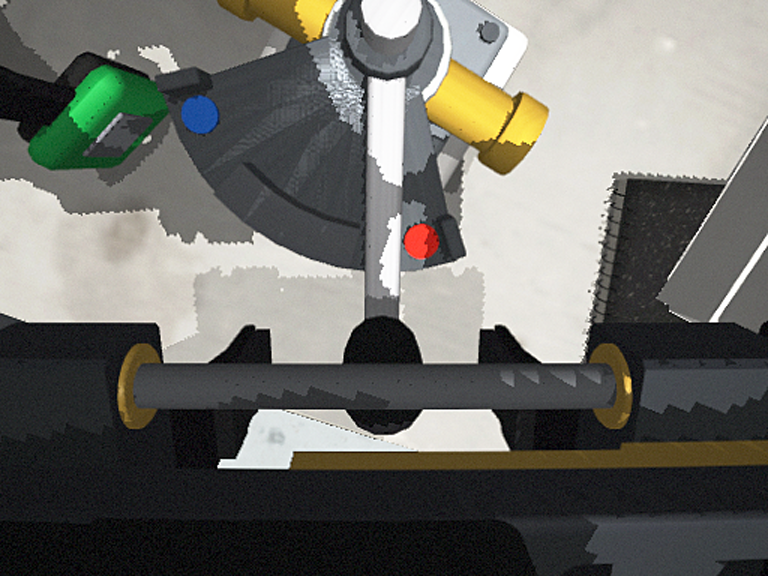

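>>> play_rows:
  steps:
    - [1,[0,0,0],[0,0,0]]
    - [1,[0,0,0],[0,0,0]]
    - [1,[0,0,0],[0,0,0]]
    - [1,[0,0,0],[0,0,0]]
    - [1,[0,0,0],[0,0,0]]
    - [1,[0,0,0],[0,0,0]]
    - [1,[0,0,0],[0,0,0]]

```text
t: 2.78
tcp_pos: [391.2, -317.9, 141.4]
tcp_rot: [3.092, 0.548, 0.0]
ft_force: [-0.9, -2.0, 0.9]
opening: 27.1
```

Run:
```python
from h import *
o=st()
p=o["tcp_pos"]; r=R.from_rotvec(o["tcp_rot"])
piv=np.array([496.,-279.5]); d=p[:2]-piv; print(np.linalg.norm(d),np.degrees(np.arctan2(d[1],d[0])))
```

```text
t 2.78 tcp [ 391.2 -317.9  141.4] yaw -1.22 F [-0.9 -2.   0.9] open 27.1 q [-0.9   0.49  1.81 -0.    0.84  0.32]
111.60008594390376 -159.88564847658168
```

>>> play_rows:
  steps:
    - [1,[0,0,-0.01],[0,0,0]]
    - [1,[0,0,-0.01],[0,0,0]]
    - [1,[0,0,0],[0,0,0]]
    - [1,[0,0,0],[0,0,0]]

```text
t: 3.12
tcp_pos: [391.2, -317.7, 161.2]
tcp_rot: [3.092, 0.548, 0.0]
ft_force: [0.2, -1.8, -1.0]
opening: 26.9
```

>>> play_rows:
  steps:
    - [1,[0.0006,-0.0117,0],[0,0,0.105]]
    - [1,[0.0006,-0.0117,0],[0,0,0.105]]
    - [1,[0.0006,-0.0117,0],[0,0,0.105]]
    - [1,[0.0006,-0.0117,0],[0,0,0.105]]
    - [1,[0.0006,-0.0117,0],[0,0,0.105]]

```text
t: 3.53
tcp_pos: [388.5, -260.3, 161.2]
tcp_rot: [3.126, -0.283, 0.009]
ft_force: [7.2, -2.4, -2.7]
opening: 27.1
```

Run:
```python
from h import *
o=st()
p=o["tcp_pos"]
piv=np.array([496.,-279.5]); d=p[:2]-piv; print(np.linalg.norm(d),np.degrees(np.arctan2(d[1],d[0])))
f,c=shot("wrist"); crop(f,0,0,512,384,"w3.png",1.5)
```

```text
t 3.53 tcp [ 388.5 -260.3  161.2] yaw -1.7513 F [ 7.2 -2.4 -2.7] open 27.1 q [-0.83  0.41  1.89  0.    0.84  0.92]
109.23092920451697 169.89255617116345
w3.png scale 1.5
```

View pics/w3.png

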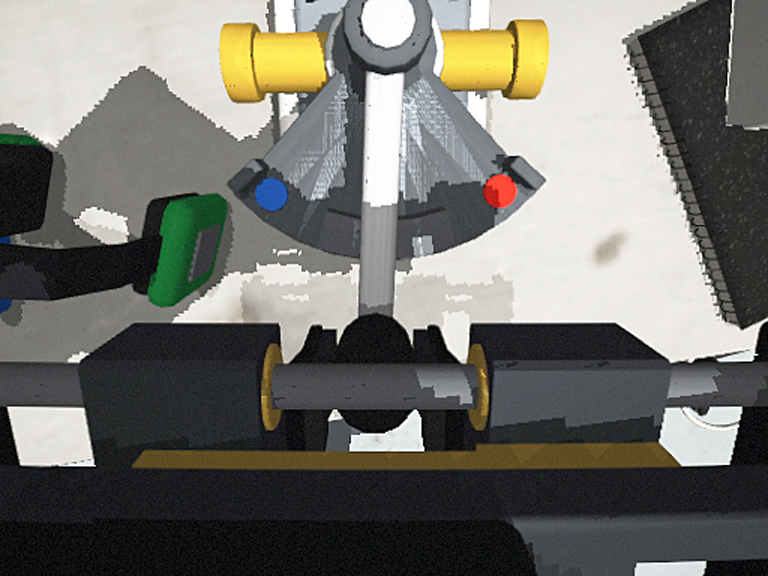

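>>> play_rows:
  steps:
    - [1,[0.0006,-0.0117,0],[0,0,0.105]]
    - [1,[0.0006,-0.0117,0],[0,0,0.105]]
    - [1,[0.0006,-0.0117,0],[0,0,0.105]]
    - [1,[0.0006,-0.0117,0],[0,0,0.105]]
    - [1,[0.0006,-0.0117,0],[0,0,0.105]]
    - [1,[0,0,0],[0,0,0]]

```text
t: 4.08
tcp_pos: [412.6, -212.7, 162.0]
tcp_rot: [2.942, -1.064, 0.012]
ft_force: [-4.4, -15.8, -2.1]
opening: 27.4
```

Run:
```python
from h import *
o=st()
p=o["tcp_pos"]
piv=np.array([496.,-279.5]); d=p[:2]-piv; print(np.linalg.norm(d),np.degrees(np.arctan2(d[1],d[0])))
f,c=shot("wrist"); crop(f,0,0,512,384,"w4.png",1.5)
f,c=shot("top"); crop(f,220,180,400,260,"t4.png",4.4)
```

```text
t 4.08 tcp [ 412.6 -212.7  162. ] yaw -2.2649 F [ -4.4 -15.8  -2.1] open 27.4 q [-0.71  0.41  1.9  -0.01  0.83  1.56]
106.8532262027948 141.2847394698597
w4.png scale 1.5
t4.png scale 4.4
```

View pics/w4.png

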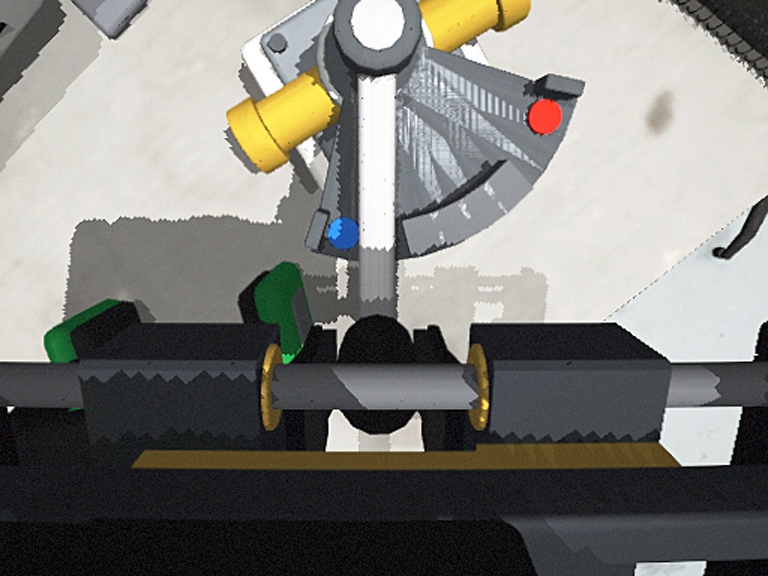

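View pics/t4.png

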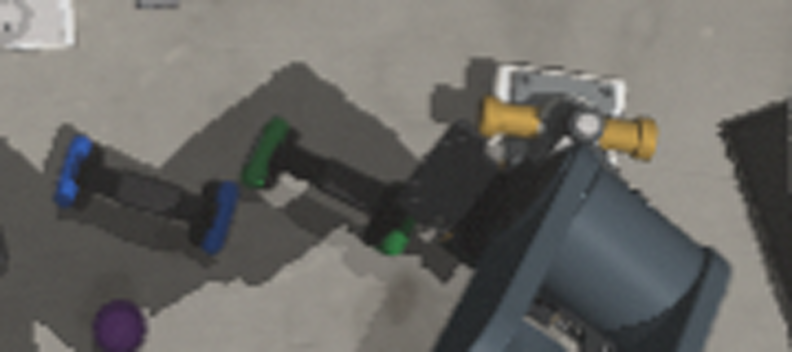

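>>> play_rows:
  steps:
    - [1,[0.001,0.002,0],[0,0,0]]
    - [1,[0,0,0.01],[0,0,0]]
    - [1,[0,0,0.01],[0,0,0]]
    - [1,[0,0,0],[0,0,0]]
    - [1,[0,0,0],[0,0,0]]

```text
t: 4.6
tcp_pos: [412.3, -213.2, 141.5]
tcp_rot: [2.948, -1.07, 0.011]
ft_force: [0.3, -9.1, -2.7]
opening: 26.6
```

>>> play_rows:
  steps:
    - [0.2,[0,0,0],[0,0,0]]
    - [0.2,[0,0,0],[0,0,0]]
    - [0.2,[0,0,0],[0,0,0]]
    - [0.2,[0,0,0],[0,0,0]]
    - [0.2,[0,0,0],[0,0,0]]

```text
t: 5.02
tcp_pos: [409.5, -208.4, 141.0]
tcp_rot: [-2.951, 1.076, 0.002]
ft_force: [0.4, -0.3, -0.2]
opening: 34.7
```

Run:
```python
from h import *
o=st()
f,c=shot("wrist"); crop(f,0,0,512,384,"w5.png",1.5)
```

```text
t 5.02 tcp [ 409.5 -208.4  141. ] yaw -2.2698 F [ 0.4 -0.3 -0.2] open 34.7 q [-0.72  0.44  1.92  0.    0.78  1.55]
w5.png scale 1.5
```

View pics/w5.png

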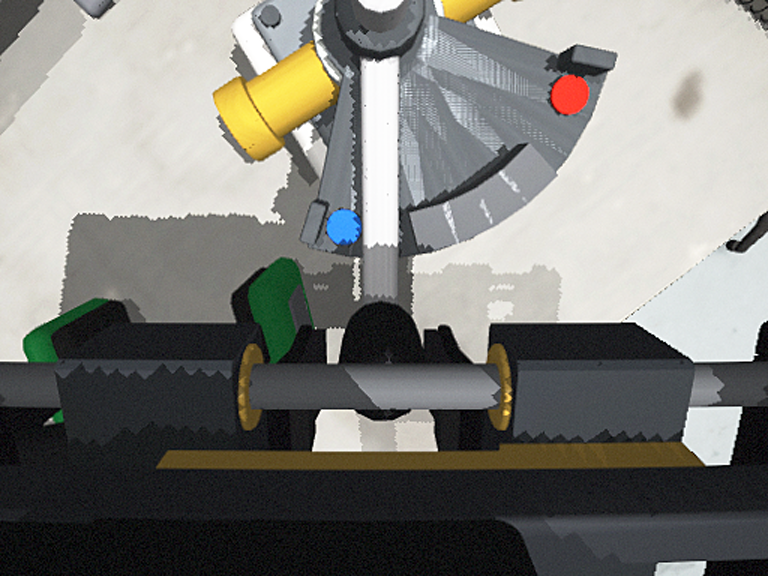

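Run:
```python
from h import *
o=robot.get_obs(); p=o["tcp_pos"]; r=R.from_rotvec(o["tcp_rot"])
a=plan(409,-208,280,None,g=0.2)
plan(460,205,280,-1.25,start=a,vmax=39)
```

```text
[[0.2, [0.0, 0.0, -0.035], [0.0, 0.0, 0.0]], [0.2, [0.0, 0.0, -0.034], [0.0, 0.0, 0.0]], [0.2, [-0.001, 0.0, -0.035], [0.0, 0.0, 0.0]], [0.2, [0.0001, -0.0001, -0.035], [0.0, 0.001, 0.0]]]
[[-1, [-0.021, -0.032, 0.0], [0.0, 0.0, -0.09]], [-1, [-0.017, -0.033, 0.0], [0.0, 0.0, -0.1]], [-1, [-0.015, -0.035, 0.0], [0.0, 0.0, -0.09]], [-1, [-0.011, -0.036, 0.0], [0.0, 0.0, -0.09]], [-1, [-0.007, -0.037, 0.0], [0.0, 0.0, -0.09]], [-1, [-0.005, -0.038, 0.0], [0.0, 0.0, -0.1]], [-1, [0.0, -0.038, 0.0], [0.0, 0.0, -0.09]], [-1, [0.002, -0.037, 0.0], [0.0, 0.0, -0.09]]]
[[-1, [0.007, -0.038, 0.0], [0.0, 0.0, -0.09]], [-1, [0.009, -0.036, 0.0], [0.0, 0.0, -0.1]], [-1, [0.0133, -0.0359, 0.0001], [0.0, 0.0, -0.09]]]
```

>>> play_rows:
  steps:
    - [0.2,[0.0,0.0,-0.035],[0.0,0.0,0.0]]
    - [0.2,[0.0,0.0,-0.035],[0.0,0.0,0.0]]
    - [0.2,[0,0.0,-0.035],[0.0,0.0,0.0]]
    - [0.2,[0,0,-0.035],[0.0,0,0.0]]

```text
t: 5.4
tcp_pos: [409.4, -208.4, 282.5]
tcp_rot: [-2.951, 1.075, 0.002]
ft_force: [0.5, -0.7, -0.1]
opening: 34.6
```

>>> play_rows:
  steps:
    - [-1,[-0.021,-0.032,0.0],[0.0,0.0,-0.09]]
    - [-1,[-0.017,-0.033,0.0],[0.0,0.0,-0.1]]
    - [-1,[-0.015,-0.035,0.0],[0.0,0.0,-0.09]]
    - [-1,[-0.011,-0.036,0.0],[0.0,0.0,-0.09]]
    - [-1,[-0.007,-0.037,0.0],[0.0,0.0,-0.09]]
    - [-1,[-0.005,-0.038,0.0],[0.0,0.0,-0.1]]
    - [-1,[0.0,-0.038,0.0],[0.0,0.0,-0.09]]
    - [-1,[0.002,-0.037,0.0],[0.0,0.0,-0.09]]

```text
t: 6.07
tcp_pos: [446.1, 92.9, 281.3]
tcp_rot: [-3.141, -0.071, -0.0]
ft_force: [-0.1, 0.1, -0.0]
opening: 80.3
```

>>> play_rows:
  steps:
    - [-1,[0.007,-0.038,0.0],[0.0,0.0,-0.09]]
    - [-1,[0.009,-0.036,0.0],[0.0,0.0,-0.1]]
    - [-1,[0.0133,-0.036,0],[0.0,0.0,-0.09]]
    - [-1,[0,0,0],[0,0,0]]
    - [-1,[0,0,0],[0,0,0]]

```text
t: 6.48
tcp_pos: [460.1, 205.8, 280.9]
tcp_rot: [3.1, 0.508, -0.001]
ft_force: [-1.1, -0.4, 0.7]
opening: 86.9
```

Run:
```python
from h import *
o=st()
f,c=shot("wrist"); crop(f,0,0,512,384,"w6.png",1.5); json.dump({k:np.array(v).tolist() for k,v in c.items()},open("pics/w6.json","w"))
f,c=shot("top"); crop(f,240,120,400,260,"t5.png",4.2)
```

```text
t 6.48 tcp [460.1 205.8 280.9] yaw -1.246 F [-1.1 -0.4  0.7] open 86.9 q [ 0.2   0.29  1.66 -0.    1.19  1.44]
w6.png scale 1.5
t5.png scale 4.2
```

View pics/w6.png

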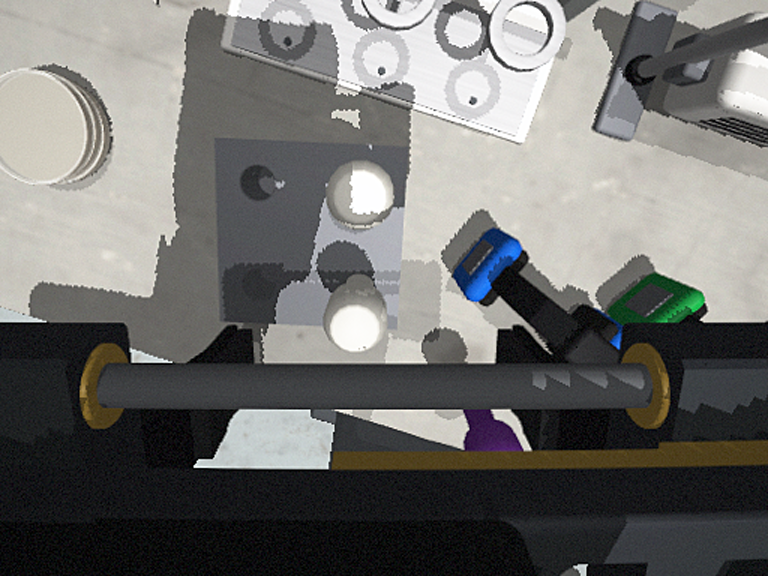

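View pics/t5.png

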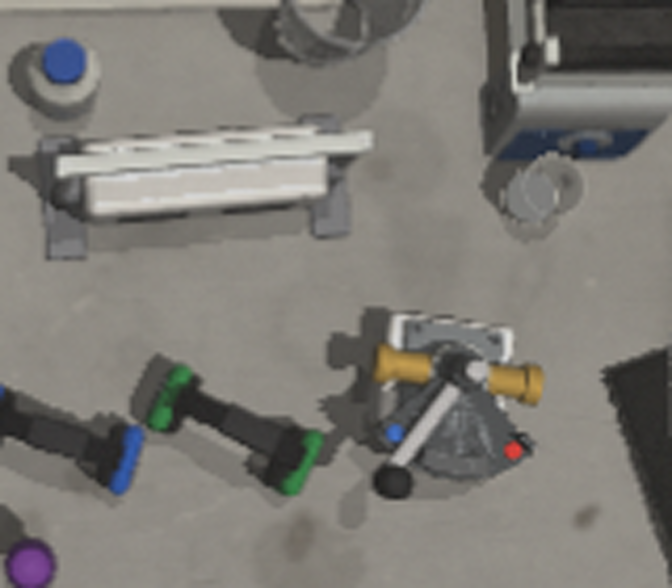

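Run:
```python
from h import *
c=eyes.get_calibration("wrist");t=eyes.get_calibration("top");s=eyes.get_calibration("side")
f=np.load("pics/top_last.npy"); crop(f,160,140,250,260,"t6.png",5)
for p in [(361,192),(356,318)]:
    for z in (140,150): print(p,z,onz(c,np.array(p)/1.5,z).round(1))
for p in [(521,30),(396,-2)]:print("ring",onz(c,np.array(p)/1.5,130).round(1))
f,s=shot("side"); crop(f,225,200,300,260,"s4.png",8)
```

```text
t6.png scale 5
(361, 192) 140 [502.7 226.1 140. ]
(361, 192) 150 [503.4 226.1 150. ]
(356, 318) 140 [424. 204. 140.]
(356, 318) 150 [427.3 204.7 150. ]
ring [622.8 165.5 130. ]
ring [615.3 241.5 130. ]
s4.png scale 8
```

View pics/s4.png

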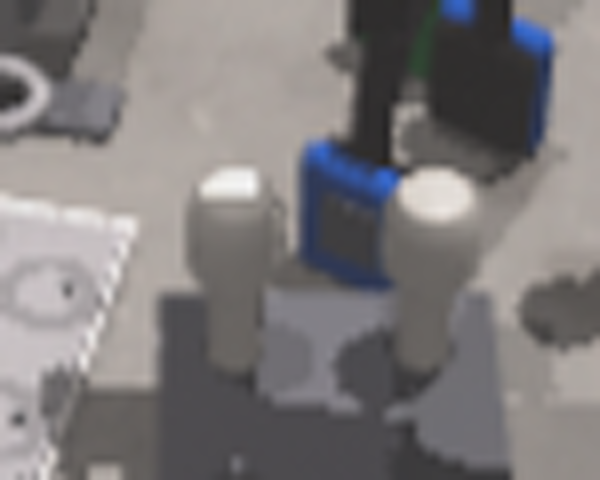

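View pics/t6.png

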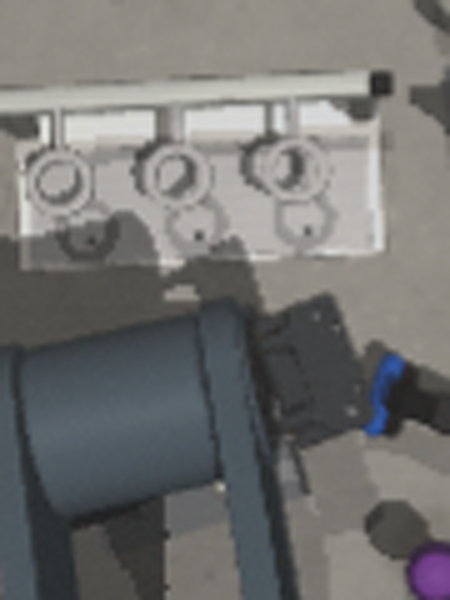

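Run:
```python
from h import *
a=plan(502.5,226,220,-1.29)
plan(502.5,226,116,-1.29,start=a,vmax=27)
```

```text
[[-1, [0.016, -0.003, 0.02], [0.0, 0.0, 0.01]], [-1, [0.015, -0.003, 0.021], [0.0, 0.0, 0.02]], [-1, [0.0162, -0.0032, 0.0199], [0.0, 0.001, 0.009]]]
[[-1, [0.0, 0.0, 0.026], [0.0, 0.0, 0.0]], [-1, [0.0, 0.0, 0.026], [0.0, 0.0, 0.0]], [-1, [0.0, 0.0, 0.026], [0.0, 0.0, 0.0]], [-1, [0.0, 0.0, 0.026], [0.0, 0.0, 0.0]]]
```

>>> play_rows:
  steps:
    - [-1,[0.016,-0.003,0.02],[0.0,0.0,0.01]]
    - [-1,[0.016,-0.003,0.021],[0.0,0.0,0.02]]
    - [-1,[0.016,-0.003,0.02],[0.0,0,0.01]]
    - [-1,[0,0,0.026],[0,0,0]]
    - [-1,[0,0,0.026],[0,0,0]]
    - [-1,[0,0,0.026],[0,0,0]]
    - [-1,[0,0,0.026],[0,0,0]]
    - [-1,[0,0,0],[0,0,0]]

```text
t: 7.3
tcp_pos: [500.5, 224.3, 112.0]
tcp_rot: [3.11, 0.434, -0.017]
ft_force: [-0.5, -0.8, -1.7]
opening: 87.0
```

Run:
```python
from h import *
o=st()
f,c=shot("wrist"); crop(f,0,0,512,384,"w7.png",1.5)
```

```text
t 7.3 tcp [500.5 224.3 112. ] yaw -1.2934 F [-0.5 -0.8 -1.7] open 87.0 q [ 0.22  0.59  1.72 -0.    0.85  1.51]
w7.png scale 1.5
```

View pics/w7.png

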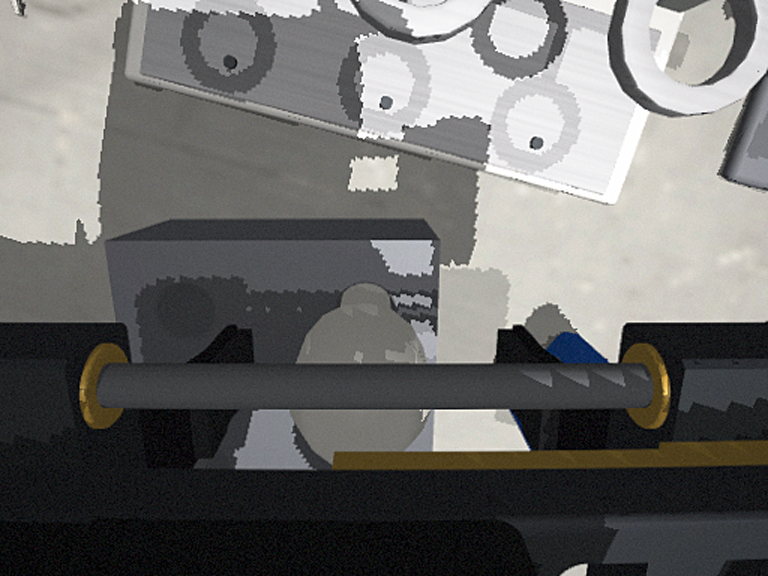

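>>> play_rows:
  steps:
    - [-1,[0,-0.004,-0.003],[0,0,0]]
    - [-1,[0,0,0],[0,0,0]]
    - [1,[0,0,0],[0,0,0]]
    - [1,[0,0,0],[0,0,0]]
    - [1,[0,0,0],[0,0,0]]
    - [1,[0,0,0],[0,0,0]]
    - [1,[0,0,0],[0,0,0]]
    - [1,[0,0,0],[0,0,0]]

```text
t: 8.02
tcp_pos: [502.8, 231.0, 119.4]
tcp_rot: [3.111, 0.44, 0.0]
ft_force: [-0.4, -0.1, 0.5]
opening: 55.0
```

Run:
```python
from h import *
o=st(); print(o["tcp_rot"],(down(jaw(o["tcp_rot"])).inv()*R.from_rotvec(o["tcp_rot"])).as_rotvec())
```

```text
t 8.02 tcp [502.8 231.  119.4] yaw -1.2898 F [-0.4 -0.1  0.5] open 55.0 q [ 0.23  0.58  1.71 -0.    0.86  1.52]
[3.11062823e+00 4.39856962e-01 2.90771655e-04] [-4.51719662e-05  1.80566131e-04 -4.07826368e-09]
```

>>> play_rows:
  steps:
    - [0,[0,0.004,0.003],[0,0,0]]
    - [0,[0,0,0],[0,0,0]]
    - [0,[0,0,0],[0,0,0]]

```text
t: 8.27
tcp_pos: [503.8, 226.8, 115.9]
tcp_rot: [3.111, 0.439, -0.001]
ft_force: [-1.0, 0.9, -0.1]
opening: 44.5
```

Run:
```python
from h import *
o=st()
f,c=shot("wrist"); crop(f,100,120,400,330,"w8.png",2.6)
```

```text
t 8.27 tcp [503.8 226.8 115.9] yaw -1.2905 F [-1.   0.9 -0.1] open 44.5 q [0.22 0.58 1.71 0.   0.85 1.51]
w8.png scale 2.6
```

View pics/w8.png

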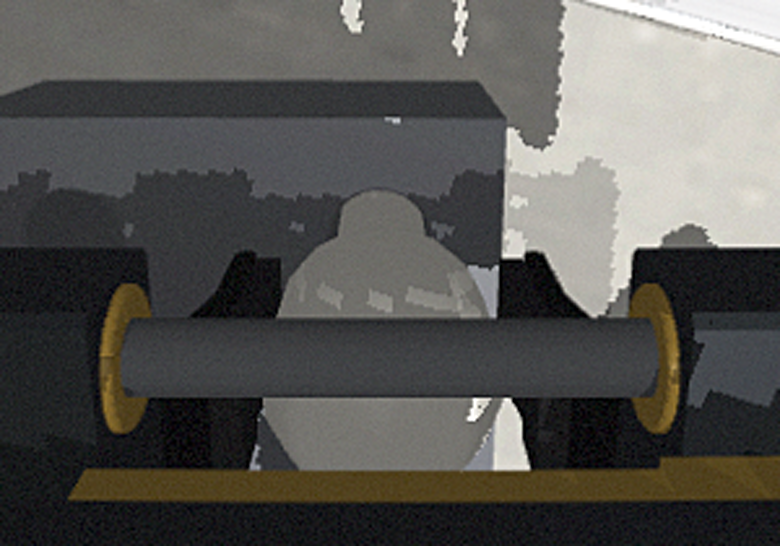

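Centred well. Close and lift.

>>> play_rows:
  steps:
    - [1,[0,0,0],[0,0,0]]
    - [1,[0,0,0],[0,0,0]]
    - [1,[0,0,0],[0,0,0]]
    - [1,[0,0,0],[0,0,0]]
    - [1,[0,0,0],[0,0,0]]

```text
t: 8.73
tcp_pos: [503.8, 227.1, 116.1]
tcp_rot: [-3.111, -0.44, 0.0]
ft_force: [-0.4, 0.4, -1.8]
opening: 40.5
```

Run:
```python
from h import *
o=st()
a=plan(502.7,227,250,-1.29,g=1,vmax=25)
```

```text
t 8.73 tcp [503.8 227.1 116.1] yaw -1.29 F [-0.4  0.4 -1.8] open 40.5 q [0.22 0.58 1.71 0.   0.85 1.51]
[[1, [0.0, 0.0, -0.022], [0.0, 0.0, 0.0]], [1, [0.0, 0.0, -0.023], [0.0, 0.0, 0.0]], [1, [-0.001, 0.0, -0.022], [0.0, 0.0, 0.0]], [1, [0.0, 0.0, -0.022], [0.0, 0.0, 0.0]], [1, [0.0, 0.0, -0.023], [0.0, 0.0, 0.0]], [1, [-0.0001, -0.0002, -0.0219], [0.0, 0.0, 0.0]]]
```

>>> play_rows:
  steps:
    - [1,[0,0,-0.02],[0,0,0]]
    - [1,[0,0,-0.02],[0,0,0]]
    - [1,[0,0,-0.022],[0,0,0]]
    - [1,[0,0,-0.022],[0,0,0]]
    - [1,[0,0,-0.022],[0,0,0]]
    - [1,[0,0,-0.022],[0,0,0]]
    - [1,[0,0,-0.022],[0,0,0]]
    - [1,[0,0,0],[0,0,0]]

```text
t: 9.4
tcp_pos: [506.4, 227.7, 270.5]
tcp_rot: [-3.11, -0.44, -0.014]
ft_force: [1.0, 0.9, -2.4]
opening: 40.9
```

Run:
```python
from h import *
o=st()
f,c=shot("side"); crop(f,180,140,300,240,"s5.png",6.4)
f,c=shot("top"); crop(f,150,120,270,220,"t7.png",6.4)
f,c=shot("wrist"); crop(f,0,0,512,384,"w9.png",1.5)
```

```text
t 9.4 tcp [506.4 227.7 270.5] yaw -1.2898 F [ 1.   0.9 -2.4] open 40.9 q [ 0.22  0.37  1.56 -0.    1.2   1.51]
s5.png scale 6.4
t7.png scale 6.4
w9.png scale 1.5
```

View pics/s5.png

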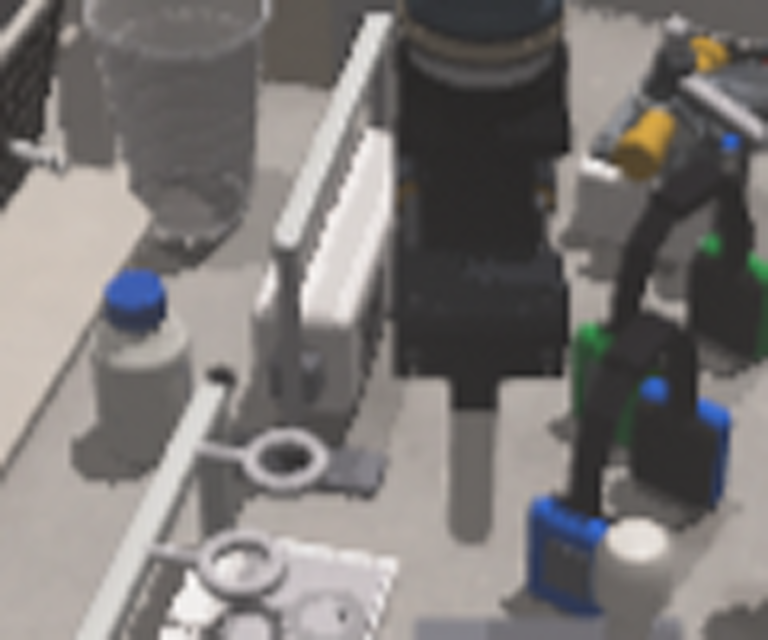

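View pics/t7.png

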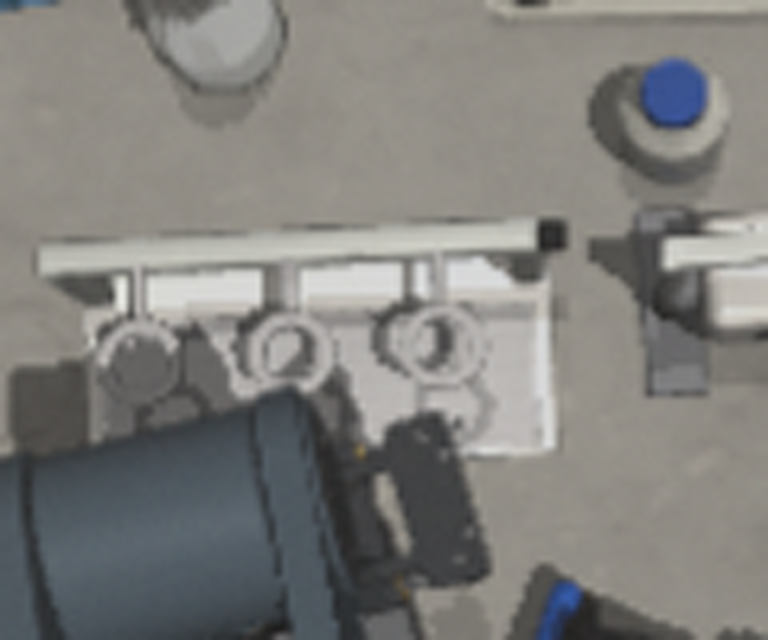

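View pics/w9.png

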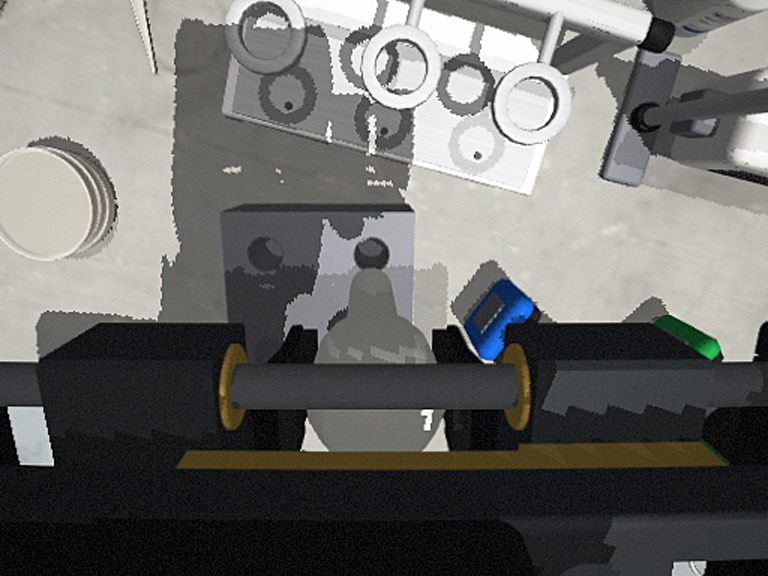

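```bash
cat >> h.py <<'E'
def pestle_pts(P,Rm,lx=0,ly=0):
    """outline points of pestle handle in tool frame; head mid at grasp point offset, lean lx,ly = foot offset mm in tool x,y"""
    foot=np.array([lx,ly,106.]); head=np.array([0,0,-19.])
    ax=(head-foot)/np.linalg.norm(head-foot); u=np.cross(ax,[0,1.,0]);u/=np.linalg.norm(u);v=np.cross(ax,u)
    out=[]
    for z,d in((0,19),(4,23),(100,23),(112,42),(138,42)):
        for a in np.linspace(0,2*np.pi,24,endpoint=False): out.append(foot+ax*z+d/2*(u*np.cos(a)+v*np.sin(a)))
    return P+np.array(out)@Rm.T
def overlay(f,c,pts,x0,y0,x1,y1,name,s):
    im=cv2.resize(f[y0:y1,x0:x1,::-1],None,fx=s,fy=s,interpolation=cv2.INTER_CUBIC)
    q=(proj(c,pts)-[x0,y0]+0.5)*s-0.5
    for g in range(0,len(q),24): cv2.polylines(im,[q[g:g+24].round().astype(int).reshape(-1,1,2)],True,(0,0,255),1)
    cv2.imwrite("pics/"+name,im)
E
python3 - <<'E'
from h import *
o=st(); P=o["tcp_pos"]; Rm=R.from_rotvec(o["tcp_rot"]).as_matrix()
f,c=shot("wrist"); overlay(f,c,pestle_pts(P,Rm),180,150,320,300,"w10.png",4)
f,c=shot("side"); overlay(f,c,pestle_pts(P,Rm),220,160,300,240,"s6.png",7)
E
```

```text
t 9.55 tcp [502.9 226.8 265.2] yaw -1.29 F [-0.   0.2 -2.1] open 40.8 q [ 0.22  0.38  1.57 -0.    1.2   1.51]
```

View pics/w10.png

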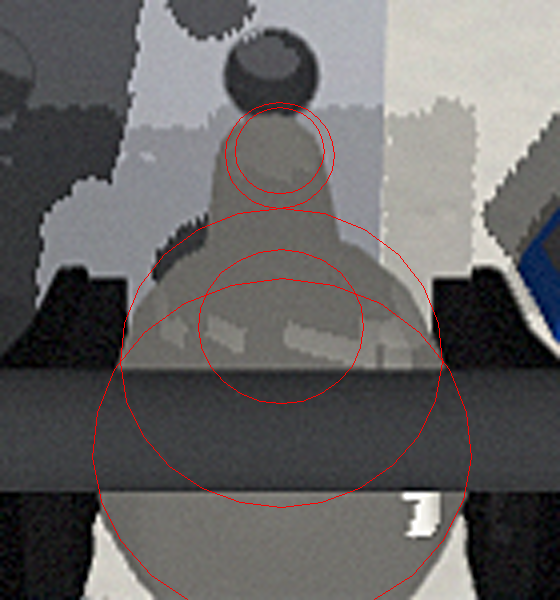

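View pics/s6.png

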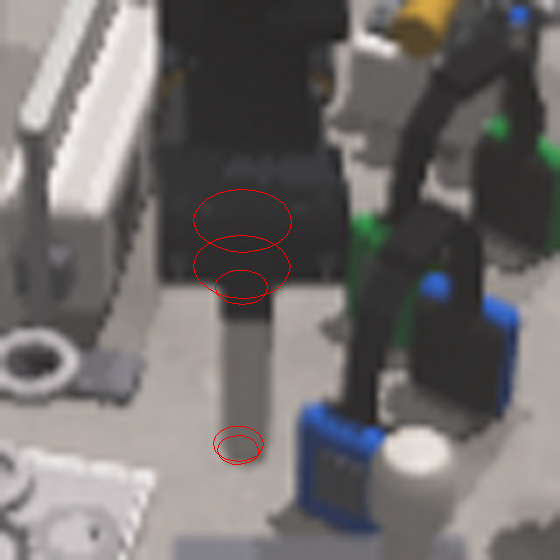

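Run:
```python
from h import *
c=eyes.get_calibration("wrist");t=eyes.get_calibration("top")
f=np.load("pics/wrist_last.npy"); crop(f,130,0,400,100,"w11.png",2.9)
for p in [(141,362),(286,350),(436,343)]: print(onz(t,(150+(p[0]+.5)/6.4-.5,120+(p[1]+.5)/6.4-.5),130).round(1))
```

```text
w11.png scale 2.9
[621.8 324.3 130. ]
[626.5 247.4 130. ]
[628.6 167.8 130. ]
```

View pics/w11.png

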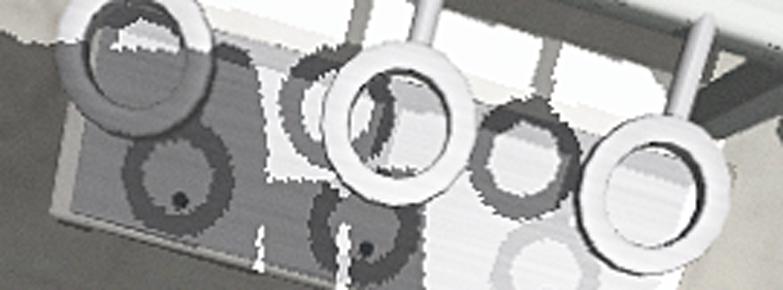

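Run:
```python
from h import *
c=eyes.get_calibration("wrist");t=eyes.get_calibration("top")
f=np.load("pics/wrist_last.npy")
for p in [(135,60),(399,122),(655,191)]: print(onz(c,(130+p[0]/2.9-.33,p[1]/2.9-.33),130).round(1))
im=cv2.resize(f[0:100,130:400,::-1],None,fx=2.9,fy=2.9,interpolation=cv2.INTER_CUBIC)
a=np.linspace(0,2*np.pi,60)
for C in [(621,324),(625,244),(628,164.5)]:
  for rr in (15,23.5):
    P=np.c_[C[0]+rr*np.cos(a),C[1]+rr*np.sin(a),0*a+130]
    q=(proj(c,P)-[130,0]+.5)*2.9
    cv2.polylines(im,[q.round().astype(int).reshape(-1,1,2)],True,(0,0,255),1)
cv2.imwrite("pics/w12.png",im)
```

```text
[617.5 323.9 130. ]
[622.4 245.4 130. ]
[625.6 166.2 130. ]
```

View pics/w12.png

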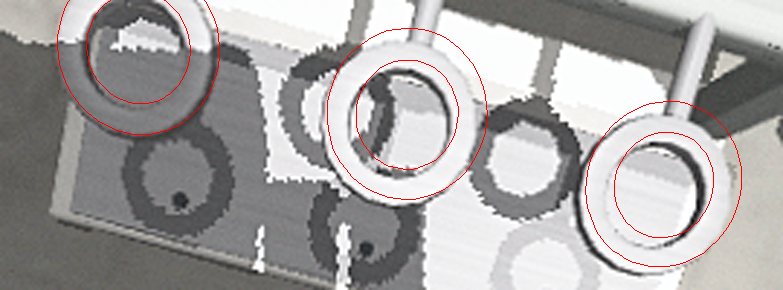

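Run:
```python
from h import *
a=plan(627,167,265,-1.52,g=1)
```

```text
[[1, [0.026, 0.023, 0.0], [0.0, 0.0, 0.06]], [1, [0.027, 0.021, -0.001], [0.0, 0.0, 0.06]], [1, [0.028, 0.02, 0.0], [0.0, 0.0, 0.05]], [1, [0.0295, 0.0184, -0.0001], [0.001, 0.004, 0.06]]]
```

>>> play_rows:
  steps:
    - [1,[0.026,0.023,0.0],[0.0,0.0,0.06]]
    - [1,[0.027,0.021,0],[0.0,0.0,0.06]]
    - [1,[0.028,0.02,0.0],[0.0,0.0,0.05]]
    - [1,[0.0295,0.018,0],[0,0.0,0.06]]
    - [1,[0,0,0],[0,0,0]]
    - [1,[0,0,0],[0,0,0]]
    - [1,[0,0,0],[0,0,0]]

```text
t: 10.23
tcp_pos: [627.0, 167.6, 264.0]
tcp_rot: [-3.14, -0.08, 0.008]
ft_force: [-0.6, 1.2, -1.9]
opening: 40.7
```

```bash
cat >> h.py <<'E'
def circ(C,rr,z):
    a=np.linspace(0,2*np.pi,24,endpoint=False); return np.c_[C[0]+rr*np.cos(a),C[1]+rr*np.sin(a),0*a+z]
E
python3 - <<'E'
from h import *
o=st(); P=o["tcp_pos"]; Rm=R.from_rotvec(o["tcp_rot"]).as_matrix()
f,c=shot("wrist"); overlay(f,c,np.r_[pestle_pts(P,Rm,-2,-1.7)[:48],circ((627,167),15,130),circ((627,167),23.5,130)],170,130,330,270,"w13.png",4.5)
E
```

```text
t 10.23 tcp [627.  167.6 264. ] yaw -1.5202 F [-0.6  1.2 -1.9] open 40.7 q [0.09 0.52 1.32 0.   1.31 1.61]
```

View pics/w13.png

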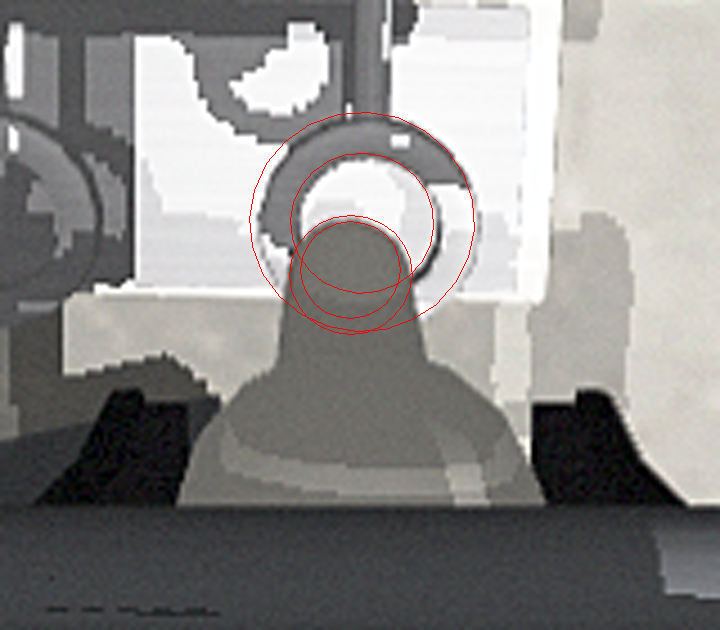

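>>> play_rows:
  steps:
    - [1,[0,0.0027,0],[0,0,0]]
    - [1,[0,0,0.02],[0,0,0]]
    - [1,[0,0,0.02],[0,0,0]]
    - [1,[0,0,0.015],[0,0,0]]
    - [1,[0,0,0],[0,0,0]]
    - [1,[0,0,0],[0,0,0]]

```text
t: 10.78
tcp_pos: [627.2, 165.4, 210.7]
tcp_rot: [3.14, 0.081, -0.004]
ft_force: [0.4, 0.2, -1.4]
opening: 40.7
```

Run:
```python
from h import *
o=st(); P=o["tcp_pos"]; Rm=R.from_rotvec(o["tcp_rot"]).as_matrix()
f,c=shot("wrist"); crop(f,170,130,330,270,"w14.png",4.5)
```

```text
t 10.78 tcp [627.2 165.4 210.7] yaw -1.519 F [ 0.4  0.2 -1.4] open 40.7 q [ 0.09  0.57  1.38 -0.    1.19  1.6 ]
w14.png scale 4.5
```

View pics/w14.png

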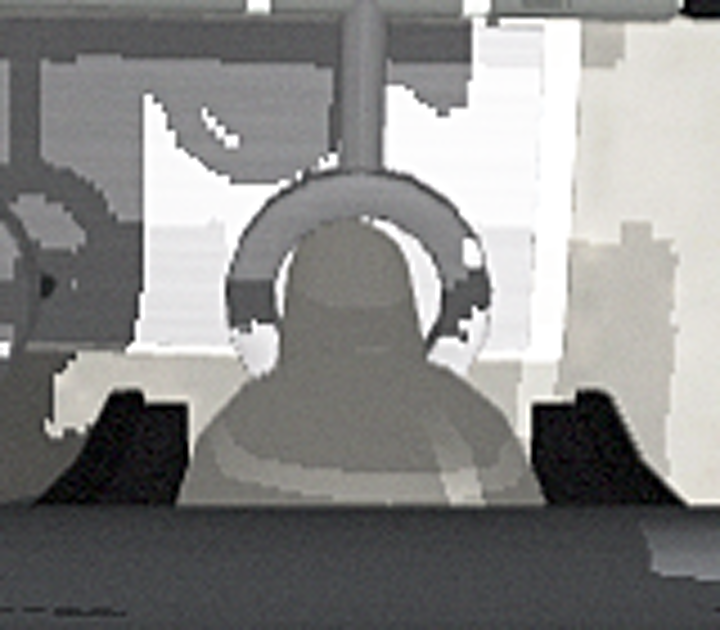

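>>> play_rows:
  steps:
    - [1,[0,0.001,0.015],[0,0,0]]
    - [1,[0,0,0.02],[0,0,0]]
    - [1,[0,0,0.02],[0,0,0]]
    - [1,[0,0,0.016],[0,0,0]]
    - [1,[0,0,0],[0,0,0]]
    - [1,[0,0,0],[0,0,0]]

```text
t: 11.33
tcp_pos: [628.8, 164.2, 141.0]
tcp_rot: [-3.141, -0.08, -0.001]
ft_force: [0.2, -0.3, -2.1]
opening: 40.8
```

Run:
```python
from h import *
o=st(); P=o["tcp_pos"]; Rm=R.from_rotvec(o["tcp_rot"]).as_matrix()
f,c=shot("wrist"); crop(f,170,130,330,270,"w15.png",4.5)
f,c=shot("side"); crop(f,160,160,280,260,"s7.png",6)
```

```text
t 11.33 tcp [628.8 164.2 141. ] yaw -1.5197 F [ 0.2 -0.3 -2.1] open 40.8 q [0.08 0.65 1.44 0.   1.05 1.6 ]
w15.png scale 4.5
s7.png scale 6
```

View pics/s7.png

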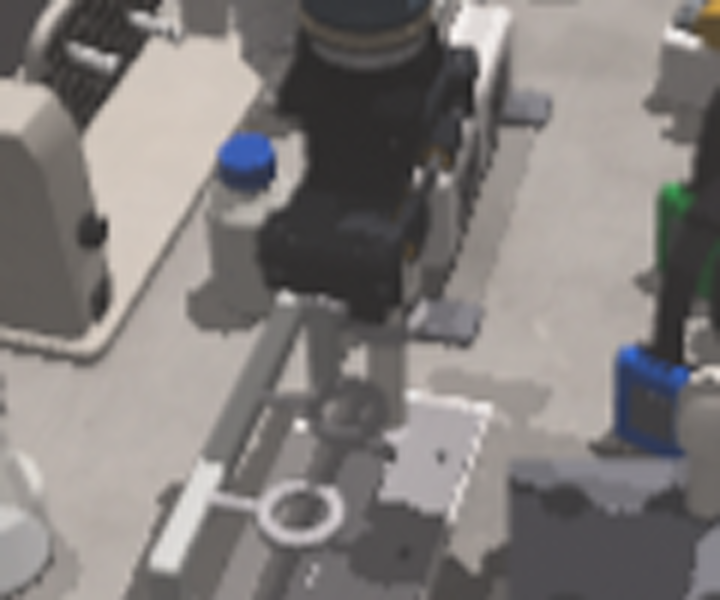

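Run:
```python
from h import *
o=st(); P=o["tcp_pos"]; Rm=R.from_rotvec(o["tcp_rot"]).as_matrix()
f,c=shot("side"); overlay(f,c,np.r_[pestle_pts(P,Rm,-1,-1),circ((626,165.7),15,130),circ((626,165.7),23.5,130)],180,170,270,260,"s8.png",6.5)
```

```text
t 11.43 tcp [630.1 164.3 142.4] yaw -1.5198 F [-0.5  1.1 -2.8] open 40.7 q [0.08 0.65 1.44 0.   1.05 1.6 ]
```

View pics/s8.png

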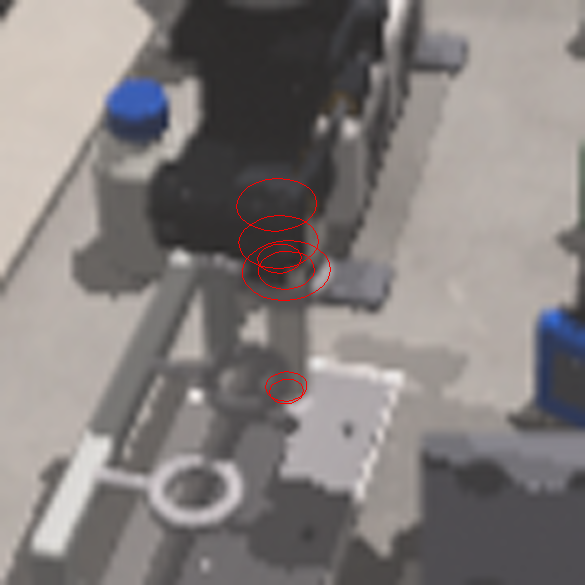

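View pics/w15.png

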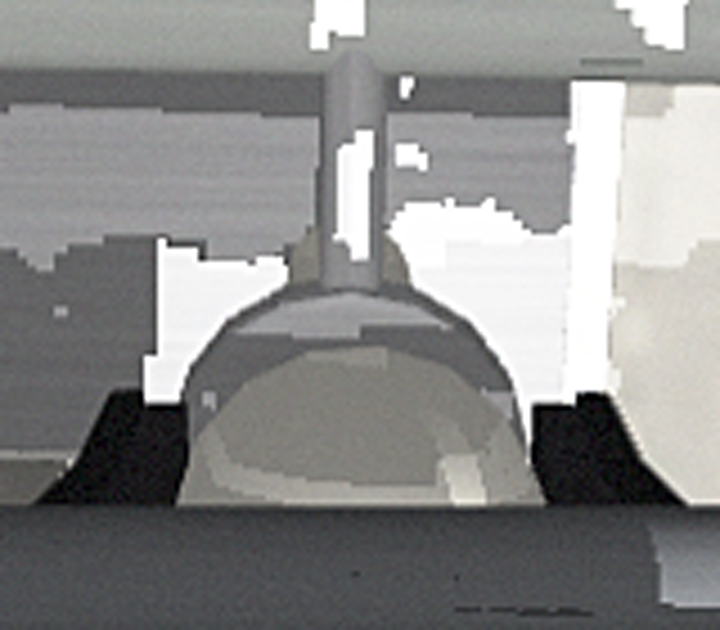

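>>> play_rows:
  steps:
    - [1,[-0.002,0,0.005],[0,0,0]]
    - [1,[0,0,0.004],[0,0,0]]
    - [1,[0,0,0],[0,0,0]]
    - [1,[0,0,0],[0,0,0]]

```text
t: 11.82
tcp_pos: [627.2, 164.5, 131.9]
tcp_rot: [-3.139, -0.079, -0.003]
ft_force: [1.0, 2.7, 0.9]
opening: 40.8
```

Run:
```python
from h import *
st()
```

```text
t 11.82 tcp [627.2 164.5 131.9] yaw -1.5202 F [1.  2.7 0.9] open 40.8 q [0.08 0.66 1.45 0.   1.03 1.6 ]
```

>>> play_rows:
  steps:
    - [-0.3,[0,0,0],[0,0,0]]
    - [-0.3,[0,0,0],[0,0,0]]
    - [-0.3,[0,0,0],[0,0,0]]
    - [-0.3,[0,0,-0.01],[0,0,0]]
    - [-0.3,[0,0,-0.025],[0,0,0]]
    - [-0.3,[0,0,-0.03],[0,0,0]]
    - [-0.3,[0,0,-0.035],[0,0,0]]
    - [-0.3,[0,0,-0.035],[0,0,0]]

```text
t: 12.48
tcp_pos: [625.9, 163.5, 267.8]
tcp_rot: [3.14, 0.079, -0.002]
ft_force: [0.8, 0.7, 0.4]
opening: 56.5
```

Run:
```python
from h import *
o=st()
f,c=shot("wrist"); crop(f,0,0,512,384,"w16.png",1.5)
a=plan(424,204,260,-1.29)
plan(424,204,116,-1.29,start=a,vmax=37)
```

```text
t 12.48 tcp [625.9 163.5 267.8] yaw -1.5203 F [0.8 0.7 0.4] open 56.5 q [ 0.08  0.52  1.32 -0.    1.31  1.6 ]
w16.png scale 1.5
[[-1, [-0.034, -0.008, 0.002], [0.0, 0.0, -0.04]], [-1, [-0.034, -0.01, 0.003], [0.0, 0.0, -0.04]], [-1, [-0.033, -0.011, 0.002], [0.0, -0.01, -0.03]], [-1, [-0.033, -0.012, 0.003], [0.0, 0.0, -0.04]], [-1, [-0.032, -0.014, 0.002], [0.0, 0.0, -0.04]], [-1, [-0.0323, -0.0144, 0.0028], [0.002, -0.005, -0.04]]]
[[-1, [0.0, 0.0, 0.036], [0.0, 0.0, 0.0]], [-1, [0.0, 0.0, 0.036], [0.0, 0.0, 0.0]], [-1, [0.0, 0.0, 0.036], [0.0, 0.0, 0.0]], [-1, [0.0001, 0.0001, 0.036], [0.0, 0.0, 0.0]]]
```

View pics/w16.png

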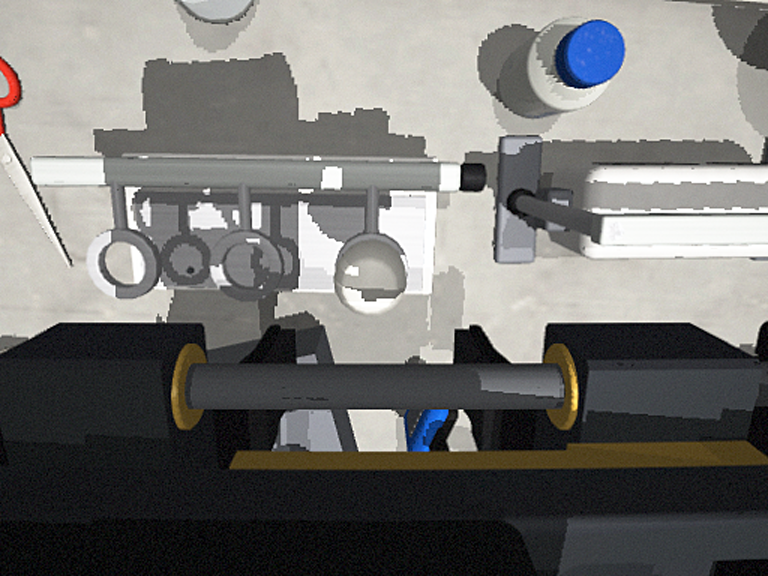

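>>> play_rows:
  steps:
    - [-1,[-0.034,-0.008,0.002],[0.0,0.0,-0.04]]
    - [-1,[-0.034,-0.01,0.003],[0.0,0.0,-0.04]]
    - [-1,[-0.033,-0.011,0.002],[0.0,0,-0.03]]
    - [-1,[-0.033,-0.012,0.003],[0.0,0.0,-0.04]]
    - [-1,[-0.032,-0.014,0.002],[0.0,0.0,-0.04]]
    - [-1,[-0.0323,-0.0144,0.003],[0,0,-0.04]]
    - [-1,[0,0,0.03],[0,0,0]]
    - [-1,[0,0,0],[0,0,0]]

```text
t: 13.2
tcp_pos: [415.1, 203.3, 219.1]
tcp_rot: [3.109, 0.442, -0.011]
ft_force: [-0.6, -0.4, -0.9]
opening: 86.4
```

Run:
```python
from h import *
o=st()
f,c=shot("wrist"); crop(f,0,0,512,384,"w17.png",1.5)
P=o["tcp_pos"]; print(P, onz(c,(P[0],P[1]),140) if 0 else "")
a=plan(424,204,116,-1.29)
```

```text
t 13.2 tcp [415.1 203.3 219.1] yaw -1.2884 F [-0.6 -0.4 -0.9] open 86.4 q [ 0.21  0.32  1.83 -0.    1.01  1.5 ]
w17.png scale 1.5
[415.12875119 203.3215155  219.10174371] 
[[-1, [0.002, 0.0, 0.035], [0.0, 0.0, 0.0]], [-1, [0.002, 0.001, 0.035], [0.0, 0.0, 0.0]], [-1, [0.0024, 0.0002, 0.0345], [0.0, 0.004, 0.001]]]
```

View pics/w17.png

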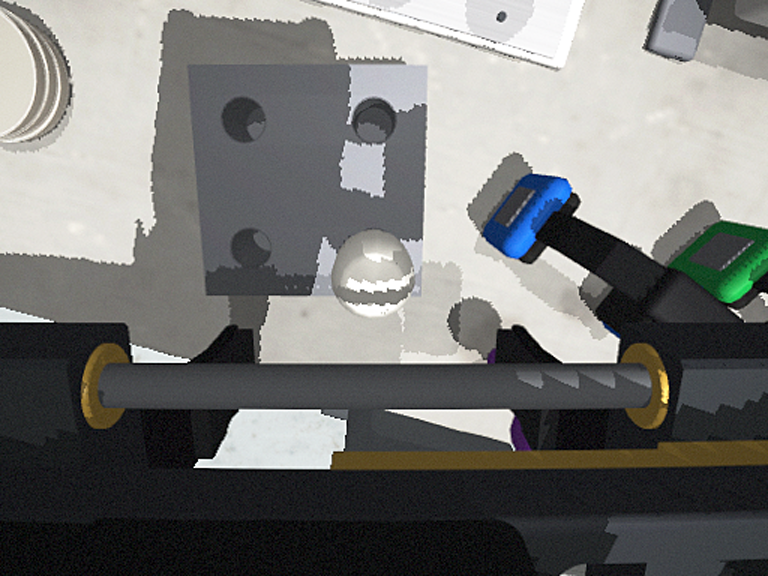

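Run:
```python
from h import *
c=eyes.get_calibration("wrist")
o=st()
print(onz(c,(373/1.5,273/1.5),140),onz(c,(373/1.5,273/1.5),150))
a=plan(425,204,116,-1.29)
```

```text
t 13.25 tcp [417.9 203.5 220.5] yaw -1.2893 F [ 0.8 -0.4  0.9] open 86.9 q [ 0.21  0.32  1.82 -0.    1.01  1.5 ]
[427.63893149 206.97536531 140.        ] [429.95172126 207.64105159 150.        ]
[[-1, [0.002, 0.001, 0.035], [0.0, 0.0, 0.0]], [-1, [0.003, 0.0, 0.035], [0.0, 0.0, 0.0]], [-1, [0.0024, 0.0005, 0.0345], [0.0, 0.004, 0.001]]]
```

>>> play_rows:
  steps:
    - [-1,[0.001,0,0.034],[0,0,0]]
    - [-1,[0.001,0,0.034],[0,0,0]]
    - [-1,[0,0,0.034],[0,0,0]]
    - [0,[0,0,0],[0,0,0]]
    - [0,[0,0,0],[0,0,0]]
    - [0,[0,0,0],[0,0,0]]

```text
t: 13.75
tcp_pos: [424.0, 204.6, 120.7]
tcp_rot: [-3.111, -0.439, -0.005]
ft_force: [0.8, 0.1, 0.2]
opening: 74.3
```

Run:
```python
from h import *
o=st()
f,c=shot("wrist"); crop(f,100,120,400,330,"w18.png",2.6)
```

```text
t 13.75 tcp [424.  204.6 120.7] yaw -1.2906 F [0.8 0.1 0.2] open 74.3 q [ 0.21  0.49  1.91 -0.    0.74  1.5 ]
w18.png scale 2.6
```

View pics/w18.png

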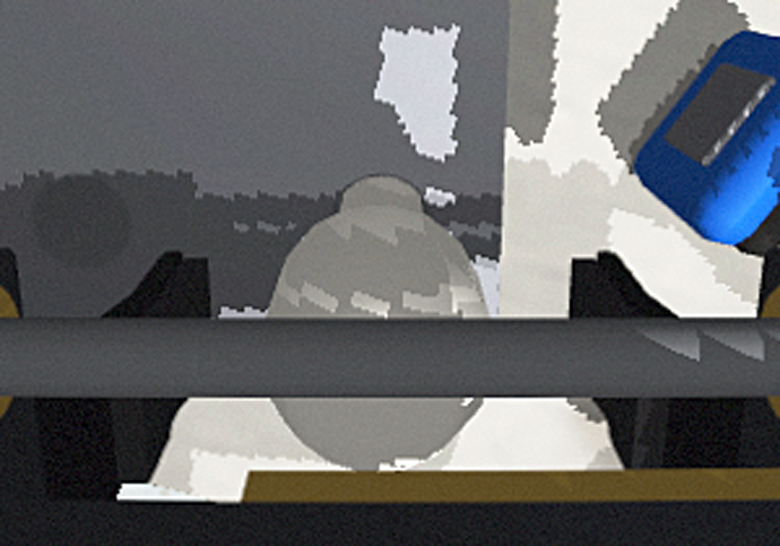

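Run:
```python
from h import *
o=st(); c=eyes.get_calibration("wrist")
for z in (135,145): print(onz(c,(100+378/2.6,120+360/2.6),z))
f,c=shot("wrist")
def head(C): return np.r_[circ(C,21,10+112),circ(C,21,10+138),circ(C,11.5,100)]
C=(427,205.5)
overlay(f,c,head(C),100,120,400,330,"w19.png",2.6)
```

```text
t 13.8 tcp [424.2 204.7 121.3] yaw -1.2904 F [0.6 0.6 0.5] open 70.8 q [ 0.21  0.49  1.91 -0.    0.73  1.5 ]
[417.20532381 205.03194233 135.        ]
[422.00817819 206.29740127 145.        ]
```

View pics/w19.png

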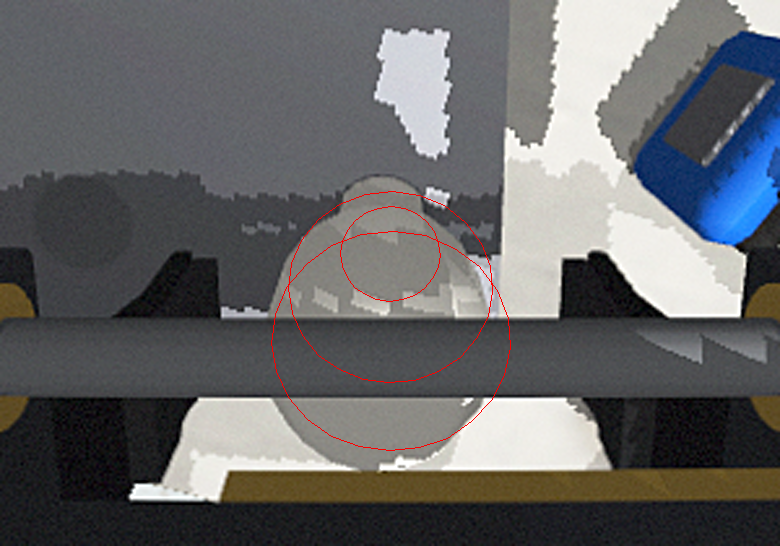

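>>> play_rows:
  steps:
    - [0,[0.001,-0.0025,0.005],[0,0,0]]
    - [0,[0,0,0],[0,0,0]]
    - [0,[0,0,0],[0,0,0]]
    - [0,[0,0,0],[0,0,0]]
    - [0,[0,0,0],[0,0,0]]

```text
t: 14.27
tcp_pos: [422.1, 207.2, 114.6]
tcp_rot: [-3.111, -0.44, -0.001]
ft_force: [-0.2, -0.1, -0.3]
opening: 44.3
```

Run:
```python
from h import *
o=st()
f,c=shot("wrist"); crop(f,100,120,400,330,"w20.png",2.6)
```

```text
t 14.27 tcp [422.1 207.2 114.6] yaw -1.2898 F [-0.2 -0.1 -0.3] open 44.3 q [ 0.22  0.5   1.92 -0.    0.72  1.51]
w20.png scale 2.6
```

View pics/w20.png

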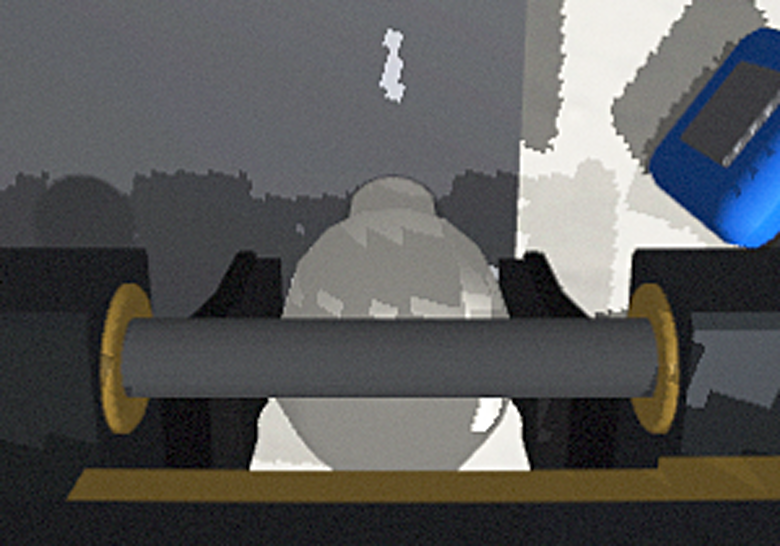

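>>> play_rows:
  steps:
    - [0,[0.003,0,-0.001],[0,0,0]]
    - [0,[0,0,0],[0,0,0]]
    - [1,[0,0,0],[0,0,0]]
    - [1,[0,0,0],[0,0,0]]
    - [1,[0,0,0],[0,0,0]]
    - [1,[0,0,0],[0,0,0]]

```text
t: 14.82
tcp_pos: [425.1, 207.9, 115.3]
tcp_rot: [3.111, 0.44, 0.001]
ft_force: [-0.3, 0.4, 0.5]
opening: 40.6
```

>>> play_rows:
  steps:
    - [1,[0,0,-0.02],[0,0,0]]
    - [1,[0,0,-0.02],[0,0,0]]
    - [1,[0,0,-0.022],[0,0,0]]
    - [1,[0,0,-0.022],[0,0,0]]
    - [1,[0,0,-0.022],[0,0,0]]
    - [1,[0,0,-0.022],[0,0,0]]
    - [1,[0,0,-0.022],[0,0,0]]
    - [1,[0,0,0],[0,0,0]]

```text
t: 15.48
tcp_pos: [427.0, 208.5, 268.6]
tcp_rot: [-3.11, -0.44, -0.012]
ft_force: [0.7, 0.4, -1.3]
opening: 40.4
```

Run:
```python
from h import *
o=st();P=o["tcp_pos"]; Rm=R.from_rotvec(o["tcp_rot"]).as_matrix()
f,c=shot("wrist"); overlay(f,c,pestle_pts(P,Rm),180,150,320,300,"w21.png",4)
a=plan(619.5,324,266,-1.52,g=1)
```

```text
t 15.48 tcp [427.  208.5 268.6] yaw -1.2899 F [ 0.7  0.4 -1.3] open 40.4 q [0.22 0.26 1.74 0.   1.13 1.51]
[[1, [0.031, -0.008, 0.0], [0.0, 0.0, 0.03]], [1, [0.031, -0.009, 0.0], [0.0, 0.0, 0.04]], [1, [0.031, -0.011, 0.001], [0.0, 0.0, 0.03]], [1, [0.03, -0.011, 0.0], [0.0, 0.0, 0.03]], [1, [0.03, -0.012, 0.0], [0.0, 0.0, 0.03]], [1, [0.029, -0.013, 0.0], [0.0, 0.0, 0.04]], [1, [0.029, -0.0146, 0.0005], [-0.001, -0.004, 0.03]]]
```

View pics/w21.png

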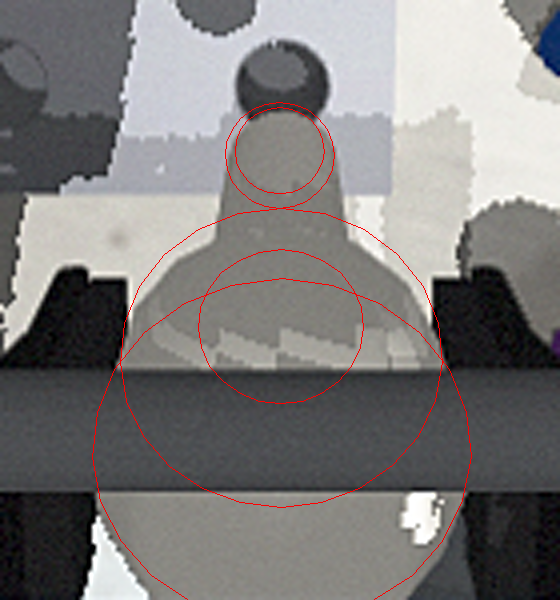

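>>> play_rows:
  steps:
    - [1,[0.031,-0.008,0.0],[0.0,0.0,0.03]]
    - [1,[0.031,-0.009,0.0],[0.0,0.0,0.04]]
    - [1,[0.031,-0.011,0],[0.0,0.0,0.03]]
    - [1,[0.03,-0.011,0.0],[0.0,0.0,0.03]]
    - [1,[0.03,-0.012,0.0],[0.0,0.0,0.03]]
    - [1,[0.029,-0.013,0.0],[0.0,0.0,0.04]]
    - [1,[0.029,-0.0146,0],[0,0,0.03]]

```text
t: 16.12
tcp_pos: [618.3, 323.9, 261.5]
tcp_rot: [3.139, 0.077, -0.009]
ft_force: [-0.1, -1.0, -1.5]
opening: 40.9
```

>>> play_rows:
  steps:
    - [1,[0,0,0],[0,0,0]]
    - [1,[0,0,0],[0,0,0]]
    - [1,[0,0,0],[0,0,0]]

```text
t: 16.37
tcp_pos: [616.7, 323.1, 262.1]
tcp_rot: [3.139, 0.08, -0.01]
ft_force: [0.1, -0.3, -2.6]
opening: 40.7
```

Run:
```python
from h import *
o=st();P=o["tcp_pos"]; Rm=R.from_rotvec(o["tcp_rot"]).as_matrix()
C=(618.5,324)
f,c=shot("wrist"); overlay(f,c,np.r_[pestle_pts(P,Rm,-1.4,0)[:48],circ(C,15,130),circ(C,23.5,130)],170,130,330,270,"w22.png",4.5)
```

```text
t 16.37 tcp [616.7 323.1 262.1] yaw -1.5196 F [ 0.1 -0.3 -2.6] open 40.7 q [ 0.32  0.6   1.19 -0.    1.37  1.84]
```

View pics/w22.png

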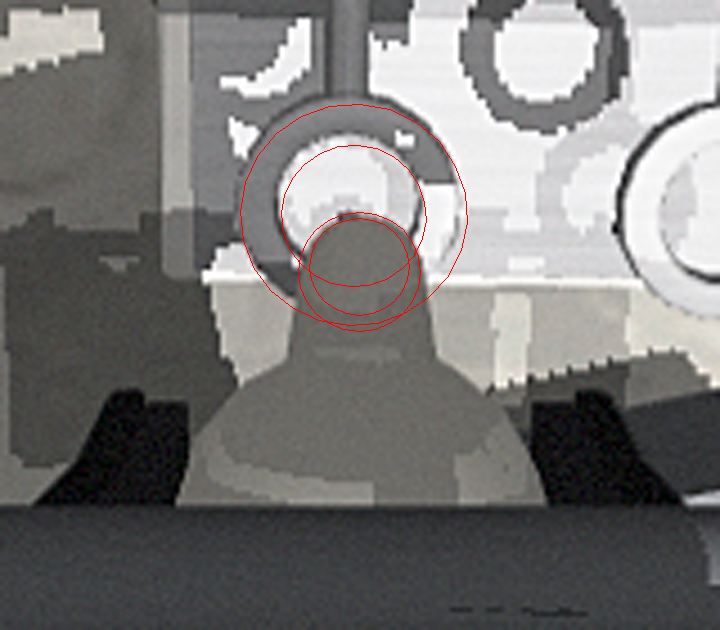

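>>> play_rows:
  steps:
    - [1,[0.005,-0.0016,0],[0,0,0]]
    - [1,[0,0,0],[0,0,0]]
    - [1,[0,0,0.02],[0,0,0]]
    - [1,[0,0,0.015],[0,0,0]]
    - [1,[0,0,0],[0,0,0]]
    - [1,[0,0,0],[0,0,0]]

```text
t: 16.92
tcp_pos: [622.7, 325.1, 229.7]
tcp_rot: [3.14, 0.079, -0.003]
ft_force: [-0.2, -0.3, -1.7]
opening: 40.6
```

Run:
```python
from h import *
o=st();P=o["tcp_pos"]; Rm=R.from_rotvec(o["tcp_rot"]).as_matrix()
C=(620.5,325)
f,c=shot("wrist"); overlay(f,c,np.r_[pestle_pts(P,Rm,-2,0)[:48],circ(C,15,130),circ(C,23.5,130)],170,130,330,270,"w23.png",4.5)
```

```text
t 16.92 tcp [622.7 325.1 229.7] yaw -1.5202 F [-0.2 -0.3 -1.7] open 40.6 q [0.32 0.63 1.21 0.   1.3  1.84]
```

View pics/w23.png

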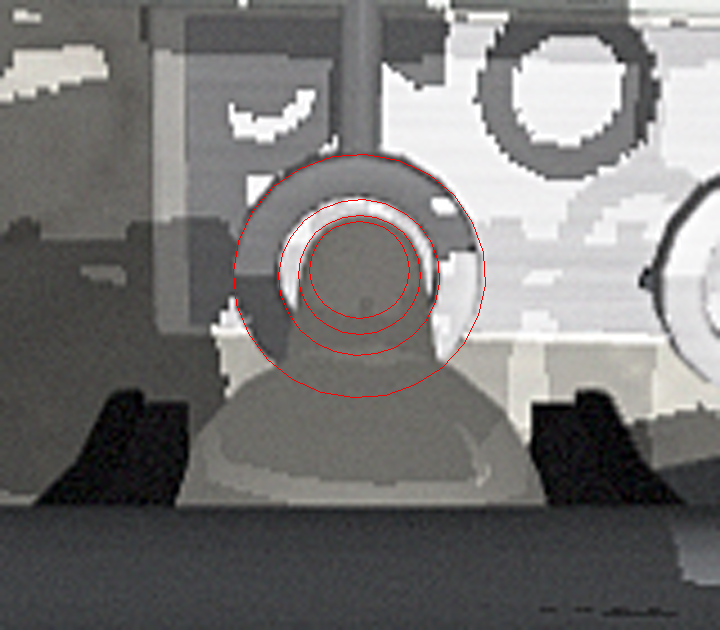

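>>> play_rows:
  steps:
    - [1,[0,0,0.02],[0,0,0]]
    - [1,[0,0,0.022],[0,0,0]]
    - [1,[0,0,0.022],[0,0,0]]
    - [1,[0,0,0.022],[0,0,0]]
    - [1,[0,0,0],[0,0,0]]
    - [1,[0,0,0],[0,0,0]]
    - [1,[0,0,0],[0,0,0]]

```text
t: 17.55
tcp_pos: [625.1, 326.1, 146.5]
tcp_rot: [-3.139, -0.08, -0.006]
ft_force: [0.6, -0.4, -1.7]
opening: 41.2
```

Run:
```python
from h import *
o=st()
```

```text
t 17.55 tcp [625.1 326.1 146.5] yaw -1.52 F [ 0.6 -0.4 -1.7] open 41.2 q [ 0.32  0.72  1.28 -0.    1.14  1.84]
```

>>> play_rows:
  steps:
    - [1,[-0.0035,0.0005,0.006],[0,0,0]]
    - [1,[0,0,0.006],[0,0,0]]
    - [1,[0,0,0],[0,0,0]]
    - [1,[0,0,0],[0,0,0]]
    - [1,[0,0,0],[0,0,0]]

```text
t: 17.97
tcp_pos: [620.3, 325.0, 132.7]
tcp_rot: [-3.14, -0.08, -0.001]
ft_force: [-0.1, 1.3, -1.9]
opening: 40.7
```

>>> play_rows:
  steps:
    - [1,[0,0,0.002],[0,0,0]]
    - [-0.3,[0,0,0],[0,0,0]]
    - [-0.3,[0,0,0],[0,0,0]]
    - [-0.3,[0,0,0],[0,0,0]]
    - [-0.3,[0,0,-0.01],[0,0,0]]
    - [-0.3,[0,0,-0.025],[0,0,0]]
    - [-0.3,[0,0,-0.035],[0,0,0]]
    - [-0.3,[0,0,-0.035],[0,0,0]]

```text
t: 18.63
tcp_pos: [619.1, 324.6, 235.9]
tcp_rot: [3.14, 0.08, -0.004]
ft_force: [0.8, -1.2, -0.2]
opening: 56.5
```

>>> play_rows:
  steps:
    - [-0.3,[0,0,-0.035],[0,0,0]]
    - [-0.3,[0,0,0],[0,0,0]]

```text
t: 18.8
tcp_pos: [624.3, 326.5, 280.7]
tcp_rot: [-3.135, -0.08, -0.026]
ft_force: [0.7, 0.7, 1.9]
opening: 56.7
```

Run:
```python
from h import *
o=st()
f,c=shot("wrist"); crop(f,0,0,512,384,"w24.png",1.5)
f,c=shot("top"); crop(f,140,120,380,260,"t8.png",3.3)
f,c=shot("side"); crop(f,140,120,340,270,"s9.png",4)
```

```text
t 18.8 tcp [624.3 326.5 280.7] yaw -1.5198 F [0.7 0.7 1.9] open 56.7 q [ 0.32  0.58  1.16 -0.    1.38  1.84]
w24.png scale 1.5
t8.png scale 3.3
s9.png scale 4
```

View pics/w24.png

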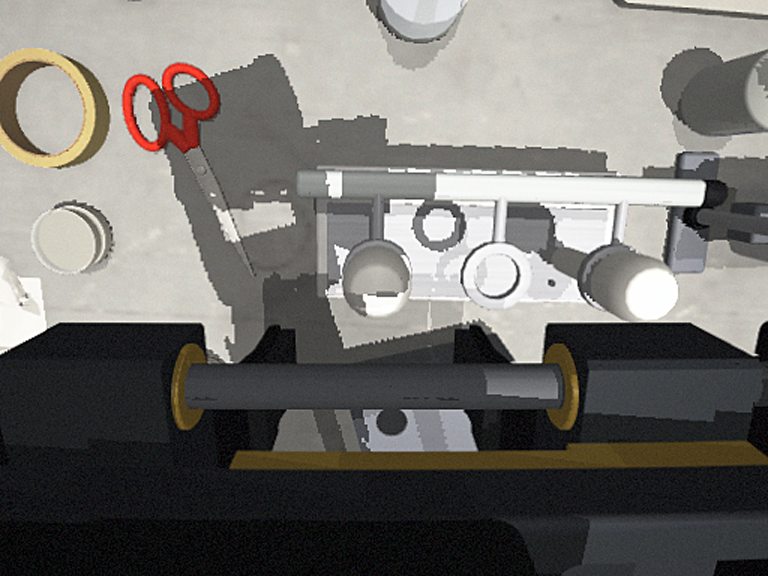

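View pics/t8.png

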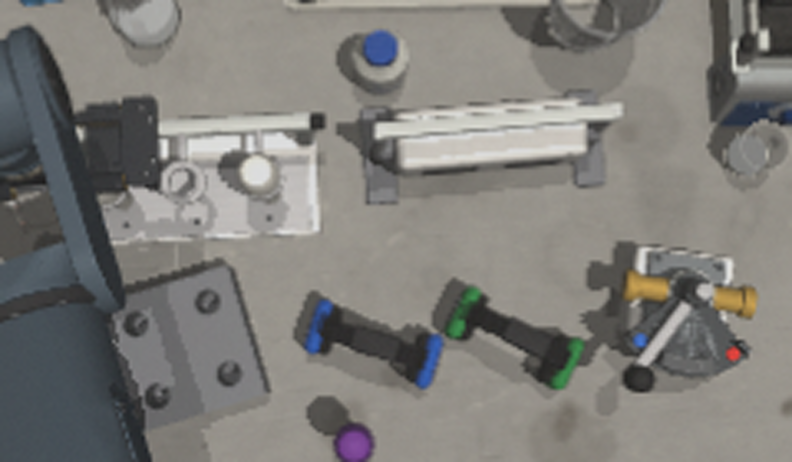

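View pics/s9.png

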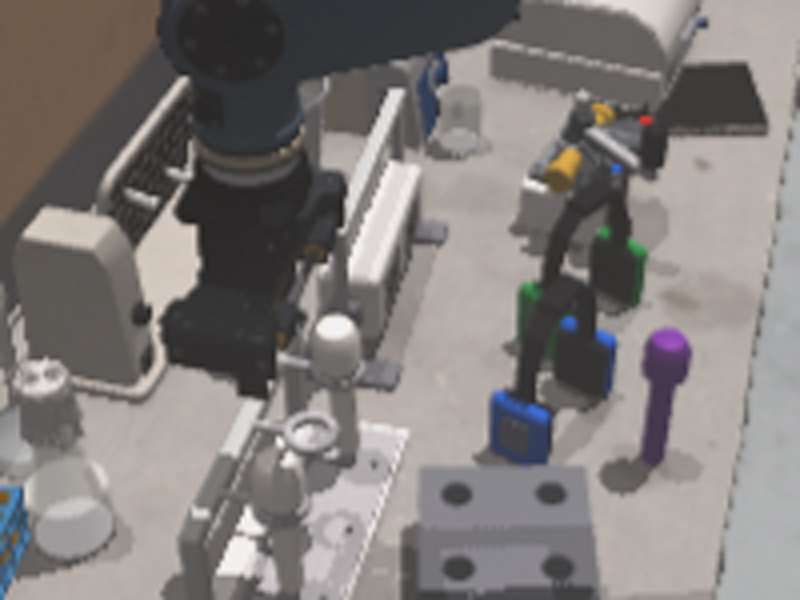

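Run:
```python
from h import *
f=np.load("pics/top_last.npy")
crop(f,225,195,325,250,"t9.png",8); crop(f,240,140,340,190,"t10.png",8)
```

```text
t9.png scale 8
t10.png scale 8
```

View pics/t9.png

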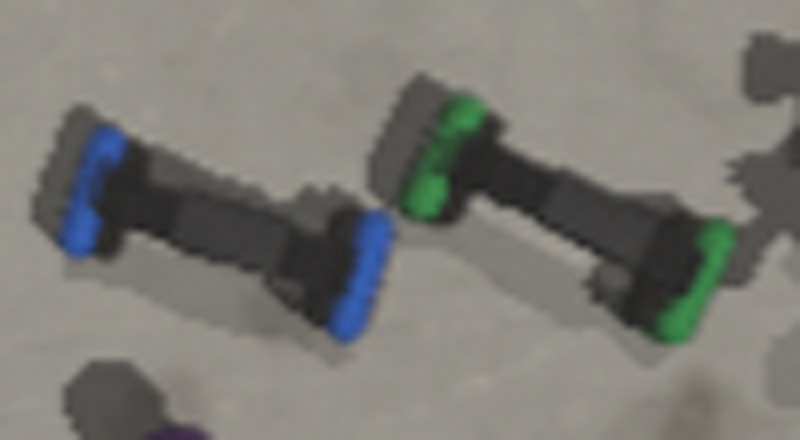

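View pics/t10.png

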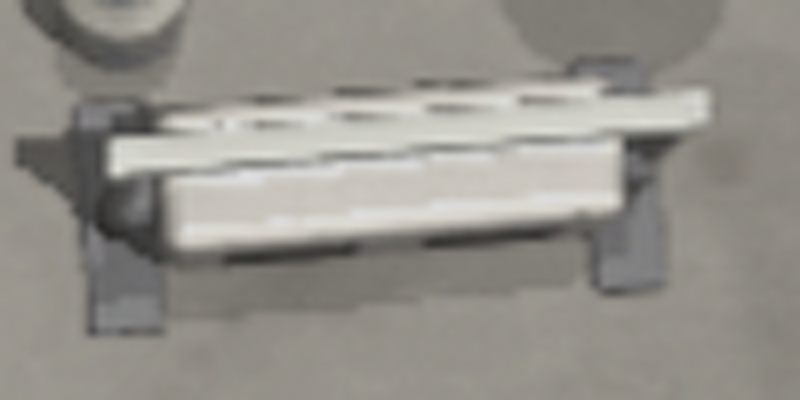

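Run:
```python
from h import *
t=eyes.get_calibration("top")
A=lambda u,v:(225+(u+.5)/8-.5,195+(v+.5)/8-.5); B=lambda u,v:(240+(u+.5)/8-.5,140+(v+.5)/8-.5)
L=onz(t,B(108,157),182);Rr=onz(t,B(712,107),182); print("bar",L,Rr,np.linalg.norm(L-Rr),(L+Rr)/2,"ydir ang",np.degrees(np.arctan2(*(L-Rr)[[1,0]])))
for n,cr,c1,c2 in [("blue",(232,230),(92,190),(362,275)),("green",(602,222),(445,157),(700,280))]:
    C=onz(t,A(*cr),165);a=onz(t,A(*c1),74);b=onz(t,A(*c2),74)
    print(n,C,a,b,np.linalg.norm(a-b),(a+b)/2,"ear y ang",np.degrees(np.arctan2(*(a-b)[[1,0]])))
o=st()
```

```text
bar [665.50354313  47.37487376 182.        ] [ 681.79681696 -202.78311115  182.        ] 250.68802960091548 [673.65018004 -77.70411869 182.        ] ydir ang 93.72652147355792
blue [455.97647141  50.28847504 165.        ] [474.94827555 110.2118174   74.        ] [434.92841099  -7.41364574  74.        ] 124.247089057318 [454.93834327  51.39908583  74.        ] ear y ang 71.21008820338213
green [ 455.54489219 -101.96530005  165.        ] [485.80798509 -45.34786271  74.        ] [ 428.94523187 -156.49158407   74.        ] 124.84510202760934 [ 457.37660848 -100.91972339   74.        ] ear y ang 62.9050506795388
t 18.95 tcp [619.8 324.8 271.1] yaw -1.52 F [ 0.1  0.8 -0.7] open 56.6 q [ 0.32  0.59  1.17 -0.    1.38  1.84]
```

Run:
```python
from h import *
t=eyes.get_calibration("top")
print("bottle",onz(t,(140+380/3.3,120+48/3.3),120))
a=plan(455.5,51,250,-0.328,g=-0.3)
```

```text
bottle [761.93161211  37.30981782 120.        ]
[[-0.3, [-0.016, 0.024, 0.002], [0.0, 0.0, -0.11]], [-0.3, [-0.019, 0.022, 0.002], [0.0, 0.0, -0.11]], [-0.3, [-0.021, 0.02, 0.002], [0.0, 0.0, -0.11]], [-0.3, [-0.023, 0.018, 0.002], [0.0, 0.0, -0.1]], [-0.3, [-0.025, 0.015, 0.002], [0.0, 0.0, -0.11]], [-0.3, [-0.026, 0.012, 0.001], [0.0, 0.0, -0.11]], [-0.3, [-0.028, 0.01, 0.002], [0.0, 0.0, -0.11]], [-0.3, [-0.028, 0.006, 0.002], [0.0, 0.0, -0.11]]]
[[-0.3, [-0.029, 0.003, 0.002], [0.0, 0.0, -0.11]], [-0.3, [-0.029, 0.0, 0.002], [0.0, 0.0, -0.1]], [-0.3, [-0.0287, -0.0026, 0.002], [0.001, 0.0, -0.112]]]
```

>>> play_rows:
  steps:
    - [-0.3,[-0.016,0.024,0.002],[0.0,0.0,-0.11]]
    - [-0.3,[-0.019,0.022,0.002],[0.0,0.0,-0.11]]
    - [-0.3,[-0.021,0.02,0.002],[0.0,0.0,-0.11]]
    - [-0.3,[-0.023,0.018,0.002],[0.0,0.0,-0.1]]
    - [-0.3,[-0.025,0.015,0.002],[0.0,0.0,-0.11]]
    - [-0.3,[-0.026,0.012,0.001],[0.0,0.0,-0.11]]
    - [-0.3,[-0.028,0.01,0.002],[0.0,0.0,-0.11]]
    - [-0.3,[-0.028,0.006,0.002],[0.0,0.0,-0.11]]

```text
t: 19.62
tcp_pos: [498.0, 124.6, 253.4]
tcp_rot: [-2.809, -1.403, 0.007]
ft_force: [0.3, -0.2, -0.1]
opening: 56.5
```

>>> play_rows:
  steps:
    - [-0.3,[-0.029,0.003,0.002],[0.0,0.0,-0.11]]
    - [-0.3,[-0.029,0.0,0.002],[0.0,0.0,-0.1]]
    - [-0.3,[-0.0287,-0.0026,0.002],[0,0.0,-0.11]]
    - [-0.3,[0,0,0],[0,0,0]]
    - [-0.3,[0,0,0],[0,0,0]]
    - [-0.3,[0,0,0],[0,0,0]]

```text
t: 20.12
tcp_pos: [455.6, 51.4, 248.6]
tcp_rot: [-2.557, -1.823, 0.001]
ft_force: [0.7, 0.5, 0.3]
opening: 56.4
```

```bash
cat >> h.py <<'E'
def ear(C,ya):
    """crown cushion top+bottom rectangles and cup feet; C=(x,y), ya ear y angle rad. 24 pts per group"""
    y=np.array([np.cos(ya),np.sin(ya)]);x=np.array([y[1],-y[0]])
    out=[]
    def rect(hx,y0,y1,z):
        cs=[(-hx,y0),(hx,y0),(hx,y1),(-hx,y1),(-hx,y0)]; pts=[]
        for i in range(4):
            for k in range(6):
                s=k/6;a=np.array(cs[i])*(1-s)+np.array(cs[i+1])*s
                pts.append([*(np.array(C)+x*a[0]+y*a[1]),z])
        return pts
    for r in ((13,-25,25,165),(13,-25,25,149),(31,43,71,74),(31,-71,-43,74)): out+=rect(*r)
    return np.array(out)
E
python3 - <<'E'
from h import *
o=st()
f,c=shot("wrist"); overlay(f,c,ear((455.5,51),np.radians(71.2)),0,0,512,384,"w25.png",1.5)
E
```

```text
t 20.12 tcp [455.6  51.4 248.6] yaw -0.332 F [0.7 0.5 0.3] open 56.4 q [-0.13  0.27  1.8   0.    1.07  0.2 ]
```

View pics/w25.png

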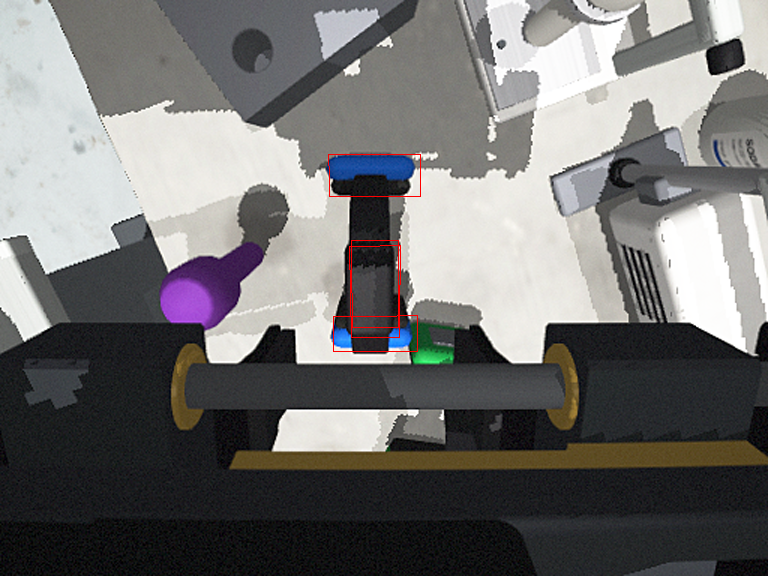

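>>> play_rows:
  steps:
    - [-0.3,[0,-0.0015,0.03],[0,0,0]]
    - [-0.3,[0,0,0.03],[0,0,0]]
    - [-0.3,[0,0,0.02],[0,0,0]]
    - [-0.3,[0,0,0.01],[0,0,0]]
    - [-0.3,[0,0,0],[0,0,0]]
    - [-0.3,[0,0,0],[0,0,0]]
    - [-0.3,[0,0,0],[0,0,0]]

```text
t: 20.75
tcp_pos: [455.4, 52.1, 159.7]
tcp_rot: [2.555, 1.827, 0.002]
ft_force: [-0.9, -0.0, -0.1]
opening: 56.2
```

Run:
```python
from h import *
o=st()
f,c=shot("wrist"); overlay(f,c,ear((454.5,51),np.radians(71.2)),100,120,400,330,"w26.png",2.6)
f,c=shot("side"); crop(f,225,150,345,250,"s10.png",6.4)
```

```text
t 20.75 tcp [455.4  52.1 159.7] yaw -0.3292 F [-0.9 -0.  -0.1] open 56.2 q [-0.13  0.41  1.91  0.    0.83  0.2 ]
s10.png scale 6.4
```

View pics/w26.png

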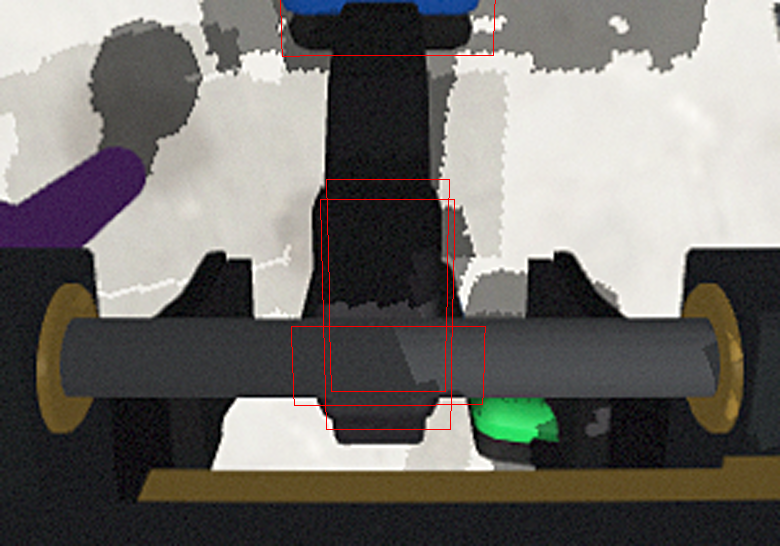

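View pics/s10.png

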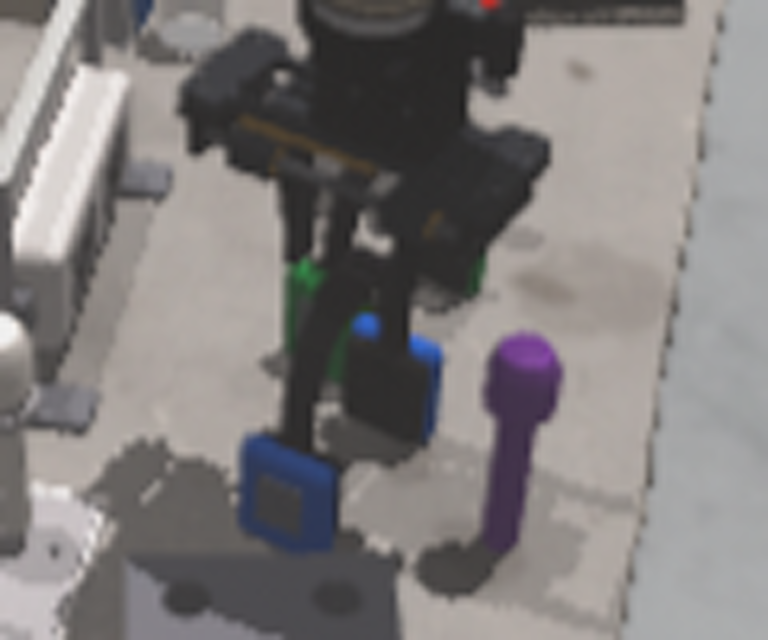

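>>> play_rows:
  steps:
    - [-0.3,[0,-0.0015,0.007],[0,0,0]]
    - [-0.3,[0,0,0],[0,0,0]]
    - [-0.3,[0,0,0],[0,0,0]]
    - [-0.3,[0,0,0],[0,0,0]]

```text
t: 21.18
tcp_pos: [453.0, 52.1, 152.4]
tcp_rot: [2.556, 1.826, 0.0]
ft_force: [0.6, -0.4, -0.3]
opening: 56.2
```

Run:
```python
from h import *
o=st()
```

```text
t 21.18 tcp [453.   52.1 152.4] yaw -0.3301 F [ 0.6 -0.4 -0.3] open 56.2 q [-0.13  0.42  1.92 -0.    0.81  0.2 ]
```

>>> play_rows:
  steps:
    - [1,[0,0,0],[0,0,0]]
    - [1,[0,0,0],[0,0,0]]
    - [1,[0,0,0],[0,0,0]]
    - [1,[0,0,0],[0,0,0]]
    - [1,[0,0,0],[0,0,0]]
    - [1,[0,0,0],[0,0,0]]
    - [1,[0,0,-0.01],[0,0,0]]
    - [1,[0,0,-0.01],[0,0,0]]

```text
t: 21.85
tcp_pos: [452.0, 52.2, 171.7]
tcp_rot: [-2.555, -1.825, 0.003]
ft_force: [0.3, 0.3, -1.8]
opening: 25.4
```

Run:
```python
from h import *
o=st()
f,c=shot("side"); crop(f,225,150,345,250,"s11.png",6.4)
```

```text
t 21.85 tcp [452.   52.2 171.7] yaw -0.3301 F [ 0.3  0.3 -1.8] open 25.4 q [-0.13  0.38  1.9  -0.    0.86  0.2 ]
s11.png scale 6.4
```

View pics/s11.png

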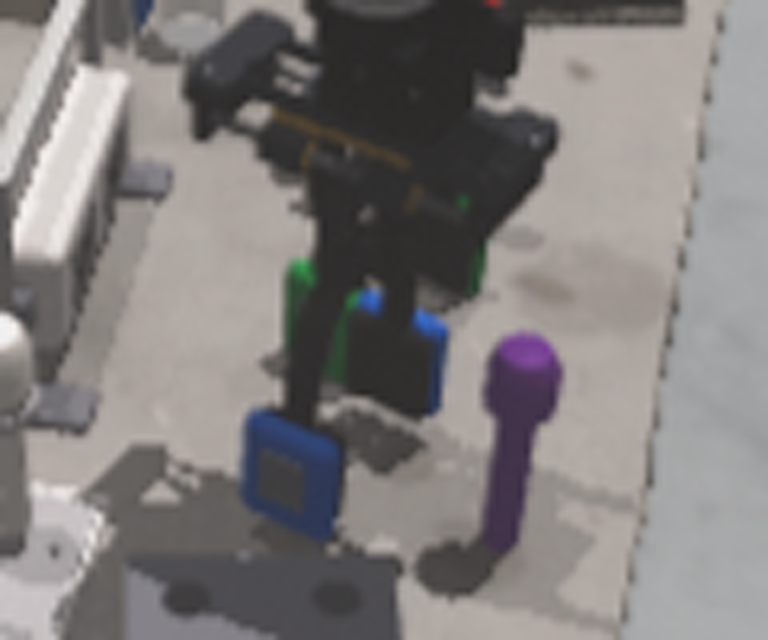

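Run:
```python
from h import *
a=plan(452.5,52,352,-0.33,g=1)
plan(670.9,-35.8,352,-1.506,g=1,start=a,n=12)
```

```text
[[1, [0.0, 0.0, -0.036], [0.0, 0.0, 0.0]], [1, [0.0, 0.0, -0.035], [0.0, 0.0, 0.0]], [1, [0.0, 0.0, -0.036], [0.0, 0.0, 0.0]], [1, [0.0, -0.001, -0.036], [0.0, 0.0, 0.0]], [1, [-0.0004, 0.0004, -0.0354], [0.001, 0.0, 0.0]]]
[[1, [-0.001, 0.02, 0.0], [0.0, 0.0, 0.1]], [1, [0.001, 0.019, 0.0], [0.0, 0.0, 0.1]], [1, [0.003, 0.02, 0.0], [0.0, 0.0, 0.09]], [1, [0.004, 0.019, 0.0], [0.0, 0.0, 0.1]], [1, [0.007, 0.018, 0.0], [0.0, 0.0, 0.1]], [1, [0.008, 0.018, 0.0], [0.0, 0.0, 0.1]], [1, [0.01, 0.017, 0.0], [0.0, 0.0, 0.1]], [1, [0.012, 0.015, 0.0], [0.0, 0.0, 0.09]]]
[[1, [0.013, 0.015, 0.0], [0.0, 0.0, 0.1]], [1, [0.014, 0.013, 0.0], [0.0, 0.0, 0.1]], [1, [0.016, 0.012, 0.0], [0.0, 0.0, 0.1]], [1, [0.0169, 0.0102, 0.0001], [0.0, -0.001, 0.096]]]
```

>>> play_rows:
  steps:
    - [1,[0,0,-0.02],[0,0,0]]
    - [1,[0,0,-0.03],[0,0,0]]
    - [1,[0,0,-0.036],[0,0,0]]
    - [1,[0,0,-0.036],[0,0,0]]
    - [1,[0,0,-0.036],[0,0,0]]
    - [1,[0,0,-0.022],[0,0,0]]

```text
t: 22.4
tcp_pos: [454.0, 52.1, 355.5]
tcp_rot: [2.553, 1.825, 0.006]
ft_force: [0.6, -0.2, -2.7]
opening: 25.6
```

>>> play_rows:
  steps:
    - [1,[-0.001,0.02,0.0],[0.0,0.0,0.1]]
    - [1,[0.001,0.019,0.0],[0.0,0.0,0.1]]
    - [1,[0.003,0.02,0.0],[0.0,0.0,0.09]]
    - [1,[0.004,0.019,0.0],[0.0,0.0,0.1]]
    - [1,[0.007,0.018,0.0],[0.0,0.0,0.1]]
    - [1,[0.008,0.018,0.0],[0.0,0.0,0.1]]
    - [1,[0.01,0.017,0.0],[0.0,0.0,0.1]]
    - [1,[0.012,0.015,0.0],[0.0,0.0,0.09]]

```text
t: 23.07
tcp_pos: [598.8, -6.4, 351.0]
tcp_rot: [-3.06, -0.71, 0.003]
ft_force: [0.0, 0.1, -1.5]
opening: 25.9
```

>>> play_rows:
  steps:
    - [1,[0.013,0.015,0.0],[0.0,0.0,0.1]]
    - [1,[0.014,0.013,0.0],[0.0,0.0,0.1]]
    - [1,[0.016,0.012,0.0],[0.0,0.0,0.1]]
    - [1,[0.017,0.01,0],[0.0,0,0.096]]
    - [1,[0,0,0],[0,0,0]]
    - [1,[0,0,0],[0,0,0]]
    - [1,[0,0,0],[0,0,0]]
    - [1,[0,0,0],[0,0,0]]

```text
t: 23.73
tcp_pos: [670.4, -34.9, 351.8]
tcp_rot: [-3.139, -0.103, 0.003]
ft_force: [-0.2, -0.6, -1.5]
opening: 25.4
```

Run:
```python
from h import *
o=st()
f,c=shot("wrist"); crop(f,0,0,512,384,"w27.png",1.5)
f,c=shot("side"); crop(f,180,60,300,210,"s12.png",4)
f,c=shot("top"); crop(f,225,110,345,210,"t11.png",6)
```

```text
t 23.73 tcp [670.4 -34.9 351.8] yaw -1.505 F [-0.2 -0.6 -1.5] open 25.4 q [-0.22  0.49  1.13  0.    1.52  1.29]
w27.png scale 1.5
s12.png scale 4
t11.png scale 6
```

View pics/w27.png

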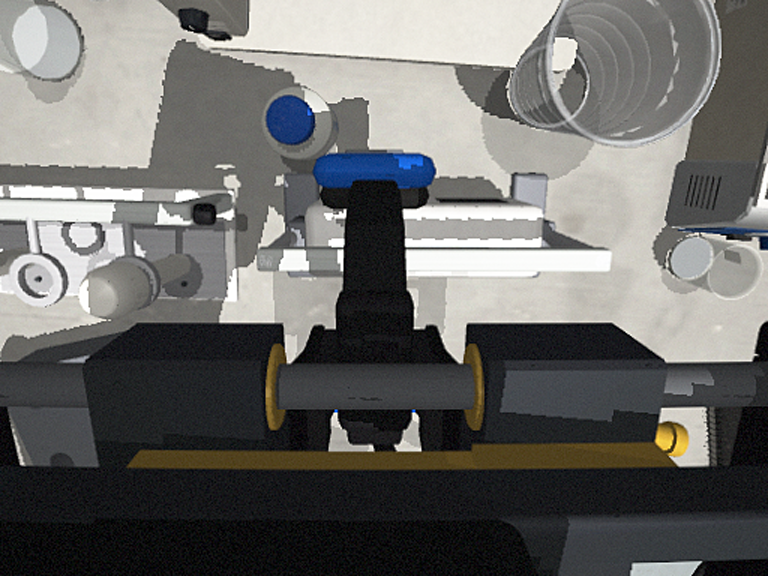

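View pics/s12.png

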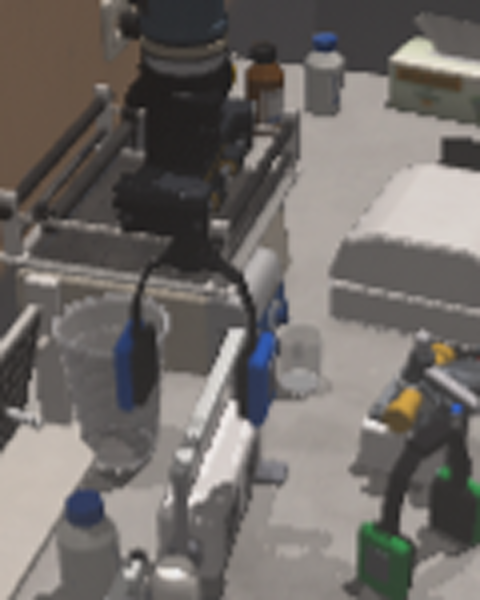

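View pics/t11.png

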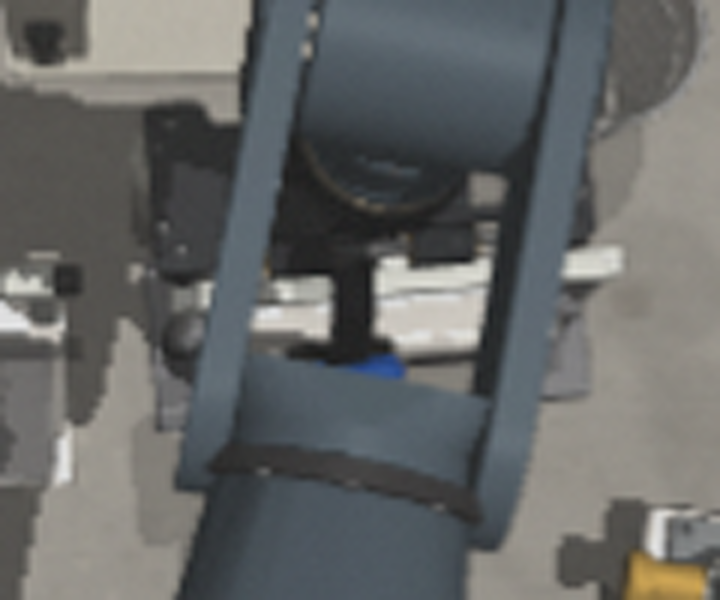

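Run:
```python
from h import *
c=eyes.get_calibration("wrist"); o=st()
f=np.load("pics/wrist_last.npy"); crop(f,160,140,420,190,"w28.png",3)
for p in [(258,260),(610,260)]: print(onz(c,(p[0]/1.5,p[1]/1.5),182))
# expected bar corners
L=np.array([665.5,47.4]);Rr=np.array([681.8,-202.8]);d=(L-Rr)/np.linalg.norm(L-Rr);n=np.array([d[1],-d[0]])
for e in (L,Rr):
    for s in (8,-8): print((proj(c,[*(e+n*s),182])[0]-[160,140])*3)
```

```text
t 23.88 tcp [670.8 -35.  352.5] yaw -1.5053 F [ 0.2 -0.2 -1.8] open 25.5 q [-0.22  0.49  1.13  0.    1.52  1.29]
w28.png scale 3
[664.2890652   46.00062673 182.        ]
[ 680.53558499 -201.5399629   182.        ]
[30.67452941 73.82168831]
[ 33.38742429 118.65310336]
[746.83890966  74.39011133]
[741.40526332 118.82539361]
```

View pics/w28.png

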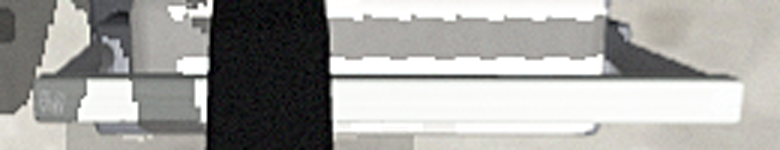

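>>> play_rows:
  steps:
    - [1,[-0.0005,0,0.02],[0,0,0]]
    - [1,[0,0,0.03],[0,0,0]]
    - [1,[0,0,0.03],[0,0,0]]
    - [1,[0,0,0.03],[0,0,0]]
    - [1,[0,0,0.025],[0,0,0]]
    - [1,[0,0,0.013],[0,0,0]]
    - [1,[0,0,0],[0,0,0]]
    - [1,[0,0,0],[0,0,0]]

```text
t: 24.55
tcp_pos: [670.5, -35.2, 204.0]
tcp_rot: [-3.14, -0.102, 0.002]
ft_force: [-0.2, -0.8, -1.5]
opening: 25.9
```

Run:
```python
from h import *
o=st()
f,c=shot("wrist"); crop(f,0,0,512,384,"w29.png",1.5)
f,c=shot("side"); crop(f,180,100,300,220,"s13.png",5)
```

```text
t 24.55 tcp [670.5 -35.2 204. ] yaw -1.5057 F [-0.2 -0.8 -1.5] open 25.9 q [-0.22  0.61  1.32  0.    1.21  1.29]
w29.png scale 1.5
s13.png scale 5
```

View pics/w29.png

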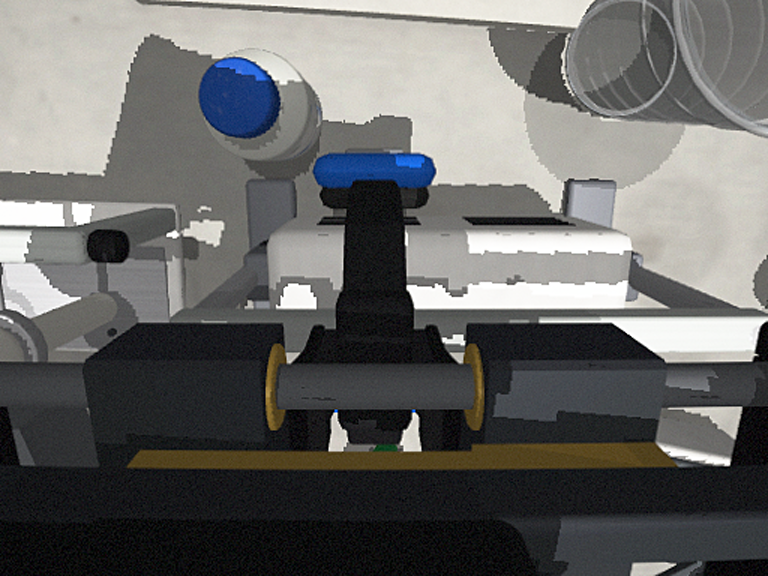

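View pics/s13.png

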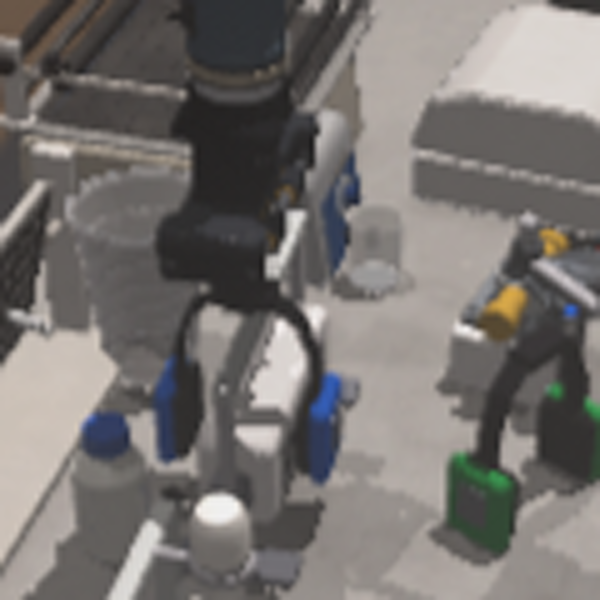

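Straddling the rail cleanly. Lower to seat.

>>> play_rows:
  steps:
    - [1,[0,0,0.009],[0,0,0]]
    - [1,[0,0,0.007],[0,0,0]]
    - [1,[0,0,0],[0,0,0]]
    - [1,[0,0,0],[0,0,0]]
    - [1,[0,0,0],[0,0,0]]

```text
t: 25.07
tcp_pos: [670.9, -35.5, 188.2]
tcp_rot: [-3.14, -0.102, -0.0]
ft_force: [-0.6, 1.0, -2.0]
opening: 25.8
```

>>> play_rows:
  steps:
    - [1,[0,0,0.002],[0,0,0]]
    - [1,[0,0,0],[0,0,0]]
    - [1,[0,0,0],[0,0,0]]

```text
t: 25.32
tcp_pos: [670.9, -35.4, 186.2]
tcp_rot: [-3.14, -0.102, 0.0]
ft_force: [0.5, -1.3, -3.1]
opening: 25.8
```

>>> play_rows:
  steps:
    - [1,[0,0,0.002],[0,0,0]]
    - [1,[0,0,0],[0,0,0]]
    - [1,[0,0,0],[0,0,0]]

```text
t: 25.57
tcp_pos: [671.3, -35.5, 185.3]
tcp_rot: [3.14, 0.102, 0.002]
ft_force: [-1.1, -0.1, 3.2]
opening: 25.7
```

>>> play_rows:
  steps:
    - [0.2,[0,0,0],[0,0,0]]
    - [0,[0,0,0],[0,0,0]]
    - [-0.2,[0,0,0],[0,0,0]]
    - [-0.2,[0,0,0],[0,0,0]]
    - [-0.2,[0,0,-0.01],[0,0,0]]
    - [-0.2,[0,0,-0.02],[0,0,0]]
    - [-0.2,[0,0,-0.03],[0,0,0]]
    - [-0.2,[0,0,-0.035],[0,0,0]]

```text
t: 26.23
tcp_pos: [669.6, -35.2, 278.7]
tcp_rot: [-3.139, -0.102, 0.007]
ft_force: [0.6, -0.4, 0.2]
opening: 51.7
```

Run:
```python
from h import *
o=st()
f,c=shot("wrist"); crop(f,0,0,512,384,"w30.png",1.5)
f,c=shot("side"); crop(f,180,100,340,220,"s14.png",5)
f,c=shot("top"); crop(f,225,130,345,250,"t12.png",5)
```

```text
t 26.23 tcp [669.6 -35.2 278.7] yaw -1.5061 F [ 0.6 -0.4  0.2] open 51.7 q [-0.22  0.54  1.24  0.    1.36  1.29]
w30.png scale 1.5
s14.png scale 5
t12.png scale 5
```

View pics/w30.png

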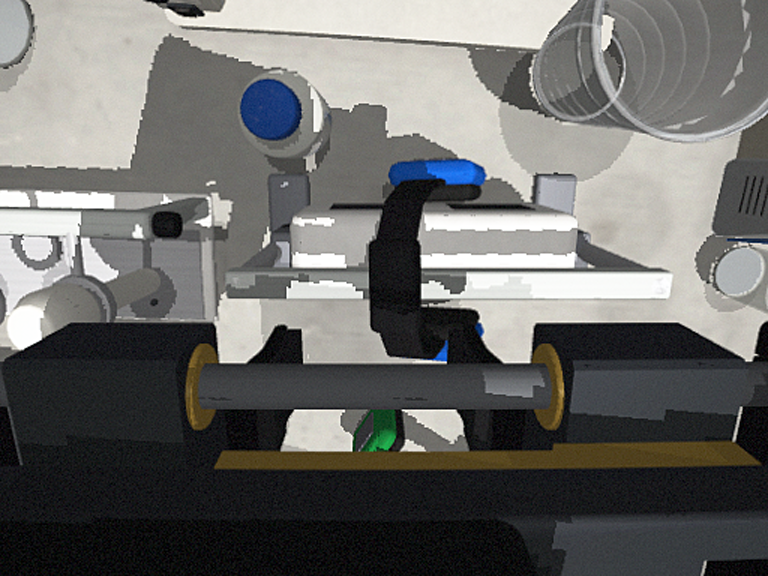

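View pics/s14.png

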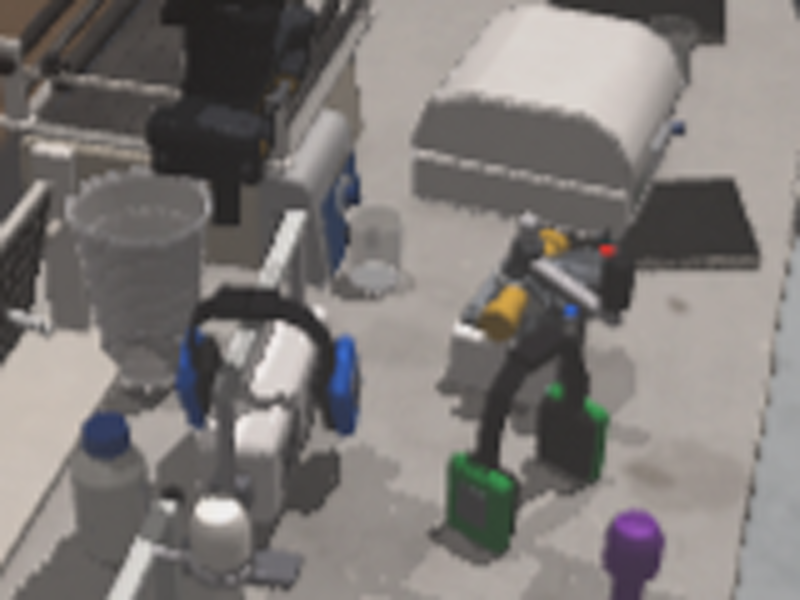

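View pics/t12.png

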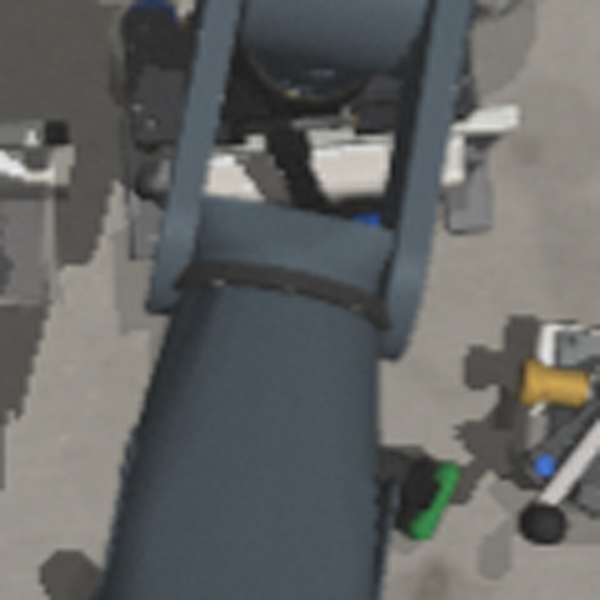

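>>> play_rows:
  steps:
    - [-0.2,[0,0,-0.01],[0,0,0]]
    - [-0.2,[0,0,0],[0,0,0]]
    - [-0.2,[0,0,0],[0,0,0]]
    - [-0.2,[0,0,0],[0,0,0]]

```text
t: 26.72
tcp_pos: [670.3, -35.4, 288.1]
tcp_rot: [-3.139, -0.102, 0.003]
ft_force: [-0.0, 0.2, -1.0]
opening: 52.3
```

Run:
```python
from h import *
o=st()
f,c=shot("wrist"); crop(f,0,0,512,384,"w31.png",1.5)
f,c=shot("side"); crop(f,180,100,340,220,"s15.png",5)
```

```text
t 26.72 tcp [670.3 -35.4 288.1] yaw -1.5061 F [-0.   0.2 -1. ] open 52.3 q [-0.22  0.54  1.23 -0.    1.38  1.29]
w31.png scale 1.5
s15.png scale 5
```

View pics/w31.png

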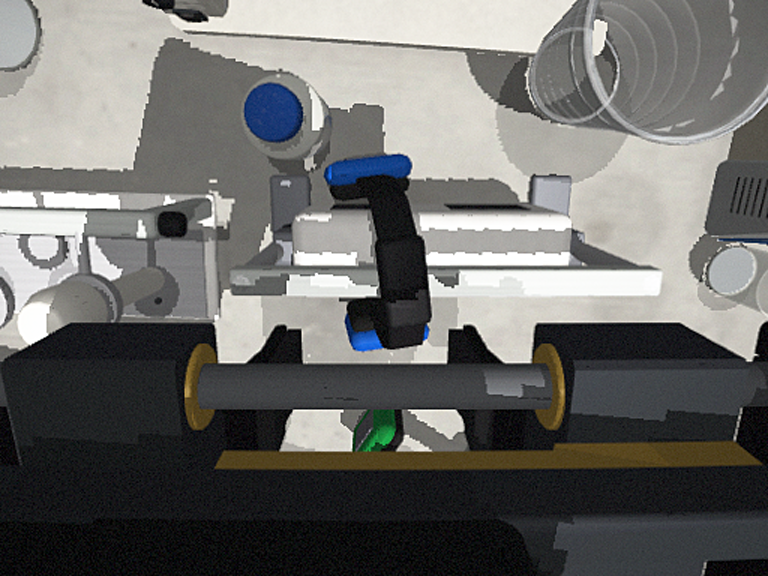

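View pics/s15.png

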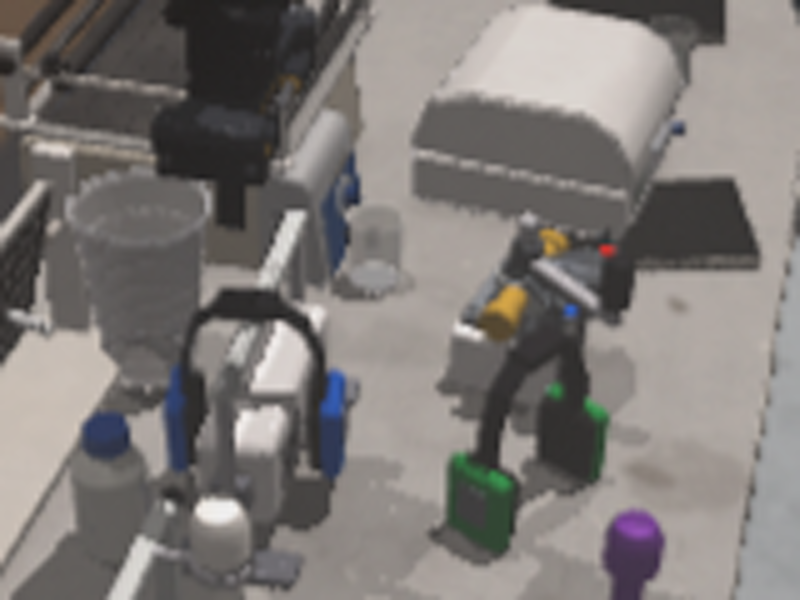

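Run:
```python
from h import *
a=plan(456,-101.5,255,-0.473,g=-0.3)
```

```text
[[-0.3, [-0.024, 0.006, 0.004], [0.0, 0.0, -0.11]], [-0.3, [-0.025, 0.003, 0.003], [0.0, 0.0, -0.12]], [-0.3, [-0.025, 0.0, 0.004], [0.0, 0.0, -0.11]], [-0.3, [-0.025, -0.003, 0.004], [0.0, 0.0, -0.12]], [-0.3, [-0.024, -0.005, 0.004], [0.0, 0.0, -0.11]], [-0.3, [-0.023, -0.008, 0.003], [0.0, 0.0, -0.12]], [-0.3, [-0.023, -0.011, 0.004], [0.0, 0.0, -0.11]], [-0.3, [-0.021, -0.014, 0.004], [0.0, 0.0, -0.12]]]
[[-0.3, [-0.0192, -0.0154, 0.0035], [-0.002, 0.001, -0.113]]]
```

>>> play_rows:
  steps:
    - [-0.3,[-0.024,0.006,0.004],[0.0,0.0,-0.11]]
    - [-0.3,[-0.025,0.003,0.003],[0.0,0.0,-0.12]]
    - [-0.3,[-0.025,0.0,0.004],[0.0,0.0,-0.11]]
    - [-0.3,[-0.025,-0.003,0.004],[0.0,0.0,-0.12]]
    - [-0.3,[-0.024,-0.005,0.004],[0.0,0.0,-0.11]]
    - [-0.3,[-0.023,-0.008,0.003],[0.0,0.0,-0.12]]
    - [-0.3,[-0.023,-0.011,0.004],[0.0,0.0,-0.11]]
    - [-0.3,[-0.021,-0.014,0.004],[0.0,0.0,-0.12]]

```text
t: 27.48
tcp_pos: [478.7, -94.4, 258.7]
tcp_rot: [-2.764, -1.493, 0.001]
ft_force: [-0.7, -0.9, 0.7]
opening: 56.4
```

>>> play_rows:
  steps:
    - [-0.3,[-0.0192,-0.0154,0.0035],[0,0,-0.113]]
    - [-0.3,[0,0,0],[0,0,0]]
    - [-0.3,[0,0,0],[0,0,0]]
    - [-0.3,[0,0,0],[0,0,0]]

```text
t: 27.82
tcp_pos: [457.5, -101.9, 255.9]
tcp_rot: [2.681, 1.636, 0.002]
ft_force: [-0.3, 0.1, 0.2]
opening: 56.7
```

Run:
```python
from h import *
o=st()
f,c=shot("wrist"); overlay(f,c,ear((455.5,-102),np.radians(62.9)),0,0,512,384,"w32.png",1.5)
f,c=shot("side"); crop(f,180,100,340,220,"s16.png",5)
```

```text
t 27.82 tcp [ 457.5 -101.9  255.9] yaw -0.4747 F [-0.3  0.1  0.2] open 56.7 q [-0.46  0.27  1.77  0.    1.1   0.02]
s16.png scale 5
```

View pics/w32.png

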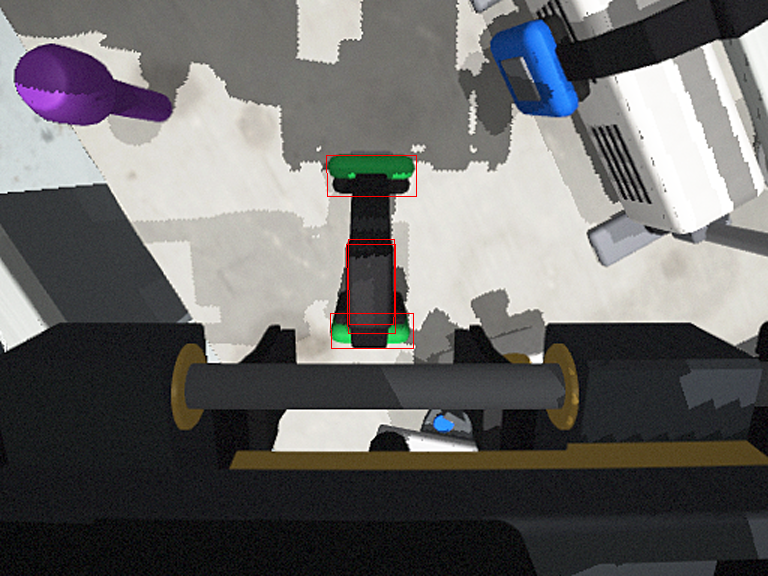

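View pics/s16.png

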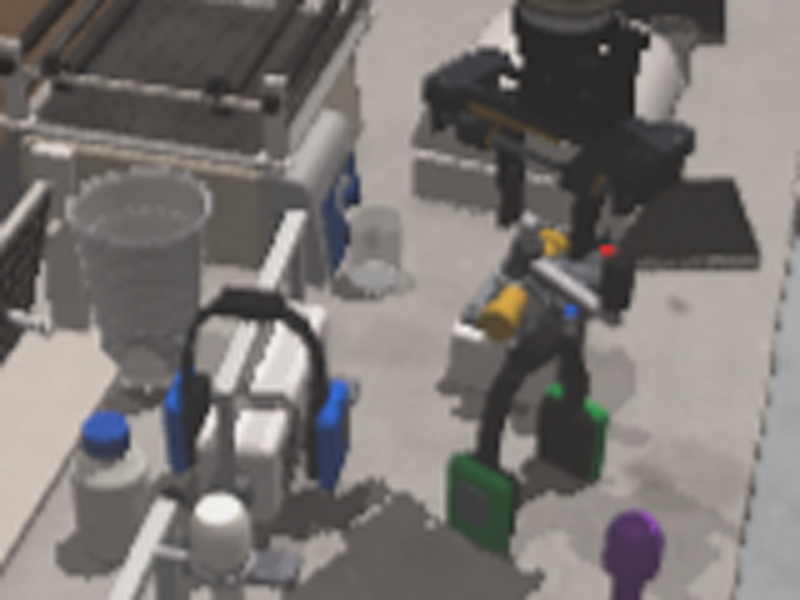

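>>> play_rows:
  steps:
    - [-0.3,[-0.0005,-0.0015,0.03],[0,0,0]]
    - [-0.3,[0,0,0.03],[0,0,0]]
    - [-0.3,[0,0,0.025],[0,0,0]]
    - [-0.3,[0,0,0.015],[0,0,0]]
    - [-0.3,[0,0,0.003],[0,0,0]]
    - [-0.3,[0,0,0],[0,0,0]]
    - [-0.3,[0,0,0],[0,0,0]]
    - [-0.3,[0,0,0],[0,0,0]]

```text
t: 28.58
tcp_pos: [456.3, -101.8, 153.8]
tcp_rot: [2.678, 1.638, 0.002]
ft_force: [-0.2, 0.2, 0.6]
opening: 56.6
```

Run:
```python
from h import *
o=st()
f,c=shot("wrist"); overlay(f,c,ear((455.5,-102),np.radians(62.9)),100,120,400,330,"w33.png",2.6)
f,c=shot("top"); crop(f,225,130,345,250,"t13.png",5)
```

```text
t 28.58 tcp [ 456.3 -101.8  153.8] yaw -0.4727 F [-0.2  0.2  0.6] open 56.6 q [-0.46  0.43  1.89  0.    0.82  0.01]
t13.png scale 5
```

View pics/w33.png

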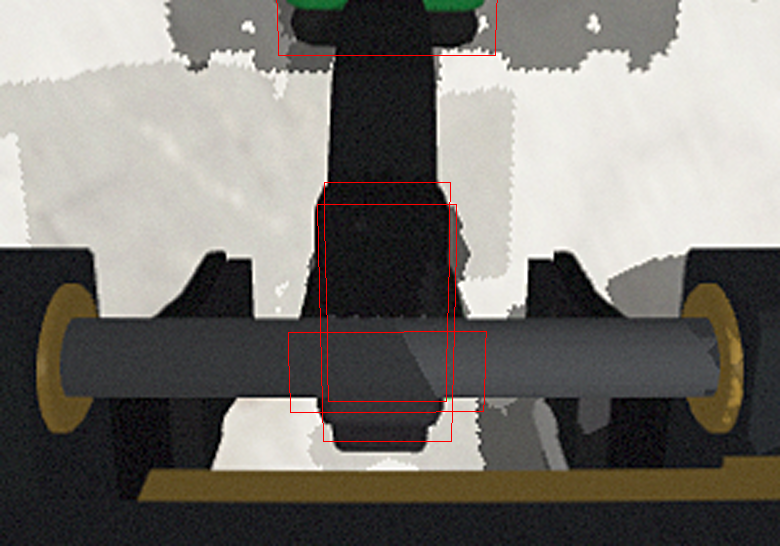

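View pics/t13.png

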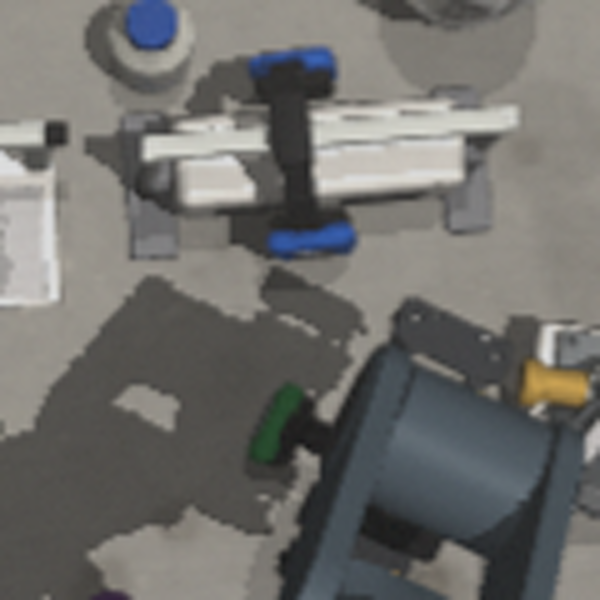

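>>> play_rows:
  steps:
    - [-0.3,[0,-0.0015,0.0015],[0,0,0]]
    - [-0.3,[0,0,0],[0,0,0]]
    - [1,[0,0,0],[0,0,0]]
    - [1,[0,0,0],[0,0,0]]
    - [1,[0,0,0],[0,0,0]]
    - [1,[0,0,0],[0,0,0]]
    - [1,[0,0,0],[0,0,0]]
    - [1,[0,0,0],[0,0,0]]

```text
t: 29.35
tcp_pos: [453.8, -100.8, 151.2]
tcp_rot: [2.68, 1.639, 0.0]
ft_force: [-0.2, 0.4, -1.7]
opening: 25.9
```

Run:
```python
from h import *
o=st(); t=eyes.get_calibration("top")
C=onz(t,(225+292/5,130+133/5),198); print("blue crown",C)
print("blue cups",onz(t,(225+292/5,130+62/5),107),onz(t,(225+312/5,130+238/5),107))
mid=np.array([673,-77.7]);d=np.array([-0.065,0.998]); print("rail y",(C[:2]-mid)@d)
print([(y,mid+d*y) for y in (-45,-50,-52)])
P=o["tcp_pos"]
a=plan(P[0],P[1],355,None,g=1)
plan(*(mid+d*-50),355,-1.506,g=1,start=a,n=12)
```

```text
t 29.35 tcp [ 453.8 -100.8  151.2] yaw -0.4731 F [-0.2  0.4 -1.7] open 25.9 q [-0.46  0.43  1.9   0.    0.81  0.01]
blue crown [669.44975412 -51.0508543  198.        ]
blue cups [735.27615743 -61.08260565 107.        ] [611.14868818 -71.30738642 107.        ]
rail y 26.826613388984214
[(-45, array([ 675.925, -122.61 ])), (-50, array([ 676.25, -127.6 ])), (-52, array([ 676.38 , -129.596]))]
[[1, [0.0, 0.0, -0.034], [0.0, 0.0, 0.0]], [1, [0.0, 0.0, -0.034], [0.0, 0.0, 0.0]], [1, [0.0, 0.0, -0.034], [0.0, 0.0, 0.0]], [1, [0.0, 0.0, -0.034], [0.0, 0.0, 0.0]], [1, [0.0, 0.0, -0.034], [0.0, 0.0, 0.0]], [1, [0.0, 0.0001, -0.0338], [0.0, 0.0, 0.0]]]
[[1, [0.006, 0.018, 0.0], [0.0, 0.0, 0.09]], [1, [0.008, 0.016, 0.0], [0.0, 0.0, 0.08]], [1, [0.01, 0.016, 0.0], [0.0, 0.0, 0.09]], [1, [0.011, 0.016, 0.0], [0.0, 0.0, 0.08]], [1, [0.011, 0.014, 0.0], [0.0, 0.0, 0.09]], [1, [0.014, 0.013, 0.0], [0.0, 0.0, 0.09]], [1, [0.014, 0.012, 0.0], [0.0, 0.0, 0.08]], [1, [0.015, 0.011, 0.0], [0.0, 0.0, 0.09]]]
[[1, [0.016, 0.01, 0.0], [0.0, 0.0, 0.08]], [1, [0.017, 0.008, 0.0], [0.0, 0.0, 0.09]], [1, [0.018, 0.006, 0.0], [0.0, 0.0, 0.09]], [1, [0.0176, 0.005, 0.0001], [0.0, 0.0, 0.083]]]
```

>>> play_rows:
  steps:
    - [1,[0,0,-0.01],[0,0,0]]
    - [1,[0,0,-0.025],[0,0,0]]
    - [1,[0,0,-0.034],[0,0,0]]
    - [1,[0,0,-0.034],[0,0,0]]
    - [1,[0,0,-0.034],[0,0,0]]
    - [1,[0,0,-0.034],[0,0,0]]
    - [1,[0,0,-0.034],[0,0,0]]

```text
t: 29.93
tcp_pos: [452.8, -100.3, 357.4]
tcp_rot: [-2.679, -1.639, 0.001]
ft_force: [1.2, -0.7, -2.0]
opening: 25.8
```

Run:
```python
from h import *
o=st()
f,c=shot("side"); crop(f,180,80,340,220,"s17.png",4)
f,c=shot("top"); crop(f,225,130,345,250,"t14.png",5)
mid=np.array([672.8,-77.7]);d=np.array([-0.065,0.998])
plan(*(mid+d*-58),355,-1.506,g=1,n=12)
```

```text
t 29.93 tcp [ 452.8 -100.3  357.4] yaw -0.473 F [ 1.2 -0.7 -2. ] open 25.8 q [-0.46  0.16  1.62 -0.    1.37  0.01]
s17.png scale 4
t14.png scale 5
[[1, [0.006, 0.018, 0.001], [0.0, 0.0, 0.09]], [1, [0.007, 0.017, 0.001], [0.0, 0.0, 0.08]], [1, [0.009, 0.016, 0.0], [0.0, 0.0, 0.09]], [1, [0.01, 0.015, 0.001], [0.0, 0.0, 0.08]], [1, [0.012, 0.015, 0.001], [0.0, 0.0, 0.09]], [1, [0.012, 0.014, 0.001], [0.0, 0.0, 0.09]], [1, [0.014, 0.012, 0.0], [0.01, -0.01, 0.08]], [1, [0.015, 0.011, 0.001], [0.0, 0.0, 0.09]]]
[[1, [0.015, 0.01, 0.001], [0.0, 0.0, 0.08]], [1, [0.017, 0.009, 0.0], [0.0, 0.0, 0.09]], [1, [0.017, 0.007, 0.001], [0.0, 0.0, 0.09]], [1, [0.0177, 0.005, 0.0001], [0.002, 0.002, 0.083]]]
```

View pics/s17.png

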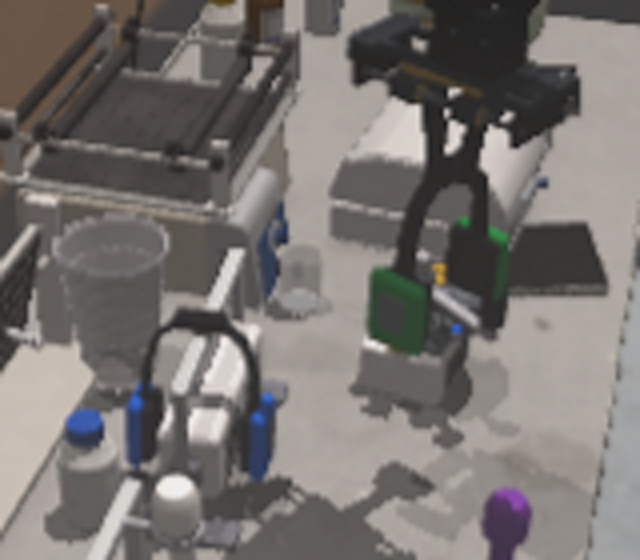

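View pics/t14.png

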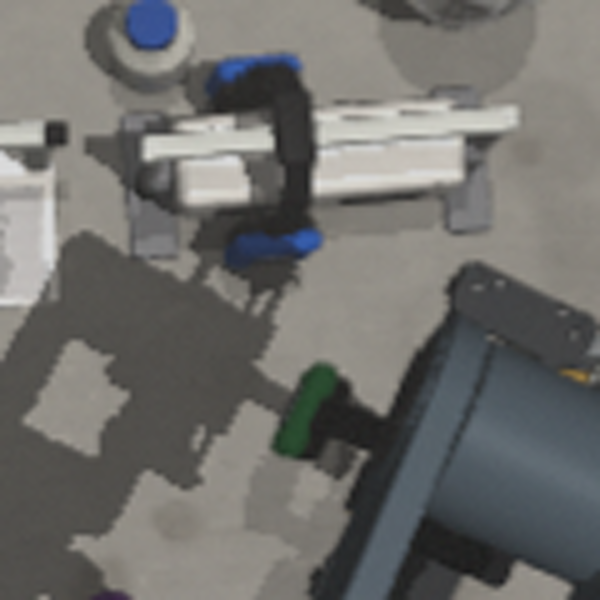

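>>> play_rows:
  steps:
    - [1,[0.006,0.018,0.001],[0.0,0.0,0.09]]
    - [1,[0.007,0.017,0.001],[0.0,0.0,0.08]]
    - [1,[0.009,0.016,0.0],[0.0,0.0,0.09]]
    - [1,[0.01,0.015,0],[0.0,0.0,0.08]]
    - [1,[0.012,0.015,0],[0.0,0.0,0.09]]
    - [1,[0.012,0.014,0],[0.0,0.0,0.09]]
    - [1,[0.014,0.012,0.0],[0,0,0.08]]
    - [1,[0.015,0.011,0],[0.0,0.0,0.09]]

```text
t: 30.7
tcp_pos: [600.3, -122.6, 351.8]
tcp_rot: [-3.075, -0.629, 0.006]
ft_force: [-0.3, -0.4, -2.3]
opening: 25.2
```

>>> play_rows:
  steps:
    - [1,[0.015,0.01,0.001],[0.0,0.0,0.08]]
    - [1,[0.017,0.009,0.0],[0.0,0.0,0.09]]
    - [1,[0.017,0.007,0],[0.0,0.0,0.09]]
    - [1,[0.0177,0.005,0],[0,0,0.083]]
    - [1,[0,0,0],[0,0,0]]
    - [1,[0,0,0],[0,0,0]]
    - [1,[0,0,0],[0,0,0]]
    - [1,[0,0,0],[0,0,0]]

```text
t: 31.37
tcp_pos: [672.5, -134.0, 352.3]
tcp_rot: [-3.139, -0.103, 0.004]
ft_force: [0.3, -0.0, -1.7]
opening: 25.6
```

Run:
```python
from h import *
o=st()
ims=[]
for i in range(8):
    f,c=shot("side"); ims.append(cv2.resize(f[120:215,195:265,::-1],None,fx=2.8,fy=2.8,interpolation=cv2.INTER_CUBIC))
cv2.imwrite("pics/s18.png",np.vstack([np.hstack(ims[:4]),np.hstack(ims[4:])]))
f,c=shot("wrist"); crop(f,0,0,512,384,"w34.png",1.5)
```

```text
t 31.37 tcp [ 672.5 -134.   352.3] yaw -1.5055 F [ 0.3 -0.  -1.7] open 25.6 q [-0.36  0.52  1.09 -0.    1.54  1.15]
w34.png scale 1.5
```

View pics/s18.png

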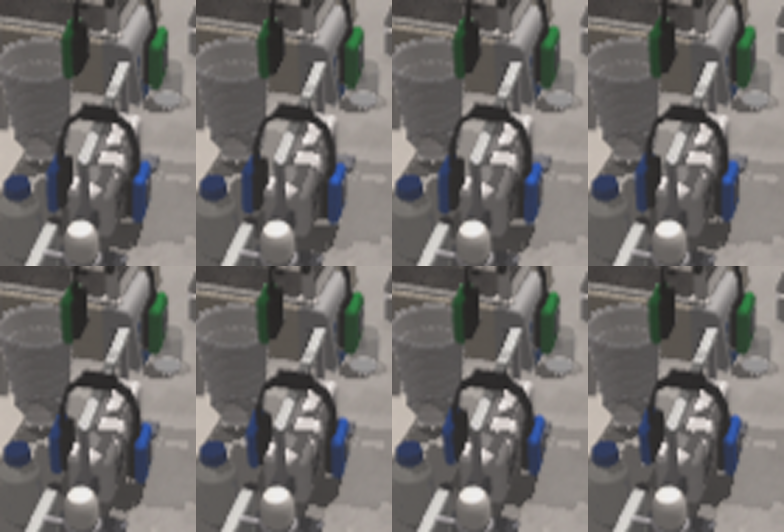

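View pics/w34.png

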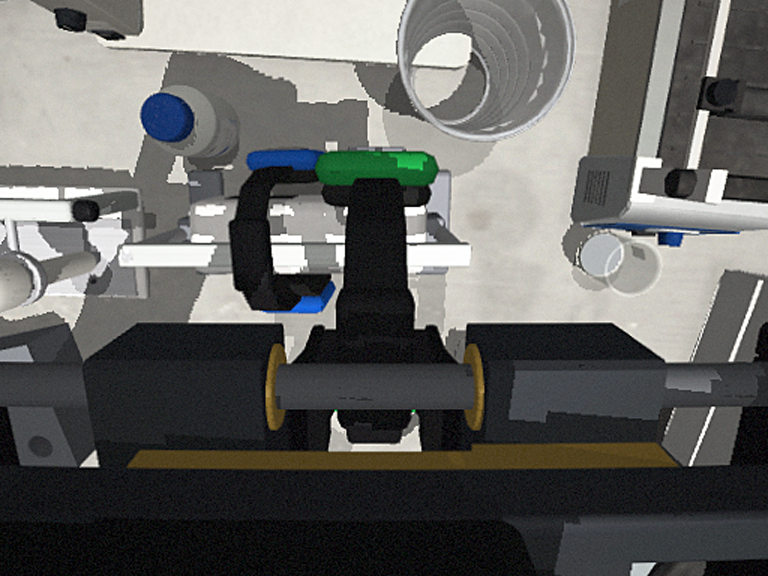

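>>> play_rows:
  steps:
    - [1,[0,0,0],[0,0,0]]
    - [1,[0,0,0],[0,0,0]]
    - [1,[0,0,0],[0,0,0]]
    - [1,[0,0,0],[0,0,0]]
    - [1,[0,0,0],[0,0,0]]
    - [1,[0,0,0],[0,0,0]]
    - [1,[0,0,0],[0,0,0]]
    - [1,[0,0,0],[0,0,0]]

```text
t: 32.48
tcp_pos: [673.6, -134.3, 353.2]
tcp_rot: [-3.14, -0.102, 0.0]
ft_force: [0.5, 0.2, -2.0]
opening: 25.9
```

>>> play_rows:
  steps:
    - [1,[0,0,0],[0,0,0]]
    - [1,[0,0,0],[0,0,0]]
    - [1,[0,0,0],[0,0,0]]
    - [1,[0,0,0],[0,0,0]]
    - [1,[0,0,0],[0,0,0]]
    - [1,[0,0,0],[0,0,0]]
    - [1,[0,0,0],[0,0,0]]
    - [1,[0,0,0],[0,0,0]]

```text
t: 33.15
tcp_pos: [673.5, -134.3, 353.2]
tcp_rot: [-3.14, -0.102, 0.0]
ft_force: [-0.2, 0.1, -2.6]
opening: 25.6
```

Run:
```python
from h import *
o=st()
ims=[]
for i in range(24):
    f,c=shot("wrist")
    if i%3==0: ims.append(cv2.resize(f[90:230,70:320,::-1],None,fx=.78,fy=.78))
cv2.imwrite("pics/w35.png",np.vstack([np.hstack(ims[:4]),np.hstack(ims[4:])]))
```

```text
t 33.15 tcp [ 673.5 -134.3  353.2] yaw -1.5059 F [-0.2  0.1 -2.6] open 25.6 q [-0.36  0.52  1.09 -0.    1.54  1.15]
```

View pics/w35.png

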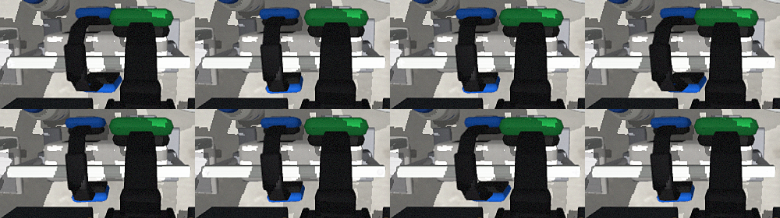

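Run:
```python
from h import *
ims=[]
for i in range(80):
    f=eyes.grab_frame("wrist")
    if i>=56 and i%3==2: ims.append(cv2.resize(f[90:230,70:320,::-1],None,fx=.78,fy=.78))
cv2.imwrite("pics/w36.png",np.vstack([np.hstack(ims[:4]),np.hstack(ims[4:8])]))
crop(f,0,0,512,384,"w37.png",1.5)
t=shot("top")[0]; crop(t,225,130,345,250,"t15.png",5)
st()
```

```text
w37.png scale 1.5
t15.png scale 5
t 38.4 tcp [ 673.6 -134.3  353.3] yaw -1.506 F [-0.1 -0.1 -2.3] open 25.6 q [-0.36  0.52  1.09  0.    1.54  1.15]
```

View pics/w36.png

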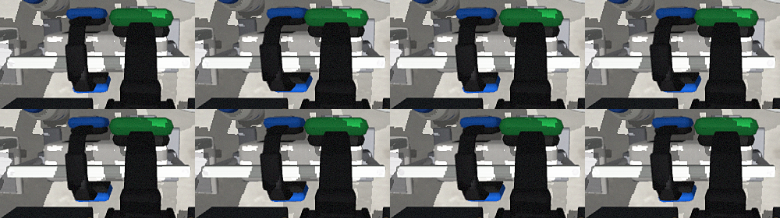

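View pics/w37.png

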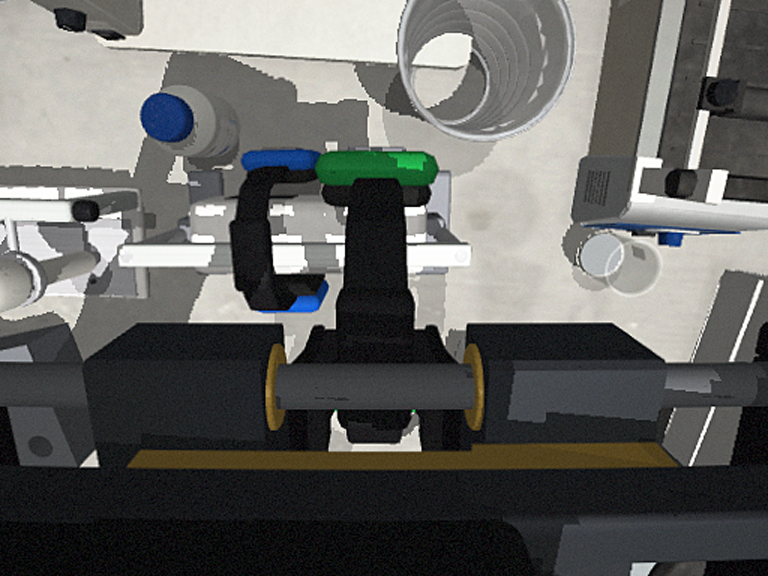

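Run:
```python
from h import *
c=eyes.get_calibration("wrist")
C=onz(c,(252/1.5,243/1.5),198); print(C)
mid=np.array([672.8,-77.7]);d=np.array([-0.065,0.998]);print((C[:2]-mid)@d)
K=onz(c,(283/1.5,158/1.5),107);print(K,(K[:2]-mid)@d)
L=onz(c,(120/1.5,256/1.5),182);Rr=onz(c,(470/1.5,255/1.5),182);print("bar",L,Rr)
o=st(); print((o["tcp_pos"][:2]-mid)@d)
```

```text
[681.82222151 -52.75316608 198.        ]
24.310495851220384
[736.8246214  -55.83499891 107.        ] 17.659670694351586
bar [663.71293004  44.76859775 182.        ] [ 680.10214429 -201.32440546  182.        ]
t 38.4 tcp [ 673.6 -134.3  353.3] yaw -1.506 F [-0.1 -0.1 -2.3] open 25.6 q [-0.36  0.52  1.09  0.    1.54  1.15]
-56.49204687682898
```

>>> play_rows:
  steps:
    - [1,[0.002,0,0.02],[0,0,0]]
    - [1,[0,0,0.03],[0,0,0]]
    - [1,[0,0,0.03],[0,0,0]]
    - [1,[0,0,0.03],[0,0,0]]
    - [1,[0,0,0.025],[0,0,0]]
    - [1,[0,0,0.013],[0,0,0]]
    - [1,[0,0,0],[0,0,0]]
    - [1,[0,0,0],[0,0,0]]

```text
t: 39.07
tcp_pos: [675.4, -134.1, 204.6]
tcp_rot: [-3.139, -0.102, 0.002]
ft_force: [0.9, -0.1, -1.7]
opening: 25.6
```

Run:
```python
from h import *
o=st()
f,c=shot("wrist"); crop(f,0,0,512,384,"w38.png",1.5)
f,c=shot("side"); crop(f,180,100,300,220,"s19.png",5)
```

```text
t 39.07 tcp [ 675.4 -134.1  204.6] yaw -1.506 F [ 0.9 -0.1 -1.7] open 25.6 q [-0.36  0.63  1.28  0.    1.23  1.15]
w38.png scale 1.5
s19.png scale 5
```

View pics/w38.png

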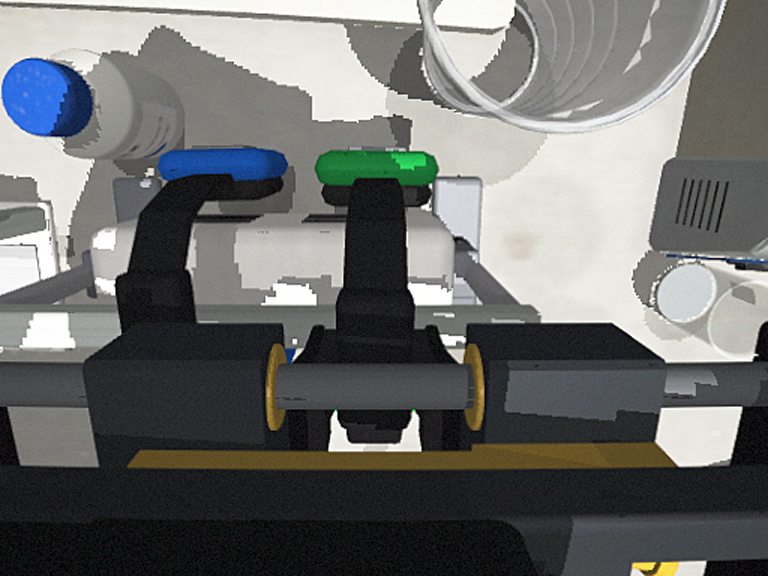

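View pics/s19.png

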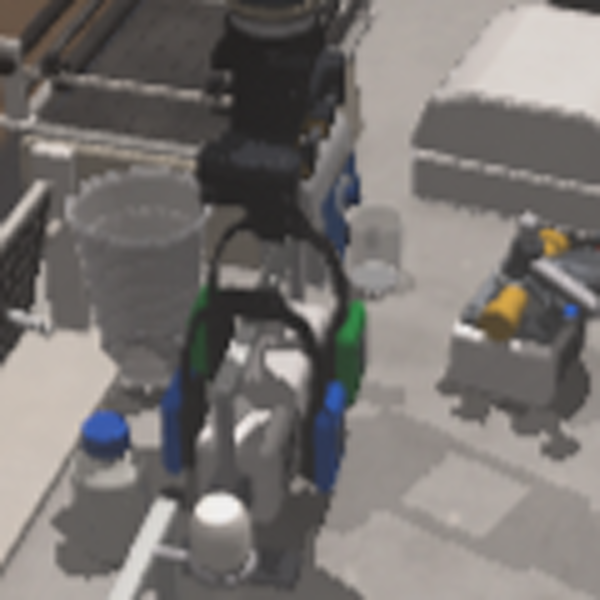

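>>> play_rows:
  steps:
    - [1,[0,0,0.009],[0,0,0]]
    - [1,[0,0,0.008],[0,0,0]]
    - [1,[0,0,0],[0,0,0]]
    - [1,[0,0,0],[0,0,0]]
    - [1,[0,0,0],[0,0,0]]

```text
t: 39.58
tcp_pos: [675.6, -134.2, 188.2]
tcp_rot: [-3.14, -0.102, -0.0]
ft_force: [-0.8, 0.2, -2.1]
opening: 25.8
```

>>> play_rows:
  steps:
    - [1,[0,0,0.002],[0,0,0]]
    - [1,[0,0,0],[0,0,0]]
    - [1,[0,0,0],[0,0,0]]

```text
t: 39.83
tcp_pos: [675.6, -134.2, 186.3]
tcp_rot: [3.14, 0.102, 0.0]
ft_force: [1.1, -0.2, -1.7]
opening: 25.7
```

>>> play_rows:
  steps:
    - [1,[0,0,0.001],[0,0,0]]
    - [1,[0,0,0],[0,0,0]]
    - [1,[0,0,0],[0,0,0]]

```text
t: 40.08
tcp_pos: [675.5, -134.2, 185.2]
tcp_rot: [-3.14, -0.102, 0.0]
ft_force: [0.2, 0.6, -1.1]
opening: 25.9
```

>>> play_rows:
  steps:
    - [1,[0,0,0.001],[0,0,0]]
    - [1,[0,0,0],[0,0,0]]
    - [1,[0,0,0],[0,0,0]]

```text
t: 40.33
tcp_pos: [675.5, -134.2, 184.2]
tcp_rot: [-3.14, -0.102, 0.0]
ft_force: [-0.2, -0.6, -2.2]
opening: 25.5
```

>>> play_rows:
  steps:
    - [1,[0,0,0.001],[0,0,0]]
    - [1,[0,0,0],[0,0,0]]
    - [1,[0,0,0],[0,0,0]]

```text
t: 40.58
tcp_pos: [675.6, -134.2, 184.2]
tcp_rot: [3.14, 0.102, 0.001]
ft_force: [-1.5, 0.3, 4.1]
opening: 25.8
```

>>> play_rows:
  steps:
    - [1,[0,0,-0.0005],[0,0,0]]
    - [0.38,[0,0,0],[0,0,0]]
    - [0.36,[0,0,0],[0,0,0]]
    - [0.34,[0,0,0],[0,0,0]]
    - [0.3,[0,0,0],[0,0,0]]
    - [0.25,[0,0,0],[0,0,0]]
    - [0.15,[0,0,0],[0,0,0]]
    - [0.05,[0,0,0],[0,0,0]]

```text
t: 41.25
tcp_pos: [675.6, -134.2, 183.6]
tcp_rot: [-3.14, -0.102, 0.0]
ft_force: [-0.1, -0.2, -1.2]
opening: 37.6
```

>>> play_rows:
  steps:
    - [-0.1,[0,0,0],[0,0,0]]
    - [-0.2,[0,0,0],[0,0,0]]
    - [-0.2,[0,0,0],[0,0,0]]

```text
t: 41.5
tcp_pos: [675.6, -134.1, 183.7]
tcp_rot: [3.14, 0.102, 0.0]
ft_force: [0.1, 0.4, 0.6]
opening: 49.9
```

Run:
```python
from h import *
o=st()
f,c=shot("wrist"); crop(f,0,0,512,384,"w39.png",1.5)
```

```text
t 41.5 tcp [ 675.6 -134.1  183.7] yaw -1.5059 F [0.1 0.4 0.6] open 49.9 q [-0.36  0.66  1.3  -0.    1.19  1.15]
w39.png scale 1.5
```

View pics/w39.png

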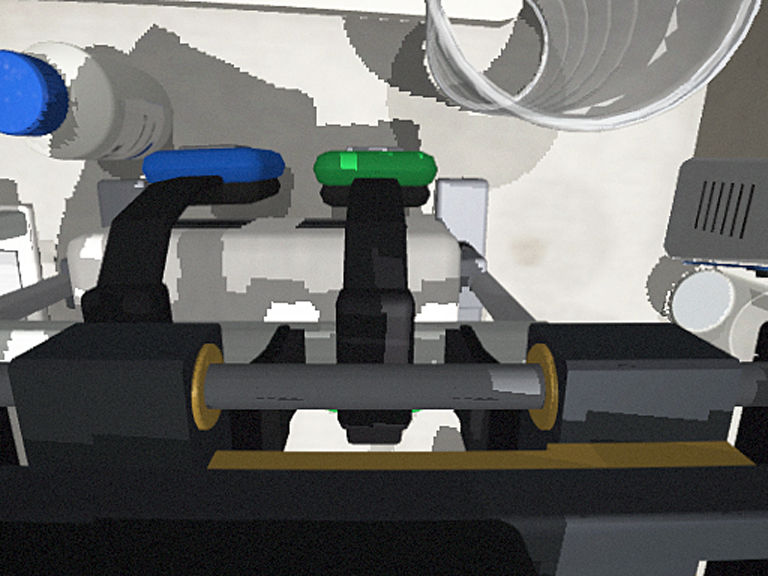

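>>> play_rows:
  steps:
    - [-0.2,[0,0,-0.005],[0,0,0]]
    - [-0.2,[0,0,-0.01],[0,0,0]]
    - [-0.2,[0,0,-0.015],[0,0,0]]
    - [-0.2,[0,0,-0.025],[0,0,0]]
    - [-0.2,[0,0,-0.035],[0,0,0]]
    - [-0.2,[0,0,0],[0,0,0]]

```text
t: 42.05
tcp_pos: [679.7, -135.5, 283.0]
tcp_rot: [3.134, 0.102, 0.023]
ft_force: [1.2, -1.0, 1.2]
opening: 52.6
```

Run:
```python
from h import *
o=st()
f,c=shot("wrist"); crop(f,0,0,512,384,"w40.png",1.5)
a=plan(450,-180,275,-1.9,g=-0.2)
```

```text
t 42.05 tcp [ 679.7 -135.5  283. ] yaw -1.5059 F [ 1.2 -1.   1.2] open 52.6 q [-0.36  0.56  1.19  0.    1.37  1.15]
w40.png scale 1.5
[[-0.2, [-0.033, 0.004, 0.0], [0.0, 0.0, 0.06]], [-0.2, [-0.033, 0.007, 0.001], [0.0, 0.0, 0.05]], [-0.2, [-0.032, 0.007, 0.0], [0.0, -0.01, 0.06]], [-0.2, [-0.032, 0.01, 0.001], [0.0, 0.0, 0.06]], [-0.2, [-0.031, 0.012, 0.001], [0.0, 0.0, 0.05]], [-0.2, [-0.03, 0.013, 0.0], [0.0, 0.0, 0.06]], [-0.2, [-0.0302, 0.0151, 0.0011], [0.003, -0.002, 0.054]]]
```

View pics/w40.png

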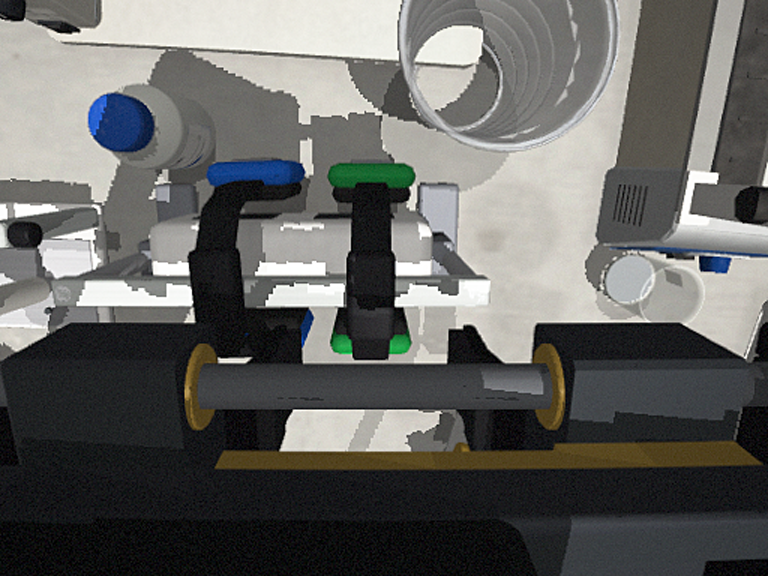

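Run:
```python
from h import *
a=plan(410,-208.5,270,-2.27,g=-0.4,n=9)
```

```text
[[-0.4, [-0.03, 0.006, 0.001], [0.0, 0.0, 0.08]], [-0.4, [-0.03, 0.009, 0.001], [0.0, 0.0, 0.09]], [-0.4, [-0.029, 0.011, 0.0], [0.0, 0.0, 0.08]], [-0.4, [-0.028, 0.014, 0.001], [0.0, -0.01, 0.09]], [-0.4, [-0.026, 0.015, 0.001], [0.0, 0.0, 0.08]], [-0.4, [-0.025, 0.019, 0.002], [0.0, 0.0, 0.09]], [-0.4, [-0.024, 0.02, 0.001], [0.0, 0.0, 0.08]], [-0.4, [-0.022, 0.022, 0.001], [0.0, 0.0, 0.09]]]
[[-0.4, [-0.0193, 0.0236, 0.0008], [0.001, -0.002, 0.084]]]
```

>>> play_rows:
  steps:
    - [-0.4,[-0.03,0.006,0.001],[0.0,0.0,0.08]]
    - [-0.4,[-0.03,0.009,0.001],[0.0,0.0,0.09]]
    - [-0.4,[-0.029,0.011,0.0],[0.0,0.0,0.08]]
    - [-0.4,[-0.028,0.014,0.001],[0.0,0,0.09]]
    - [-0.4,[-0.026,0.015,0.001],[0.0,0.0,0.08]]
    - [-0.4,[-0.025,0.019,0.002],[0.0,0.0,0.09]]
    - [-0.4,[-0.024,0.02,0.001],[0.0,0.0,0.08]]
    - [-0.4,[-0.022,0.022,0.001],[0.0,0.0,0.09]]

```text
t: 42.77
tcp_pos: [434.5, -199.2, 265.6]
tcp_rot: [-2.992, 0.957, 0.001]
ft_force: [-0.3, -0.9, -0.2]
opening: 61.1
```

>>> play_rows:
  steps:
    - [-0.4,[-0.0193,0.0236,0.001],[0,0,0.084]]
    - [-0.4,[0,0,0],[0,0,0]]
    - [-0.4,[0,0,0],[0,0,0]]
    - [-0.4,[0,0,0],[0,0,0]]

```text
t: 43.1
tcp_pos: [407.5, -207.8, 265.1]
tcp_rot: [2.952, -1.076, 0.002]
ft_force: [-0.5, -0.4, -0.5]
opening: 60.8
```

Run:
```python
from h import *
o=st()
f,c=shot("wrist"); crop(f,0,0,512,384,"w41.png",1.5)
f,c=shot("top"); crop(f,150,120,350,260,"t16.png",4)
f,c=shot("side"); crop(f,140,100,340,250,"s20.png",4)
```

```text
t 43.1 tcp [ 407.5 -207.8  265.1] yaw -2.2699 F [-0.5 -0.4 -0.5] open 60.8 q [-0.72  0.24  1.78  0.    1.12  1.55]
w41.png scale 1.5
t16.png scale 4
s20.png scale 4
```

View pics/w41.png

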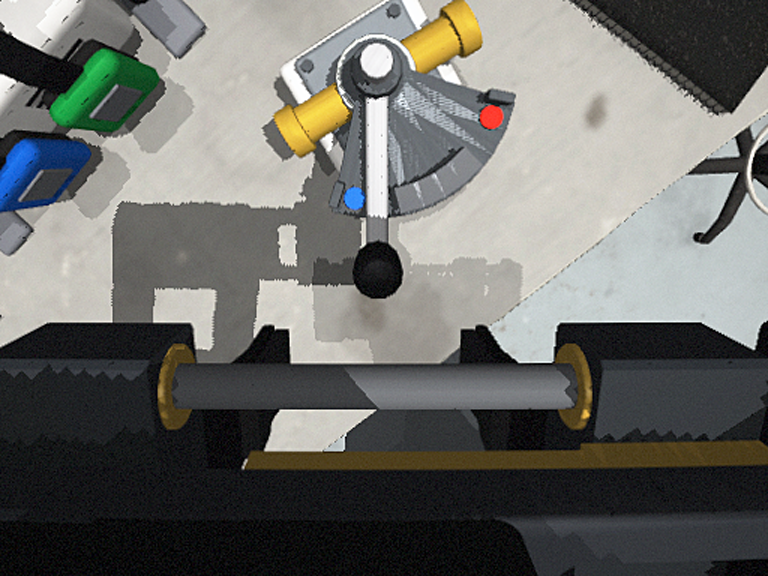

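View pics/t16.png

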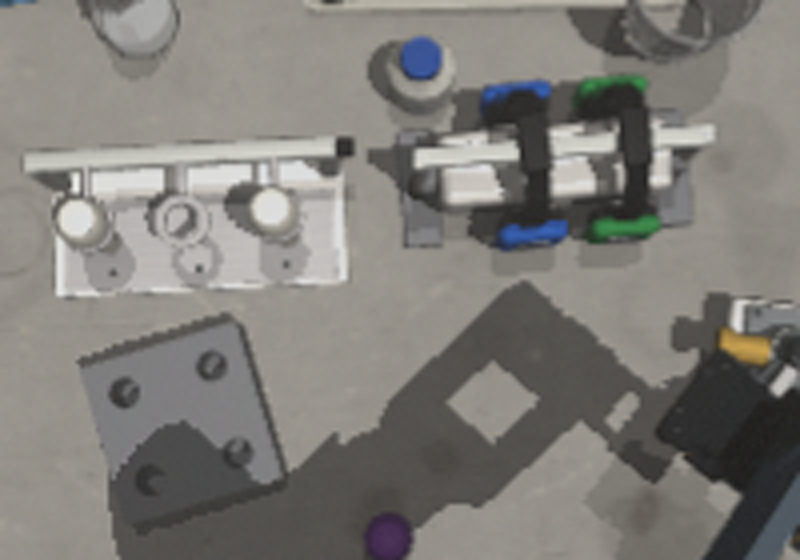

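View pics/s20.png

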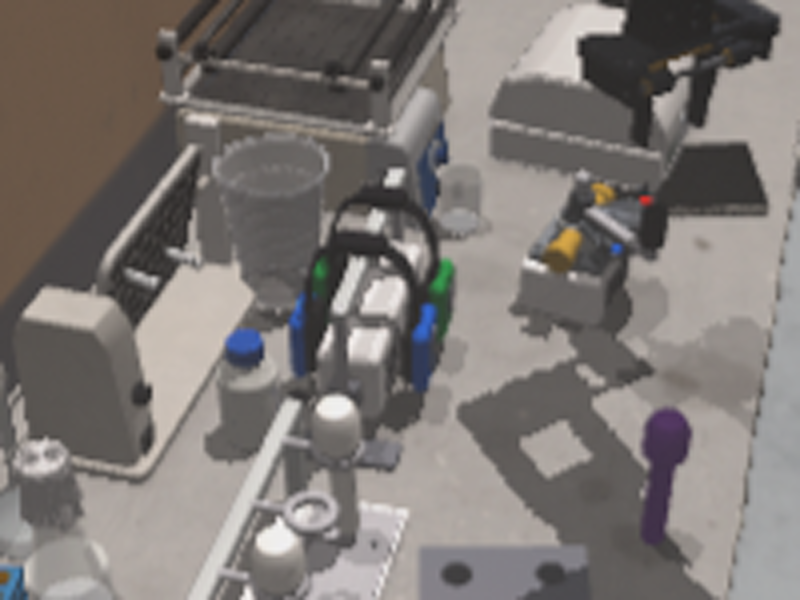

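Run:
```python
from h import *
c=eyes.get_calibration("wrist"); o=st()
K=onz(c,(378/1.5,271/1.5),170); H=onz(c,(377/1.5,60/1.5),180); print(K,H, np.linalg.norm(K[:2]-H[:2]))
c0=None
print("init", np.hypot(396.93-495.5,-314.1+279.4))
d=K-H; print(np.degrees(np.arctan2(d[1],d[0])))
for i in range(16): eyes.grab_frame("side")
f,c=shot("side"); crop(f,260,130,330,180,"s21.png",10)
st()
```

```text
t 43.25 tcp [ 408.  -207.5  264.8] yaw -2.2685 F [ 0.7  0.7 -0.2] open 61.1 q [-0.72  0.24  1.78  0.    1.12  1.55]
[ 413.15733598 -214.58216601  170.        ] [ 493.9995575  -281.37915264  180.        ] 104.86802278250107
init 104.49944928084551
140.43431616351532
s21.png scale 10
t 44.1 tcp [ 406.9 -207.5  264.8] yaw -2.2701 F [ 0.3 -0.2 -0.2] open 61.0 q [-0.72  0.24  1.78  0.    1.12  1.55]
```

View pics/s21.png

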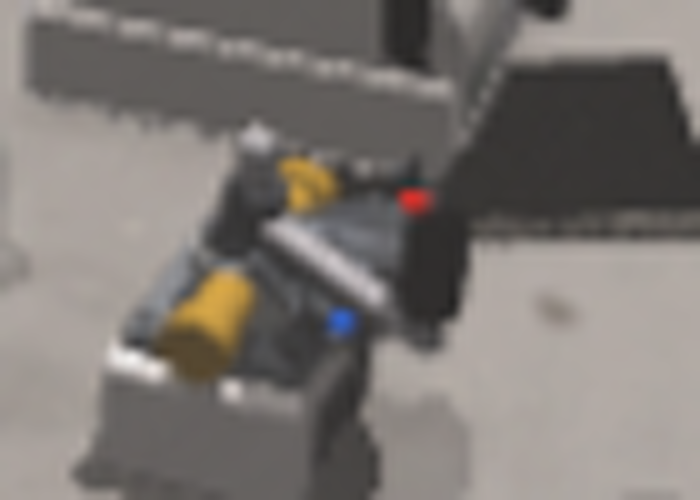

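Run:
```python
from h import *
a=plan(409.8,-208,141,-2.27,g=-0.4)
```

```text
[[-0.4, [0.001, 0.0, 0.031], [0.0, 0.0, 0.0]], [-0.4, [0.0, -0.001, 0.031], [0.0, 0.0, 0.0]], [-0.4, [0.001, 0.0, 0.031], [0.0, 0.0, 0.0]], [-0.4, [0.0006, -0.0005, 0.0308], [0.0, 0.0, 0.0]]]
```

>>> play_rows:
  steps:
    - [-0.4,[0.001,0,0.031],[0,0,0]]
    - [-0.4,[0.001,-0.001,0.031],[0,0,0]]
    - [-0.4,[0,0,0.031],[0,0,0]]
    - [-0.4,[0.0005,-0.0005,0.031],[0,0,0]]
    - [-0.4,[0,0,0],[0,0,0]]
    - [-0.4,[0,0,0],[0,0,0]]
    - [-0.4,[0,0,0],[0,0,0]]

```text
t: 44.68
tcp_pos: [410.6, -208.6, 141.8]
tcp_rot: [2.951, -1.076, 0.003]
ft_force: [-0.0, -0.0, -0.3]
opening: 60.8
```

Run:
```python
from h import *
o=st()
f,c=shot("wrist"); crop(f,100,120,400,330,"w42.png",2.6)
```

```text
t 44.68 tcp [ 410.6 -208.6  141.8] yaw -2.2699 F [-0.  -0.  -0.3] open 60.8 q [-0.71  0.44  1.92 -0.    0.78  1.56]
w42.png scale 2.6
```

View pics/w42.png

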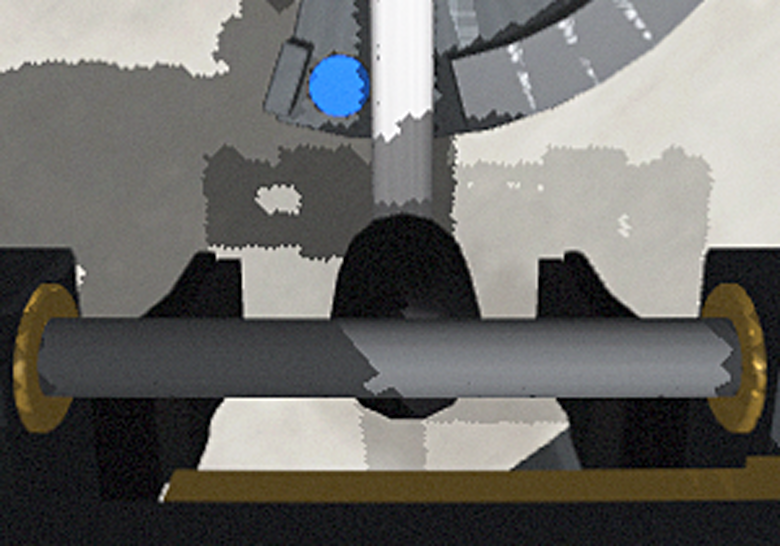

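>>> play_rows:
  steps:
    - [-0.4,[0,0.0025,0],[0,0,0]]
    - [1,[0,0,0],[0,0,0]]
    - [1,[0,0,0],[0,0,0]]
    - [1,[0,0,0],[0,0,0]]
    - [1,[0,0,0],[0,0,0]]
    - [1,[0,0,0],[0,0,0]]
    - [1,[0,0,0],[0,0,0]]
    - [1,[0,0,0],[0,0,0]]

```text
t: 45.4
tcp_pos: [407.9, -210.1, 140.8]
tcp_rot: [2.951, -1.075, -0.001]
ft_force: [-0.9, -1.5, 1.3]
opening: 27.4
```

>>> play_rows:
  steps:
    - [1,[0,0,-0.01],[0,0,0]]
    - [1,[0,0,-0.01],[0,0,0]]
    - [1,[0,0,0],[0,0,0]]
    - [1,[0,0,0],[0,0,0]]

```text
t: 45.73
tcp_pos: [408.0, -210.1, 160.6]
tcp_rot: [2.951, -1.075, 0.0]
ft_force: [-1.6, -2.4, -1.3]
opening: 27.1
```

>>> play_rows:
  steps:
    - [1,[0.0006,0.0117,0],[0,0,-0.105]]
    - [1,[0.0006,0.0117,0],[0,0,-0.105]]
    - [1,[0.0006,0.0117,0],[0,0,-0.105]]
    - [1,[0.0006,0.0117,0],[0,0,-0.105]]
    - [1,[0.0006,0.0117,0],[0,0,-0.105]]

```text
t: 46.15
tcp_pos: [383.2, -263.0, 160.1]
tcp_rot: [-3.13, 0.268, 0.0]
ft_force: [-1.8, -2.8, -2.2]
opening: 27.0
```

>>> play_rows:
  steps:
    - [1,[0.0006,0.0117,0],[0,0,-0.105]]
    - [1,[0.0006,0.0117,0],[0,0,-0.105]]
    - [1,[0.0006,0.0117,0],[0,0,-0.105]]
    - [1,[0.0006,0.0117,0],[0,0,-0.105]]
    - [1,[0.0006,0.0117,0],[0,0,-0.105]]
    - [1,[0,0,0],[0,0,0]]

```text
t: 46.65
tcp_pos: [388.3, -323.8, 160.0]
tcp_rot: [3.09, 0.551, -0.003]
ft_force: [-4.4, -5.1, -2.2]
opening: 27.2
```

Run:
```python
from h import *
o=st()
p=o["tcp_pos"]
piv=np.array([496.,-279.5]); d=p[:2]-piv; print(np.linalg.norm(d),np.degrees(np.arctan2(d[1],d[0])))
f,c=shot("wrist"); crop(f,0,0,512,384,"w43.png",1.5)
```

```text
t 46.65 tcp [ 388.3 -323.8  160. ] yaw -1.2181 F [-4.4 -5.1 -2.2] open 27.2 q [-0.91  0.46  1.79 -0.    0.89  0.31]
116.47550361525678 -157.6501789492743
w43.png scale 1.5
```

View pics/w43.png

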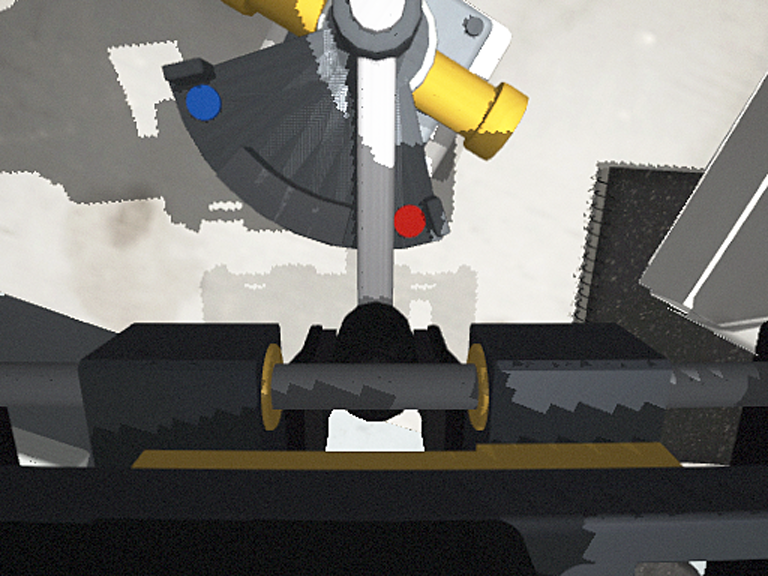

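>>> play_rows:
  steps:
    - [1,[0.002,-0.002,0],[0,0,0]]
    - [1,[0,0,0.01],[0,0,0]]
    - [1,[0,0,0.01],[0,0,0]]
    - [1,[0,0,0],[0,0,0]]
    - [1,[0,0,0],[0,0,0]]

```text
t: 47.12
tcp_pos: [387.5, -319.3, 140.7]
tcp_rot: [3.092, 0.55, -0.008]
ft_force: [-10.2, -6.9, 6.0]
opening: 26.9
```

Run:
```python
from h import *
o=st()
p=o["tcp_pos"]
piv=np.array([496.,-279.5]); d=p[:2]-piv; print(np.linalg.norm(d),np.degrees(np.arctan2(d[1],d[0])))
```

```text
t 47.12 tcp [ 387.5 -319.3  140.7] yaw -1.2187 F [-10.2  -6.9   6. ] open 26.9 q [-0.91  0.49  1.82 -0.01  0.84  0.31]
115.5923256442271 -159.87442413068476
```

>>> play_rows:
  steps:
    - [1,[0.003,0,0.001],[0,0,0]]
    - [1,[0,0,0],[0,0,0]]
    - [0.3,[0,0,0],[0,0,0]]
    - [0.2,[0,0,0],[0,0,0]]
    - [0.1,[0,0,0],[0,0,0]]
    - [-0.1,[0,0,0],[0,0,0]]
    - [-0.3,[0,0,0],[0,0,0]]
    - [-0.3,[0,0,0],[0,0,0]]

```text
t: 47.78
tcp_pos: [392.9, -316.0, 139.4]
tcp_rot: [-3.093, -0.549, 0.0]
ft_force: [-0.4, 0.6, -0.7]
opening: 51.5
```

>>> play_rows:
  steps:
    - [-0.4,[0,0,-0.02],[0,0,0]]
    - [-0.4,[0,0,-0.03],[0,0,0]]
    - [-0.4,[0,0,-0.035],[0,0,0]]
    - [-0.4,[0,0,-0.035],[0,0,0]]
    - [-0.4,[0,0,0],[0,0,0]]
    - [-0.4,[0,0,0],[0,0,0]]

```text
t: 48.28
tcp_pos: [393.8, -317.3, 261.8]
tcp_rot: [3.088, 0.548, 0.004]
ft_force: [-1.0, 0.4, -0.0]
opening: 60.8
```

Run:
```python
from h import *
o=st()
f,c=shot("wrist"); crop(f,0,0,512,384,"w44.png",1.5)
f,c=shot("top"); crop(f,130,110,400,260,"t17.png",2.9)
f,c=shot("side"); crop(f,140,100,340,250,"s22.png",4)
```

```text
t 48.28 tcp [ 393.8 -317.3  261.8] yaw -1.2194 F [-1.   0.4 -0. ] open 60.8 q [-0.9   0.32  1.68  0.    1.14  0.32]
w44.png scale 1.5
t17.png scale 2.9
s22.png scale 4
```

View pics/w44.png

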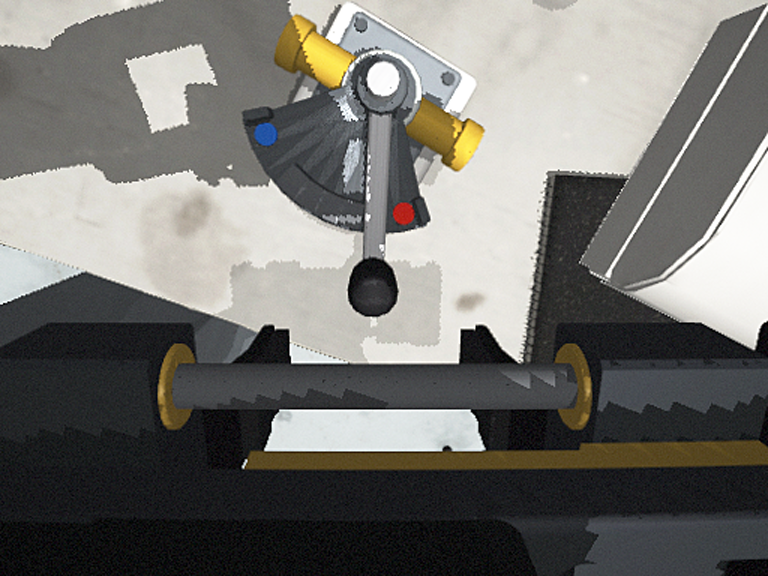

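View pics/t17.png

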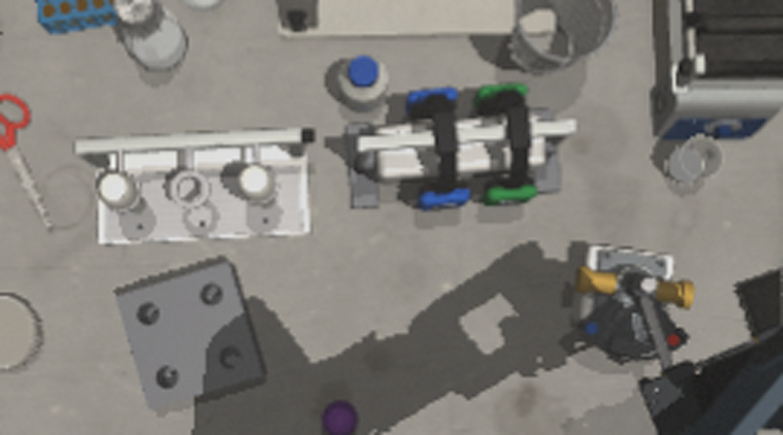

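View pics/s22.png

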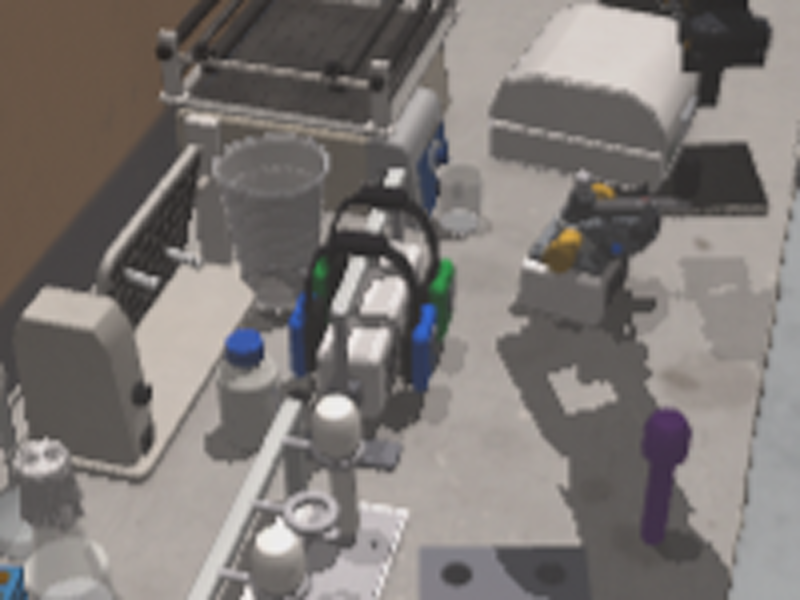

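Run:
```python
from h import *
c=eyes.get_calibration("wrist"); o=st()
K=onz(c,(372/1.5,287/1.5),170); H=onz(c,(383/1.5,77/1.5),180); d=K-H; print(K,H,np.linalg.norm(d[:2]),np.degrees(np.arctan2(d[1],d[0])))
f=np.load("pics/wrist_last.npy"); crop(f,150,20,350,220,"w45.png",3)
```

```text
t 48.43 tcp [ 392.  -315.3  258.4] yaw -1.2197 F [ 0.5  0.1 -0.6] open 61.1 q [-0.9   0.32  1.69  0.    1.14  0.32]
[ 392.48095219 -313.65055834  170.        ] [ 491.5513675  -282.98495892  180.        ] 103.70788870110452 -162.80095894735013
w45.png scale 3
```

View pics/w45.png

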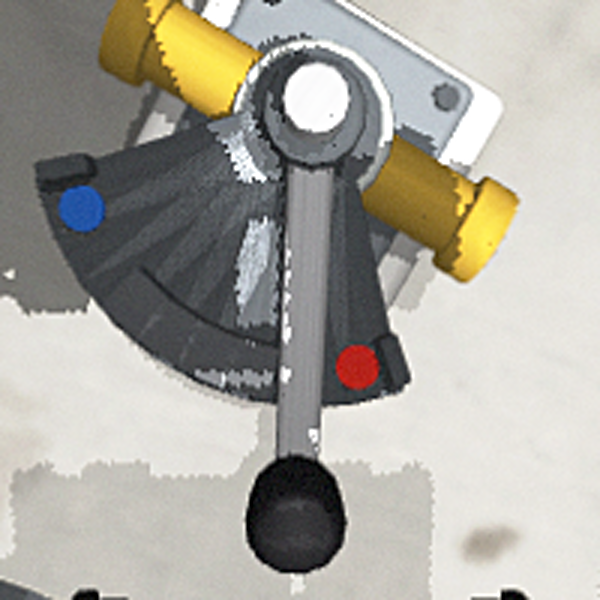

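Run:
```python
from h import *
a=cv2.imread("pics/s3.png")[210:360,360:540]; a=cv2.resize(a,(400,333),interpolation=cv2.INTER_CUBIC)
f,c=shot("side"); b=cv2.resize(cv2.resize(f[130:180,270:330,::-1],None,fx=3,fy=3,interpolation=cv2.INTER_CUBIC),(400,333),interpolation=cv2.INTER_CUBIC)
cv2.imwrite("pics/cmp.png",np.hstack([a,b]))
w=cv2.imread("pics/w1.png"); cv2.imwrite("pics/w1c.png",cv2.resize(w[0:330,200:530],(600,600),interpolation=cv2.INTER_CUBIC))
st()
```

```text
t 48.48 tcp [ 391.9 -315.4  258.1] yaw -1.2199 F [ 0.3 -0.3 -0.5] open 60.8 q [-0.9   0.32  1.69  0.    1.14  0.32]
```

View pics/cmp.png

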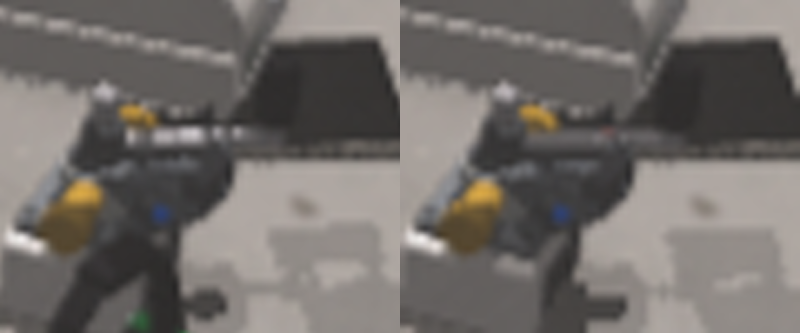

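View pics/w1c.png

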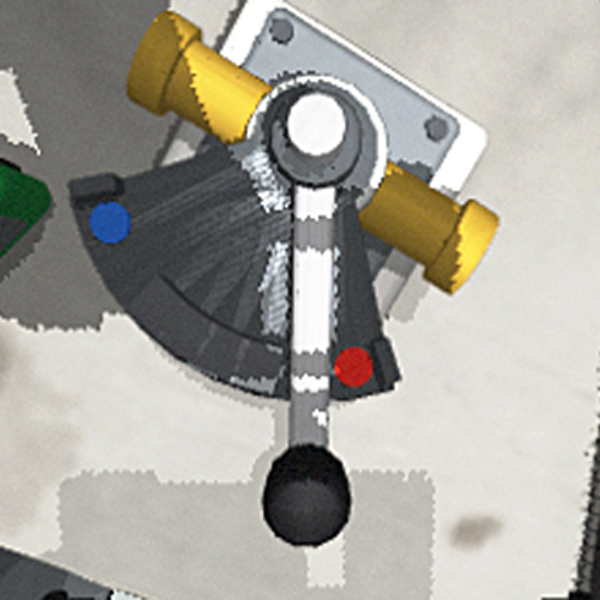

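Run:
```python
from h import *
plan(393,-316,186,-1.22,g=1)
```

```text
[[1, [0.0, 0.0, 0.024], [0.0, 0.0, 0.0]], [1, [0.001, 0.001, 0.024], [0.0, 0.0, 0.0]], [1, [-0.0001, 0.0002, 0.0241], [-0.004, 0.001, 0.0]]]
```

>>> play_rows:
  steps:
    - [1,[0,0,0],[0,0,0]]
    - [1,[0,0,0],[0,0,0]]
    - [1,[0,0,0],[0,0,0]]
    - [1,[0,0,0.022],[0,0,0]]
    - [1,[0.001,0.001,0.022],[0,0,0]]
    - [1,[0,0,0.018],[0,0,0]]
    - [1,[0,0,0.005],[0,0,0]]
    - [1,[0,0,0],[0,0,0]]

```text
t: 49.15
tcp_pos: [393.2, -316.1, 191.2]
tcp_rot: [-3.09, -0.547, 0.003]
ft_force: [0.1, 0.4, -0.2]
opening: 15.6
```

>>> play_rows:
  steps:
    - [1,[0,0,0.002],[0,0,0]]
    - [1,[0,0,0],[0,0,0]]
    - [1,[0,0,0],[0,0,0]]
    - [1,[0,0,0],[0,0,0]]

```text
t: 49.48
tcp_pos: [394.3, -317.5, 191.7]
tcp_rot: [3.092, 0.548, 0.001]
ft_force: [-0.3, 0.5, 0.1]
opening: 0.9
```

>>> play_rows:
  steps:
    - [1,[0,0,0.005],[0,0,0]]
    - [1,[0,0,0.004],[0,0,0]]
    - [1,[0,0,0],[0,0,0]]
    - [1,[0,0,0],[0,0,0]]
    - [1,[0,0,0],[0,0,0]]

```text
t: 49.9
tcp_pos: [393.9, -317.0, 181.6]
tcp_rot: [-3.093, -0.548, 0.0]
ft_force: [-0.3, -0.1, 0.5]
opening: 0.5
```

>>> play_rows:
  steps:
    - [1,[0,0,0.003],[0,0,0]]
    - [1,[0,0,0],[0,0,0]]
    - [1,[0,0,0],[0,0,0]]

```text
t: 50.15
tcp_pos: [393.9, -316.9, 178.6]
tcp_rot: [-3.093, -0.548, 0.0]
ft_force: [0.4, -0.0, -0.9]
opening: 0.5
```

>>> play_rows:
  steps:
    - [1,[0,0,0.002],[0,0,0]]
    - [1,[0,0,0],[0,0,0]]
    - [1,[0,0,0],[0,0,0]]

```text
t: 50.4
tcp_pos: [394.0, -317.4, 177.5]
tcp_rot: [3.092, 0.548, 0.0]
ft_force: [-1.4, 0.4, 4.9]
opening: 0.4
```

Contact at 177.5 mm means the knob top is at its lowered height, so the lever is fully down in the red notch. Retreat, check everything once more and hand in.

>>> play_rows:
  steps:
    - [1,[0,0,-0.01],[0,0,0]]
    - [1,[0,0,-0.03],[0,0,0]]
    - [1,[0,0,-0.035],[0,0,0]]
    - [1,[0,0,-0.035],[0,0,0]]
    - [1,[0,0,0],[0,0,0]]
    - [1,[0,0,0],[0,0,0]]
    - [1,[0,0,0],[0,0,0]]
    - [1,[0,0,0],[0,0,0]]

```text
t: 51.07
tcp_pos: [393.1, -316.1, 285.2]
tcp_rot: [-3.09, -0.548, 0.003]
ft_force: [0.4, 0.6, -0.5]
opening: 0.3
```

Run:
```python
from h import *
o=st()
f,c=shot("wrist"); crop(f,0,0,512,384,"w46.png",1)
f,c=shot("top"); crop(f,130,110,400,260,"t18.png",2.9)
```

```text
t 51.07 tcp [ 393.1 -316.1  285.2] yaw -1.2201 F [ 0.4  0.6 -0.5] open 0.3 q [-0.9   0.29  1.65 -0.    1.21  0.32]
w46.png scale 1
t18.png scale 2.9
```

View pics/w46.png

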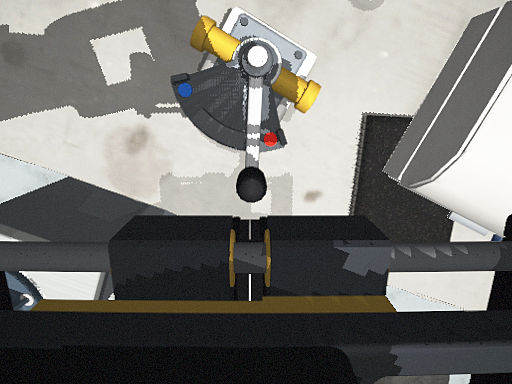

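View pics/t18.png

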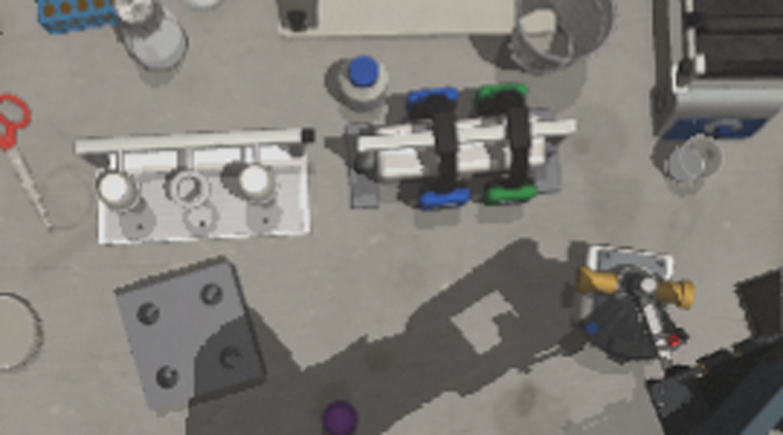

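Run:
```python
from station import robot
print(robot.hand_in())
```

```text
the job is handed in; nothing more can be done
None
```

The drying station is loaded and the job is handed in, at about 51 s on the robot's clock. It gave no verdict.

**What I did:**
- **Lever off:** I lifted the lever out of the red notch and let it drop into the blue notch.
- **Pestles:** Only two were present, both white. They now hang in the two outer rings; I left the purple look-alike alone.
- **Ear defenders:** Blue and green both hang over the rail, one cup on each side of it. I waited for everything to come to rest before the next step.
- **Lever back on:** I returned the lever to the red notch.

**Last checks:**
- **Hanging:** The final top view shows both pestles in their rings and both ear defenders upright on the rail. The bottle and small beaker look untouched. The stack of petri dishes is only partly in that view, but nothing went near it.
- **Lever lift:** With closed fingers I felt the knob's top at 177.5 mm; it should be 178 mm when fully down, so the lever is in the notch.
- **Lever angle:** The wrist camera put it 1–3° short of where it stood at the start, at most about 0.05 rad, against a limit of 0.12 rad.
- **Blue ear defenders:** They swung hard along the rail after I let go and slid about 15 mm. The swing had died down before I placed the green pair, and the blue pair has stayed put since.

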